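# Refill the dog-treat box on the hall console

### The job

Refill the dog's treat box: slide its lid off and lay it on the console, then use the scoop to move every biscuit from the grey tub into the wooden box, without touching the biscuits with the gripper. Slide the lid back into its grooves until it is fully home, and leave the scoop standing in the empty tub. Leave the bowl, the candle jar and the brush where they are.

Things in the scene. Friction and masses are not known exactly. Their poses are not given: they have to be found in the camera images.
- tub: open grey plastic storage tub, fixed, 288 mm long (x) x 116 wide (y) x 56 high, upright walls 4 thick, inside 280 x 108; the biscuits lie on its floor, in its +x half and middle. Origin: on its underside, on the centre line in y but not the middle in x, z up. Inner floor at z = 4, from the end wall at x = -165 to the end wall at x = +115
- box: wooden treat box, fixed, 200 mm long (x) x 150 wide (y) x 96 high, open on top. Origin: centre of its underside; x points from the lid's entry end to the closed end. Inner floor at z = 8. Side walls 16 thick (inner faces y = +-59). Entry end wall (-x) 12 thick, only 78 high; closed end wall (+x) 96 high, inner face x = +92
- box_entry (a point): middle of the top edge of the low entry wall, at x = -100, y = 0, z = 78 mm of the box; box axes. Along both side walls run grooves for the lid, z = 78 to 88, 8 deep (134 between their bottoms), open at this end, under 8 thick lips (mouth between lips 118 wide). The lid slides in here toward +x to the closed end, and out toward -x
- lid: flat wooden sliding lid, 190 mm long (x) x 130 wide (y) x 7 thick, 0.11 to 0.18 kg, loose; at the start it sits in the box's grooves, shut or up to 50 mm open. Origin: centre of its underside, z up. Its +x end enters the box first; the pull bar is near its -x end. Fully home its origin is at x = -3, y = 0, z = 78 of the box, x along the box's x
- lid_grip (a point): middle of the lid's pull bar (14 mm along x, 56 along y, 22 high, on the lid's top face), at x = -55, z = 18 of the lid; lid axes
- scoop: flat-bottomed aluminium scoop, 0.11 to 0.16 kg, loose. Origin: centre of the underside of its bowl; x points to the open front (nose), z up. Bowl 80 mm long x 92 wide, metal 2.5 thick (floor 1.5 at the nose), back wall 45 high, sides 36 high, sloping down to nothing over the front 35. Biscuits slide out when it is tipped 25 degrees or more
- scoop_grip (a point): point to hold the scoop by, on the middle line of its wooden handle, at x = -101, z = 107 mm of the scoop; scoop axes. The handle is a bar 20 wide (y) x 16 thick, 125 long, rising backward at 50 degrees from x = -40, z = 34 to x = -120, z = 130
- scoop_nose (a point): middle of the front lower edge of the scoop, at x = +40, z = 0 mm of the scoop; scoop axes
- keybowl: white ceramic bowl 120 mm across, 45 high (bystander); origin at the centre of its underside
- candle: amber glass candle jar, 80 mm across, 85 high (bystander); origin at the centre of its underside
- dogbrush: grooming brush with a wooden handle, 190 mm long, lying flat (bystander); origin on its underside
- biscuit0: brown bone-shaped dog biscuit, 38 mm long (x) x 29 wide (y) x 22 thick (z), rounded all over, 16 g, slippery; origin at its centre. Six to nine of the nine are present; absent ones read None
- biscuit1: brown bone-shaped dog biscuit, 38 mm long (x) x 29 wide (y) x 22 thick (z), rounded all over, 16 g, slippery; origin at its centre. Six to nine of the nine are present; absent ones read None
- biscuit2: brown bone-shaped dog biscuit, 38 mm long (x) x 29 wide (y) x 22 thick (z), rounded all over, 16 g, slippery; origin at its centre. Six to nine of the nine are present; absent ones read None
- biscuit3: brown bone-shaped dog biscuit, 38 mm long (x) x 29 wide (y) x 22 thick (z), rounded all over, 16 g, slippery; origin at its centre. Six to nine of the nine are present; absent ones read None
- biscuit4: brown bone-shaped dog biscuit, 38 mm long (x) x 29 wide (y) x 22 thick (z), rounded all over, 16 g, slippery; origin at its centre. Six to nine of the nine are present; absent ones read None
- biscuit5: brown bone-shaped dog biscuit, 38 mm long (x) x 29 wide (y) x 22 thick (z), rounded all over, 16 g, slippery; origin at its centre. Six to nine of the nine are present; absent ones read None
- biscuit6: brown bone-shaped dog biscuit, 38 mm long (x) x 29 wide (y) x 22 thick (z), rounded all over, 16 g, slippery; origin at its centre. Six to nine of the nine are present; absent ones read None
- biscuit7: brown bone-shaped dog biscuit, 38 mm long (x) x 29 wide (y) x 22 thick (z), rounded all over, 16 g, slippery; origin at its centre. Six to nine of the nine are present; absent ones read None
- biscuit8: brown bone-shaped dog biscuit, 38 mm long (x) x 29 wide (y) x 22 thick (z), rounded all over, 16 g, slippery; origin at its centre. Six to nine of the nine are present; absent ones read None
Mind the look-alikes: they are no part of the job. Of the things like the scoop, leave any that is orange; of the rest the larger one is meant. Of the things that look like the lid, the larger one is meant.

How it is judged:
On the way, in this order (a step that is already met when the one before it is completed fails the run):
1. the lid is off the box and lies flat on the console (height (world z) of lid below 0.02 m and angle between lid's own z axis and vertical below 0.1 rad), for 0.2 s.
2. every biscuit is in the treat box (x of biscuit0 in the frame of box between -0.092 and 0.094 m and y of biscuit0 in the frame of box between -0.062 and 0.062 m and z of biscuit0 in the frame of box between 0.008 and 0.076 m and x of biscuit1 in the frame of box between -0.092 and 0.094 m and y of biscuit1 in the frame of box between -0.062 and 0.062 m and z of biscuit1 in the frame of box between 0.008 and 0.076 m and x of biscuit2 in the frame of box between -0.092 and 0.094 m and y of biscuit2 in the frame of box between -0.062 and 0.062 m and z of biscuit2 in the frame of box between 0.008 and 0.076 m and x of biscuit3 in the frame of box between -0.092 and 0.094 m and y of biscuit3 in the frame of box between -0.062 and 0.062 m and z of biscuit3 in the frame of box between 0.008 and 0.076 m and x of biscuit4 in the frame of box between -0.092 and 0.094 m and y of biscuit4 in the frame of box between -0.062 and 0.062 m and z of biscuit4 in the frame of box between 0.008 and 0.076 m and x of biscuit5 in the frame of box between -0.092 and 0.094 m and y of biscuit5 in the frame of box between -0.062 and 0.062 m and z of biscuit5 in the frame of box between 0.008 and 0.076 m and x of biscuit6 in the frame of box between -0.092 and 0.094 m and y of biscuit6 in the frame of box between -0.062 and 0.062 m and z of biscuit6 in the frame of box between 0.008 and 0.076 m and x of biscuit7 in the frame of box between -0.092 and 0.094 m and y of biscuit7 in the frame of box between -0.062 and 0.062 m and z of biscuit7 in the frame of box between 0.008 and 0.076 m and x of biscuit8 in the frame of box between -0.092 and 0.094 m and y of biscuit8 in the frame of box between -0.062 and 0.062 m and z of biscuit8 in the frame of box between 0.008 and 0.076 m), for 0.3 s.
3. the lid is slid fully home in the grooves over the biscuits (x of lid in the frame of box between -0.009 and 0.004 m and y of lid in the frame of box between -0.005 and 0.005 m and z of lid in the frame of box between 0.075 and 0.083 m and angle between the x axis of lid and the x axis of box, either way round below 0.06 rad and angle between lid's own z axis and vertical below 0.06 rad), for 0.2 s.
At the end, for the whole second after the job is handed in: All biscuits that are present are inside the treat box below the lid; the lid is in its grooves and within 6 mm of fully home; the scoop stands on the tub's floor, upright within 20 degrees, released; lid and scoop are at rest (all of step 2 and all of step 3 and linear speed of each of lid, scoop below 0.02 m/s and x of scoop in the frame of tub between -0.14 and 0.09 m and y of scoop in the frame of tub between -0.03 and 0.03 m and z of scoop in the frame of tub between -0.002 and 0.03 m and angle between scoop's own z axis and vertical below 0.35 rad); the robot touches nothing.
It fails at once if the gripper touches a biscuit (contact force between the fingers and biscuit0 above 0.5 N or contact force between the fingers and biscuit1 above 0.5 N or contact force between the fingers and biscuit2 above 0.5 N or contact force between the fingers and biscuit3 above 0.5 N or contact force between the fingers and biscuit4 above 0.5 N or contact force between the fingers and biscuit5 above 0.5 N or contact force between the fingers and biscuit6 above 0.5 N or contact force between the fingers and biscuit7 above 0.5 N or contact force between the fingers and biscuit8 above 0.5 N).
It fails at once if a bystander (bowl, candle jar, brush) is moved by more than 30 mm or tipped over (distance of any of keybowl, candle, dogbrush from where it was at the start of the episode above 0.03 m or angle between any of keybowl, candle, dogbrush's own z axis and vertical above 0.5 rad).
Of biscuit0, biscuit1, biscuit2, biscuit3, biscuit4, biscuit5, biscuit6, biscuit7, biscuit8 only 6 to 9 are there at a start; the rules pass over those that are not, and their reading is None.
At some moment in a run one of lid, scoop may be knocked a few centimetres aside while the robot is not near it.
It also fails if it takes over 210 s, if anything falls off the work surface, if the arm or the gripper's body presses on something with over 40 N, if the wrist force passes 120 N, or if a joint passes its speed limit or range.

### The arm

A 6-joint arm with a two-finger parallel gripper is mounted at the origin on the work surface. World frame = base frame: x ahead of the robot, y to its left, z up, the work surface at z = 0. Lengths are in m, angles in rad, forces in N, time in s.
With the tool pointing down it reaches from about 0.35 to 0.775 m from the base axis. Payload 5.5 kg.
Tool frame: the origin (TCP) lies between the finger pads; the fingertips stand 19 mm ahead of it and the grasp point (between the pads) is the TCP; z points along the fingers, y is the direction in which the jaws open and shut (so a half turn about z gives the same grasp; the last joint's range is limited). The gripper opens to 85 mm and grips with 20 to 120 N. Pads are 22 mm wide; open, the fingers measure 114 mm over their backs; the gripper's body (76 mm by 85 mm) begins 54 mm behind the grasp point. The pads swing forward as they close: fully open they stand 13 mm farther back than shut.
Start: joints at [-1.476, 0.313, 0.046, 1.304, 0, 1.431], TCP at [0.134, -0.559, 0.25] pointing down, gripper open.
Joint ranges: [-2.76, 2.76], [-0.86, 1.69], [-1.03, 1.26], [-2.2, 2.34], [-1.47, 1.5], [-3.14, 3.14]. Speed limits (rad/s): [2.57, 2.57, 3.14, 3.14, 3.14, 3.14].

### API

Orientations are given as a unit quaternion [w, x, y, z].
In Python, from workcell import get_state, cams, workorder gives the robot as it stands.
- The arm moves only by the tool play_rows, never from a script. Its argument "series" is text: rows parted by semicolons, each of 7 numbers parted by spaces: the opening in per cent of the stroke, from 0 (shut) to 100 (fully open), then the shift along the tool's x, y, z in cm, then the turn, a rotation vector about the tool's x, y, z in degrees. A call has 1 to 12 rows; each row shifts and turns the commanded pose from where the row before left it, along the tool's axes as they then stand; what a row does not reach is not made up. A row lasts 1/8 s, in which the tool goes at most 62.5 mm and 10.7 degrees, less where a joint would pass 70% of its speed; a pose out of reach is approached as far as the arm can. A call with a gripper value outside its range is refused whole. The fingers move at their own pace and stop on an object; "newtons" is the grip in N (left out, the last holds). Time passes only in rows, so rows that do not move let the fingers close. It gives the time, the measured TCP pose, the force and the opening at its end, in the units of the state.
- get_state(): the state, without advancing time (a new reading comes with each control period).
- cams.read_camera(name): name is "side" or "top"; returns the picture (384x512x3 uint8, red, green, blue); there is no depth.
- cams.get_calibration(name): a dict with "fx", "fy", "cx", "cy" (pixels), "distortion" ([k1, k2, p1, p2, k3] as OpenCV has them; the pictures are not rectified), "rvec" (rotation vector, rad) and "tvec" (3), from world to camera coordinates, as OpenCV has them. Camera axes: x right, y down, z forward; pixel columns grow to the right and rows downward; lengths in m; the calibration is good to about 2 mm. A picture is of the moment at which its call begins. get_calibration takes no time and is no camera call.
- workorder.hand_in(): hands the job in, once; it reports no verdict.
The state is a dict: "clock": time; "joint_pos": joint angles; "qvel": joint speeds; "tau": joint torques, N m; "tcp_pos": TCP position; "orientation": TCP orientation; "wrist_force": force on the tool from outside, world axes, zero at the start; "ft_torque": the same for the moment, N m; "finger_gap": finger opening in m.
Only numpy, scipy, OpenCV 4.12 (cv2) and the standard library are available. Lean on these libraries where they do the work, as an engineer would, in place of code of your own. Each camera call takes 0.05 s, during which the arm holds its last target.

## Working session

There is one attempt and no reset: what is moved stays moved. The work goes in short steps, Python scripts to look and compute and a tool call to move; the robot and the scene stay as the last step left them, time stands still between calls to the robot, and variables do not carry over. Pictures are saved under pics/ and viewed, and the job is handed in when it is done.

Besides the shell and the picture viewer there is one more tool, called after ">>>" as a command line: name --argument value ..., lists and objects as JSON in quotes. play_rows: Moves the arm, as the interface text tells. Its arguments: {"type":"object","properties":{"series":{"type":"string"},"newtons":{"type":"number"}},"required":["series"]}

```bash
ls; mkdir -p pics; python3 - <<'E'
from workcell import get_state,cams
import cv2
print(get_state())
for n in("side","top"):
    im=cams.read_camera(n); cv2.imwrite(f"pics/{n}0.png",cv2.cvtColor(im,cv2.COLOR_RGB2BGR)); print(n,cams.get_calibration(n))
E
```

```text
pics
{'clock': 0.0, 'joint_pos': array([-1.47558777e+00,  3.14003884e-01,  4.49887137e-02,  1.30360294e+00,
        2.35049160e-05,  1.43121949e+00]), 'qvel': array([-4.57991906e-05, -1.81328210e-03,  1.28320583e-04, -3.44774691e-04,
        1.74843981e-03, -5.60490503e-04]), 'tau': array([ 1.02798463e-04, -4.80629146e+01,  2.98533565e+01,  1.93198869e-02,
       -1.71848947e-04, -4.10501627e-06]), 'tcp_pos': array([ 0.13372944, -0.55874723,  0.24941084]), 'orientation': array([-9.10406121e-04,  9.93116976e-01,  1.17123193e-01,  3.19552372e-05]), 'wrist_force': array([-0.42543584,  0.38024075,  0.29207342]), 'ft_torque': array([-0.00101613,  0.02394858, -0.05948784]), 'finger_gap': 0.0854206789456304}
side {'fx': 350.015968114304, 'fy': 350.015968114304, 'cx': 254.34972744248634, 'cy': 192.81067814909736, 'distortion': array([0.02241011, 0.        , 0.        , 0.        , 0.        ]), 'rvec': array([ 0.29743823, -2.60722712,  1.52272637]), 'tvec': array([0.49593501, 0.16667508, 1.13312153])}
top {'fx': 461.13904392084703, 'fy': 461.13904392084703, 'cx': 250.08185838983064, 'cy': 192.7294487595072, 'distortion': array([-0.04034296,  0.        ,  0.        ,  0.        ,  0.        ]), 'rvec': array([ 2.16390631, -2.12185847,  0.15837805]), 'tvec': array([-0.05915597,  0.53586672,  1.74084803])}
```

View pics/side0.png

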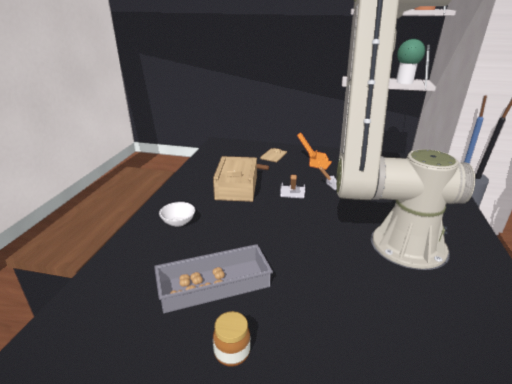

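View pics/top0.png

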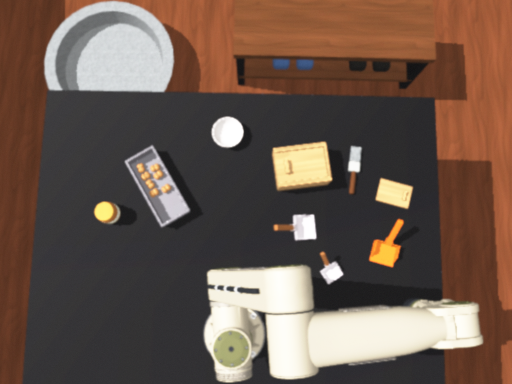

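```bash
cat > h.py <<'E'
import numpy as np,cv2
from workcell import get_state,cams
from scipy.spatial.transform import Rotation as R
def cal(n):
    c=cams.get_calibration(n);K=np.array([[c['fx'],0,c['cx']],[0,c['fy'],c['cy']],[0,0,1]])
    return K,c['distortion'],c['rvec'],c['tvec']
def ray(n,uv):
    K,d,r,t=cal(n);uv=np.array(uv,float).reshape(-1,1,2)
    p=cv2.undistortPoints(uv,K,d).reshape(-1,2);p=np.c_[p,np.ones(len(p))]
    Rm=cv2.Rodrigues(r)[0];return -Rm.T@t,p@Rm
def onz(n,uv,z):
    o,d=ray(n,uv);return o+d*((z-o[2])/d[:,2])[:,None]
def proj(n,P):
    K,d,r,t=cal(n);return cv2.projectPoints(np.array(P,float).reshape(-1,1,3),r,t,K,d)[0].reshape(-1,2)
def snap(n,f,crop=None,s=1):
    im=cv2.cvtColor(cams.read_camera(n),cv2.COLOR_RGB2BGR)
    cv2.imwrite(f"pics/{f}_raw.png",im); o=im
    if crop: x0,y0,x1,y1=crop;o=im[y0:y1,x0:x1]
    o=cv2.resize(o,None,fx=s,fy=s,interpolation=cv2.INTER_CUBIC);cv2.imwrite(f"pics/{f}.png",o);return im
E
python3 - <<'E'
from h import *
im=cv2.imread("pics/top0.png")
for f,(x0,y0,x1,y1) in dict(c1=(260,130,420,250),c2=(80,100,250,235),c3=(260,200,420,290)).items():
    cv2.imwrite(f"pics/{f}.png",cv2.resize(im[y0:y1,x0:x1],None,fx=4.5,fy=4.5,interpolation=cv2.INTER_CUBIC))
E
```

```text
(no output)
```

View pics/c1.png

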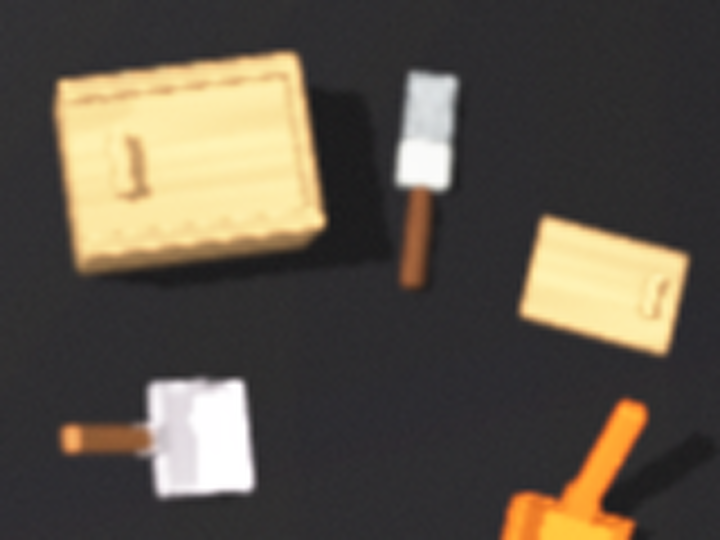

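View pics/c2.png

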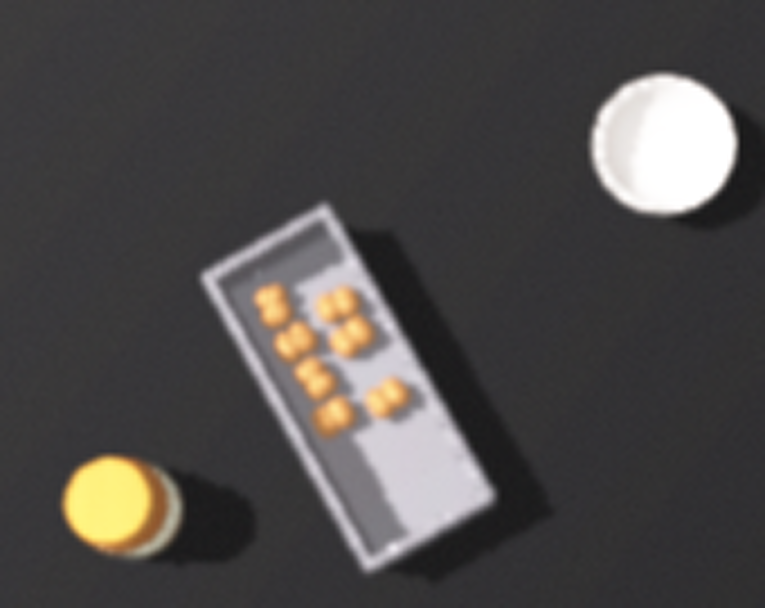

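View pics/c3.png

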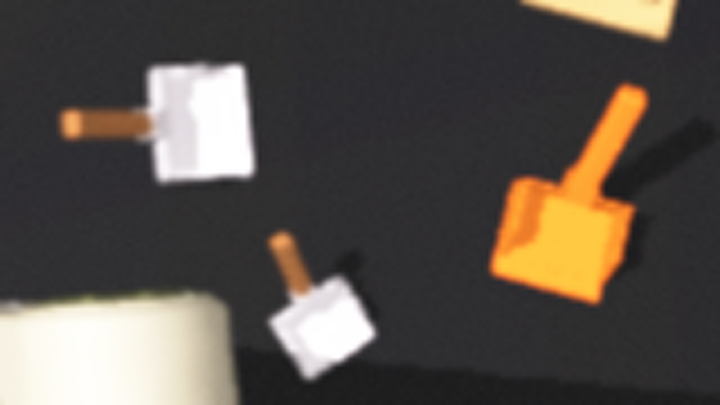

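```bash
python3 - <<'E'
from h import *
for n in("side","top"):print(n,ray(n,[[0,0]])[0])
im=cv2.imread("pics/top0.png")
for f,(x0,y0,x1,y1) in dict(d1=(266,136,340,196),d2=(118,140,194,230),d3=(268,208,322,248)).items():
    s=min(790//(x1-x0),590//(y1-y0));print(f,s)
    cv2.imwrite(f"pics/{f}.png",cv2.resize(im[y0:y1,x0:x1],None,fx=s,fy=s,interpolation=cv2.INTER_CUBIC))
E
```

```text
side [0.28676339 0.99299441 0.69958944]
top [ 0.27200299 -0.05442044  1.80118218]
d1 9
d2 6
d3 14
```

View pics/d1.png

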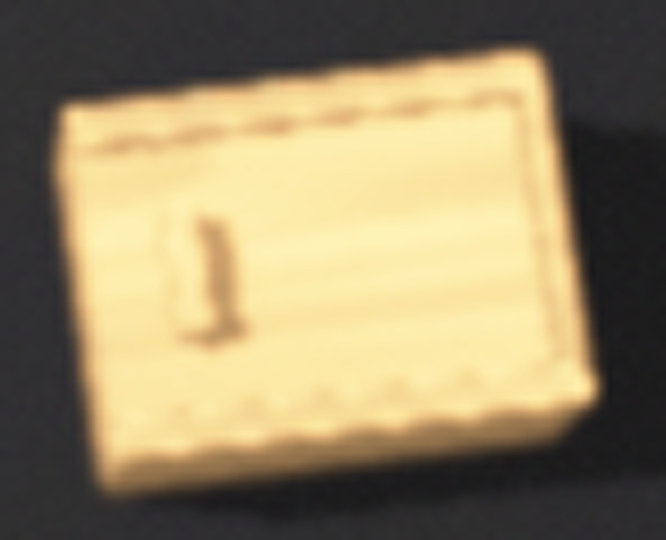

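View pics/d2.png

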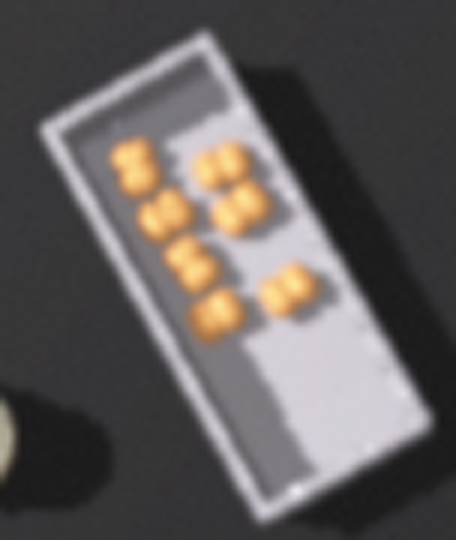

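View pics/d3.png

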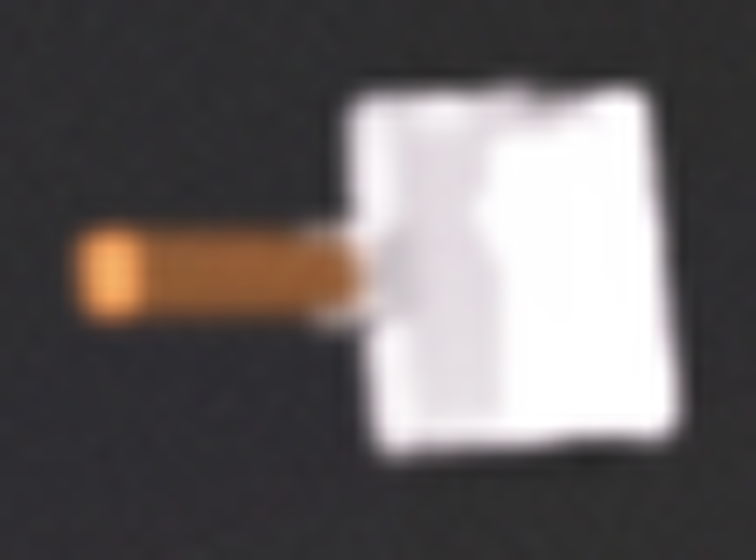

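```bash
cat >> h.py <<'E'
def up(p,s,x0,y0): return (np.array(p,float)+.5)/s-.5+[x0,y0]
E
python3 - <<'E'
from h import *
np.set_printoptions(precision=4,suppress=True)
b=onz("top",up([(62,105),(543,48),(598,388),(112,458)],9,266,136),.096);print("box",b)
print([np.linalg.norm(b[i]-b[(i+1)%4]) for i in range(4)],b.mean(0))
e=b[1]-b[0];print(np.degrees(np.arctan2(e[1],e[0])));e=b[2]-b[3];print(np.degrees(np.arctan2(e[1],e[0])));e=b[0]-b[3];print(np.degrees(np.arctan2(e[1],e[0])))
g=onz("top",up([(170,225),(205,215),(180,340),(245,330)],9,266,136),.107);print("bar",g)
t=onz("top",up([(205,33),(42,128),(262,522),(433,420)],6,118,140),.056);print("tub",t)
print([np.linalg.norm(t[i]-t[(i+1)%4]) for i in range(4)],t.mean(0))
for i,j in((3,0),(2,1),(1,0),(2,3)):
    e=t[j]-t[i];print(np.degrees(np.arctan2(e[1],e[0])))
s0=onz("top",up([(648,92),(680,437)],14,268,208),.0);print("nose",s0,s0.mean(0))
s1=onz("top",up([(348,98),(383,457)],14,268,208),.045);print("back",s1,s1.mean(0))
s1=onz("top",up([(110,275),(145,230),(145,320)],14,268,208),.13);print("handle",s1)
bi=onz("top",up([(133,165),(165,213),(190,265),(217,315),(222,165),(240,207),(288,290)],6,118,140),.015);print("bisc",bi)
E
```

```text
box [[ 0.7049 -0.1303  0.096 ]
 [ 0.7339 -0.3336  0.096 ]
 [ 0.588  -0.3558  0.096 ]
 [ 0.5544 -0.153   0.096 ]]
[np.float64(0.2054020363143922), np.float64(0.14750278460083424), np.float64(0.20564888246352533), np.float64(0.15222468131771583)] [ 0.6453 -0.2432  0.096 ]
-81.8975594907071
-80.58135434676979
8.56213320354335
bar [[ 0.6516 -0.1755  0.107 ]
 [ 0.6561 -0.1901  0.107 ]
 [ 0.6028 -0.1801  0.107 ]
 [ 0.6076 -0.2071  0.107 ]]
tub [[0.7147 0.3381 0.056 ]
 [0.6498 0.4406 0.056 ]
 [0.3981 0.2856 0.056 ]
 [0.4651 0.1798 0.056 ]]
[np.float64(0.12135908530719439), np.float64(0.2956009318061368), np.float64(0.12516955739663604), np.float64(0.2955898594338272)] [0.5569 0.311  0.056 ]
32.381233036870334
31.642636967433802
-57.64209238029239
-57.647556458410186
nose [[ 0.463  -0.3003  0.    ]
 [ 0.3667 -0.3092  0.    ]] [ 0.4149 -0.3048  0.    ]
back [[ 0.455  -0.2121  0.045 ]
 [ 0.3574 -0.2223  0.045 ]] [ 0.4062 -0.2172  0.045 ]
handle [[ 0.3989 -0.1431  0.13  ]
 [ 0.4108 -0.1521  0.13  ]
 [ 0.3875 -0.1523  0.13  ]]
bisc [[0.6348 0.3903 0.015 ]
 [0.603  0.3674 0.015 ]
 [0.5687 0.349  0.015 ]
 [0.5359 0.3295 0.015 ]
 [0.6359 0.3314 0.015 ]
 [0.608  0.318  0.015 ]
 [0.5533 0.2837 0.015 ]]
```

```bash
cat >> h.py <<'E'
def fr(x,y,deg,z=0):
    T=np.eye(4);T[:3,:3]=R.from_euler('z',deg,degrees=True).as_matrix();T[:3,3]=[x,y,z];return T
def tp(T,p): return np.array(p,float).reshape(-1,3)@T[:3,:3].T+T[:3,3]
def ti(T,p): return (np.array(p,float).reshape(-1,3)-T[:3,3])@T[:3,:3]
BOX=fr(.645,-.243,-81.4); TUB=fr(.578,.324,32.0); SCOOP=fr(.411,-.263,-84.4)
def cur():
    s=get_state();q=s['orientation'];return s,np.array(s['tcp_pos']),R.from_quat([q[1],q[2],q[3],q[0]])
def delta(pos,Rt):
    s,p,r=cur();print("shift cm",np.round(r.inv().apply(np.array(pos)-p)*100,2),"turn",np.round((r.inv()*Rt).as_rotvec(degrees=True),2))
def toolR(z,y):
    z=np.array(z,float);z/=np.linalg.norm(z);y=np.array(y,float);y-=z*(y@z);y/=np.linalg.norm(y);return R.from_matrix(np.c_[np.cross(y,z),y,z])
E
python3 - <<'E'
from h import *
np.set_printoptions(precision=4,suppress=True)
im=cv2.imread("pics/side0.png");it=cv2.imread("pics/top0.png")
P=dict(box=tp(BOX,[[x,y,z] for x in(-.1,.1) for y in(-.075,.075) for z in(0,.096)]+[[-.058,0,.107]]),
 tub=tp(TUB,[[x,y,z] for x in(-.169,.119) for y in(-.058,.058) for z in(0,.056)]),
 sc=tp(SCOOP,[[.04,-.046,0],[.04,.046,0],[-.04,.046,.045],[-.04,-.046,.045],[-.12,0,.13],[-.101,0,.107]]))
out=[]
for n,i,cr in(("side",im,(150,130,350,310)),("top",it,(110,120,350,260))):
    s=4 if n=="side" else 3.3
    x0,y0,x1,y1=cr;o=cv2.resize(i[y0:y1,x0:x1],None,fx=s,fy=s,interpolation=cv2.INTER_CUBIC)
    s_=s
    for k,c in(("box",(255,0,0)),("tub",(0,255,0)),("sc",(0,0,255))):
        for u in proj(n,P[k]): cv2.circle(o,tuple(int(v) for v in (u-[x0,y0]+.5)*s_),2,c,-1)
    cv2.imwrite(f"pics/ov_{n}.png",o[:600,:800])
bi=onz("top",up([(133,165),(165,213),(190,265),(217,315),(222,165),(240,207),(288,290)],6,118,140),.015);print(ti(TUB,bi)*1000)
print("bowl",onz("top",[(228,132)],.03),"candle",onz("top",[(105,213)],.08),"brush",onz("top",[(352,170)],.01))
print("bar",tp(BOX,[-.058,0,.107]))
y=tp(BOX,[-1,0,0])[0]-BOX[:3,3]
delta([.636,-.186,.25],toolR([0,0,-1],-(BOX[:3,0])*1))
delta([.636,-.186,.25],toolR([0,0,-1],(BOX[:3,0])*1))
E
```

```text
[[ 83.3298  26.1294  15.    ]
 [ 44.1914  23.5051  15.    ]
 [  5.3276  26.1555  15.    ]
 [-32.8095  27.0308  15.    ]
 [ 53.0136 -24.4508  15.    ]
 [ 22.251  -20.9467  15.    ]
 [-42.2737 -21.0586  15.    ]]
bowl [[0.7802 0.0437 0.03  ]] candle [[0.443  0.4959 0.08  ]] brush [[ 0.6405 -0.4508  0.01  ]]
bar [[ 0.6363 -0.1857  0.107 ]]
shift cm [ 57.52 -24.57   0.  ] turn [   0.01   -0.14 -175.15]
shift cm [ 57.52 -24.57   0.  ] turn [-0.09 -0.01  4.85]
```

View pics/ov_side.png

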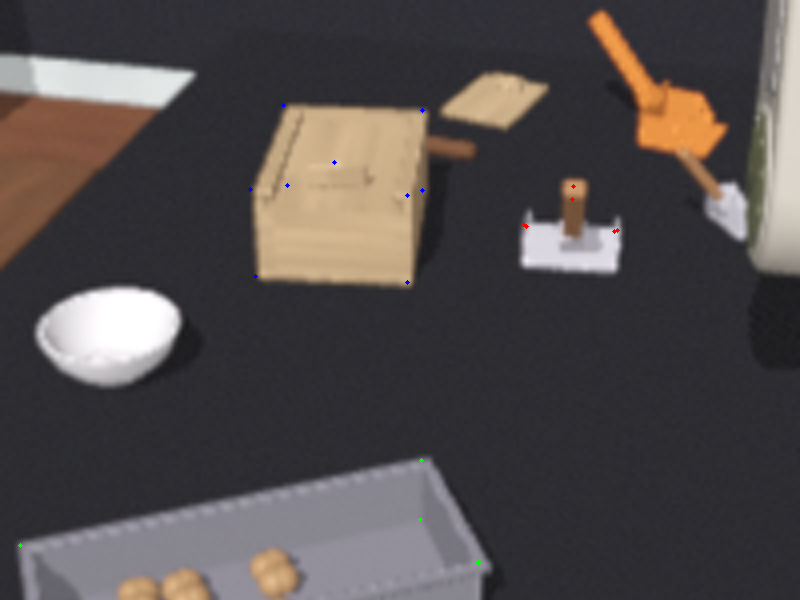

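View pics/ov_top.png

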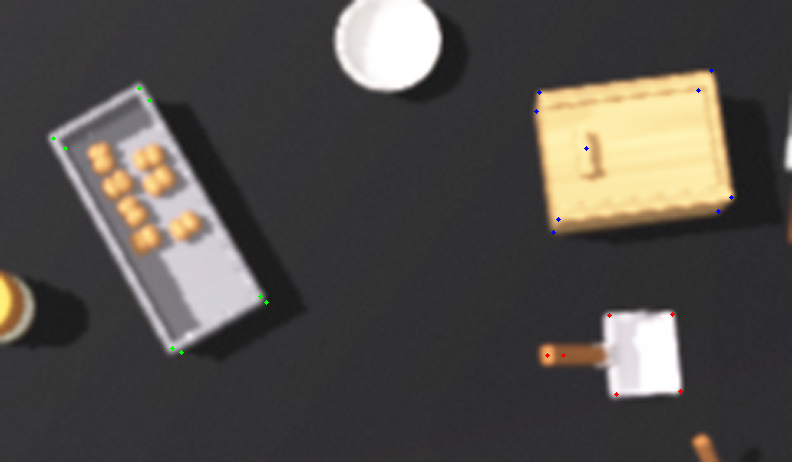

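The large silver scoop at (300,228) fits: the small silver one at (330,268) and the orange one at (390,243) are decoys. The lid is the one in the box, with its bar at about (288,166); the small plate at (394,193) is the look-alike. The crops c1 and c3 confirm both, and there are 7 biscuits.

>>> play_rows --series "100 0 0 0 0 0 -10.5;100 0 0 0 0 0 -10.5;100 0 0 0 0 0 -10.5;100 0 0 0 0 0 -10.5;100 0 0 0 0 0 -10.5;100 0 0 0 0 0 -10.5;100 0 0 0 0 0 -10.5;100 0 0 0 0 0 -10.5;100 0 0 0 0 0 -10.5;100 0 0 0 0 0 -10.5;100 0 0 0 0 0 -10.5;100 0 0 0 0 0 -10.5" --newtons 60

```text
clock: 1.6
tcp_pos: [0.1337, -0.5589, 0.2498]
orientation: [-0.0, 0.344, 0.939, 0.0]
wrist_force: [1.1, 0.1, -0.1]
finger_gap: 0.0853
```

>>> play_rows --series "100 0 0 0 0 0 -10;100 0 0 0 0 0 -10;100 0 0 0 0 0 -10;100 0 0 0 0 0 -10;100 0 0 0 0 0 -9;100 0 0 0 0 0 0"

```text
clock: 2.35
tcp_pos: [0.1337, -0.559, 0.2499]
orientation: [-0.0, -0.073, 0.997, 0.0]
wrist_force: [0.3, 0.2, -0.4]
finger_gap: 0.0854
```

```bash
python3 - <<'E'
from h import *
delta([.636,-.186,.2],toolR([0,0,-1],-(BOX[:3,0])*1)); s=get_state();print(s['joint_pos'],s['clock'])
E
```

```text
shift cm [-55.11  29.61   5.01] turn [ 0.05  0.   -0.25]
[-1.47560588e+00  3.13642193e-01  4.55775777e-02  1.30359330e+00
  6.73289849e-07 -1.62139427e+00] 2.35
```

>>> play_rows --series "100 -5 2.7 0 0 0 0;100 -5 2.7 0 0 0 0;100 -5 2.7 0 0 0 0;100 -5 2.7 0 0 0 0;100 -5 2.7 0 0 0 0;100 -5 2.7 0 0 0 0;100 -5 2.7 0 0 0 0;100 -5 2.7 0 0 0 0;100 -5 2.7 0 0 0 0;100 -5 2.7 0 0 0 0;100 -5.1 2.6 2.5 0 0 -0.25;100 0 0 2.5 0 0 0"

```text
clock: 3.85
tcp_pos: [0.6382, -0.1824, 0.1986]
orientation: [0.0, -0.077, 0.997, 0.0]
wrist_force: [-0.1, -0.4, -0.4]
finger_gap: 0.0855
```

```bash
python3 - <<'E'
from h import *
delta([.636,-.186,.109],toolR([0,0,-1],-(BOX[:3,0])*1)); s=get_state();print(s['joint_pos'],s['clock'])
snap("top","t1",(230,110,350,210),6)
E
```

```text
shift cm [ 0.28 -0.32  8.96] turn [0.01 0.04 0.2 ]
[-3.99480864e-01  5.04930202e-01  2.07936654e-01  1.27327898e+00
  6.06167070e-04 -5.53099815e-01] 3.85
```

View pics/t1.png

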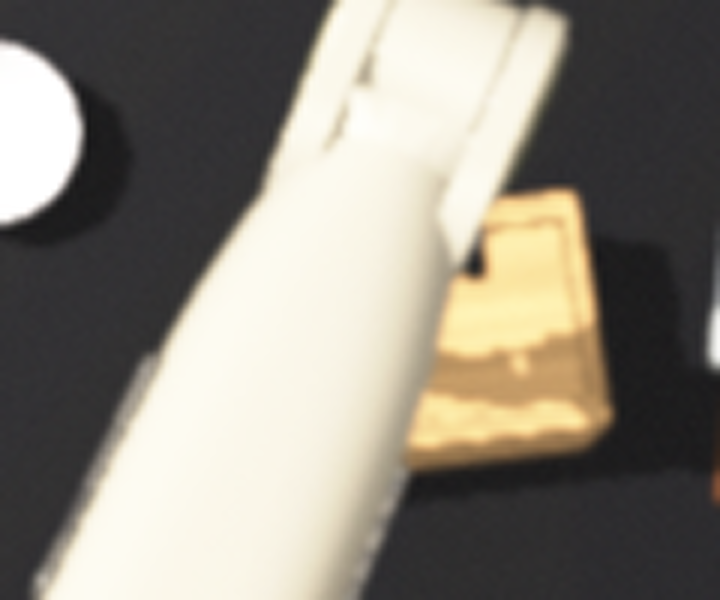

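>>> play_rows --series "100 0.3 -0.3 2 0 0 0.2;100 0 0 2 0 0 0;100 0 0 2 0 0 0;100 0 0 2 0 0 0;100 0 0 1 0 0 0;100 0 0 0 0 0 0;0 0 0 0 0 0 0;0 0 0 0 0 0 0;0 0 0 0 0 0 0;0 0 0 0 0 0 0;0 0 0 0 0 0 0"

```text
clock: 5.28
tcp_pos: [0.6328, -0.1863, 0.1111]
orientation: [0.0, -0.075, 0.997, 0.002]
wrist_force: [-0.1, 7.2, 5.0]
finger_gap: 0.0127
```

```bash
python3 - <<'E'
from h import *
s,p,r=cur();print(p,ti(BOX,p)*1000,s['wrist_force'],s['finger_gap'],s['clock'])
snap("side","s1",(180,130,300,220),6)
E
```

```text
[ 0.63277533 -0.18625072  0.11107512] [[-57.93922918  -3.60119821 111.0751228 ]] [-0.14327653  7.15641031  5.02476744] 0.01268872428980291 5.275
```

View pics/s1.png

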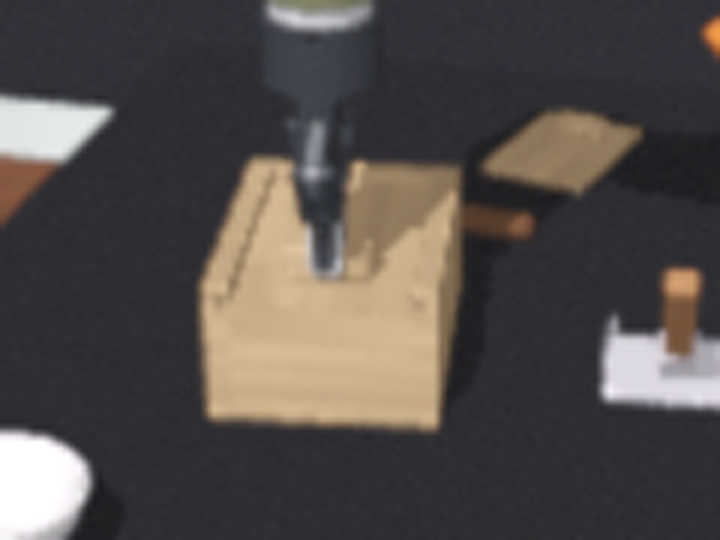

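>>> play_rows --series "0 0 1 0 0 0 0;0 0 1.5 0 0 0 0;0 0 1.5 0 0 0 0;0 0 1.5 0 0 0 0;0 0 1.5 0 0 0 0;0 0 1.5 0 0 0 0;0 0 1.5 0 0 0 0;0 0 0 0 0 0 0"

```text
clock: 6.32
tcp_pos: [0.6174, -0.0872, 0.1104]
orientation: [-0.0, -0.075, 0.997, 0.002]
wrist_force: [-1.0, 2.6, 8.7]
finger_gap: 0.0121
```

```bash
python3 - <<'E'
from h import *
s,p,r=cur();print(p,ti(BOX,p)*1000,s['wrist_force'],s['finger_gap'],s['clock'],r.as_matrix())
snap("side","s2",(150,100,300,240),4)
E
```

```text
[ 0.61737473 -0.08715139  0.11036407] [[-158.22726154   -4.00978619  110.36406974]] [-0.97433257  2.60086332  8.66323513] 0.012134142914784143 6.325 [[-9.88649352e-01 -1.50239817e-01 -6.75358522e-04]
 [-1.50241189e-01  9.88644682e-01  3.04609519e-03]
 [ 2.10044826e-04  3.11298670e-03 -9.99995133e-01]]
```

View pics/s2.png

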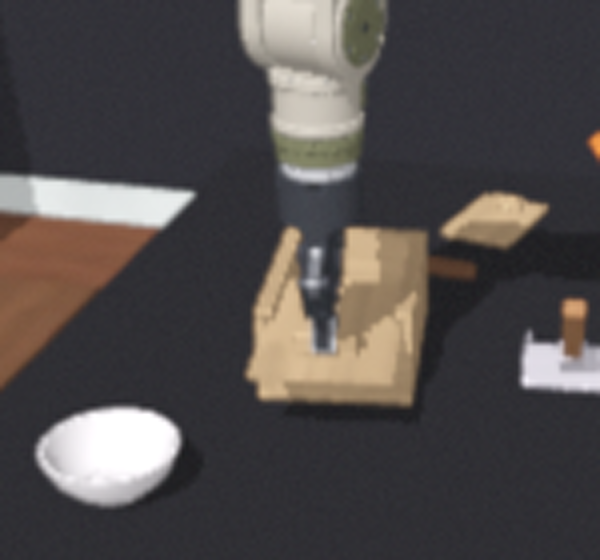

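>>> play_rows --series "0 0 1.5 0 0 0 0;0 0 1.5 0 0 0 0;0 0 1.5 0 0 0 0;0 0 1.5 0 0 0 0;0 0 1.5 0 0 0 0;0 0 1.5 0 0 0 0;0 0 0 0 0 0 0"

```text
clock: 7.25
tcp_pos: [0.6038, 0.0011, 0.1099]
orientation: [-0.001, -0.075, 0.997, 0.001]
wrist_force: [-1.2, 0.9, 0.2]
finger_gap: 0.0126
```

```bash
python3 - <<'E'
from h import *
s,p,r=cur();print(p,ti(BOX,p)*1000,s['wrist_force'],s['finger_gap'],s['clock'],r.as_matrix())
E
```

```text
[0.6038362  0.0010991  0.10991569] [[-247.50999075   -4.19953123  109.91568597]] [-1.16453043  0.8519919   0.18651768] 0.012608392699739845 7.25 [[-0.9886729  -0.15007993 -0.00138513]
 [-0.1500822   0.98867204  0.00171015]
 [ 0.00111278  0.00189866 -0.99999758]]
```

>>> play_rows --series "0 0 1.5 0 0 0 0;0 0 1.5 0 0 0 0;0 0 0 0 0 0 0"

```text
clock: 7.62
tcp_pos: [0.5996, 0.0301, 0.1099]
orientation: [-0.001, -0.075, 0.997, 0.0]
wrist_force: [0.2, 0.3, -2.0]
finger_gap: 0.0125
```

```bash
python3 - <<'E'
from h import *
s,p,r=cur();print(p,ti(BOX,p)*1000,s['wrist_force'],s['finger_gap'],s['clock'])
snap("side","s3",(130,100,300,250),4);snap("top","t3",(180,100,350,230),4)
E
```

```text
[0.59959927 0.03006394 0.10992003] [[-276.78272692   -4.0575505   109.92003254]] [ 0.24377446  0.28196353 -2.0211746 ] 0.012540984598944926 7.625
```

View pics/s3.png

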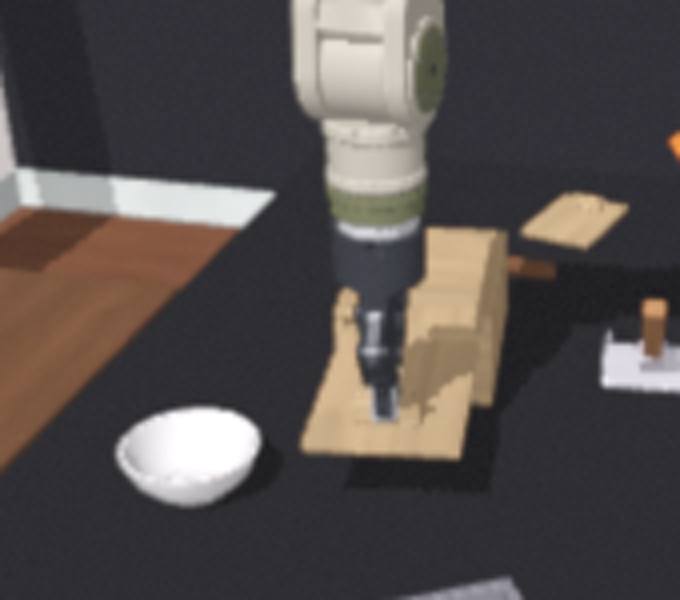

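View pics/t3.png

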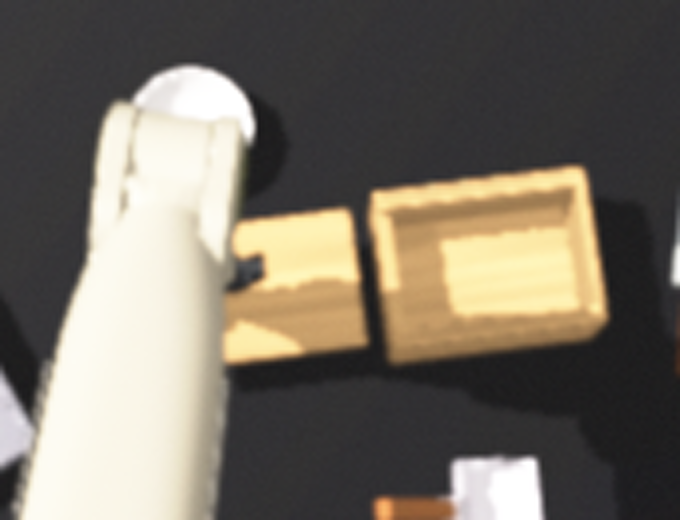

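>>> play_rows --series "0 2 0.7 0 0 0 0;0 3 1 0 0 0 0;0 3 1 0 0 0 0;0 3 1 0 0 0 0;0 2.3 0.7 0 0 0 0;0 0 0 2 0 0 0;0 0 0 2 0 0 0;0 0 0 2 0 0 0;0 0 0 1 0 0 0;0 0 0 0.4 0 0 0;0 0 0 0 0 0 0"

```text
clock: 9.1
tcp_pos: [0.4624, 0.0524, 0.0365]
orientation: [0.0, -0.074, 0.997, -0.0]
wrist_force: [0.6, 0.3, -1.9]
finger_gap: 0.0122
```

```bash
python3 - <<'E'
from h import *
s,p,r=cur();print(p,s['wrist_force'],s['finger_gap'],s['clock'])
snap("side","s4",(130,100,330,250),4)
E
```

```text
[0.46244595 0.05239897 0.03647016] [ 0.59220248  0.33256443 -1.88408848] 0.012198389392380776 9.1
```

View pics/s4.png

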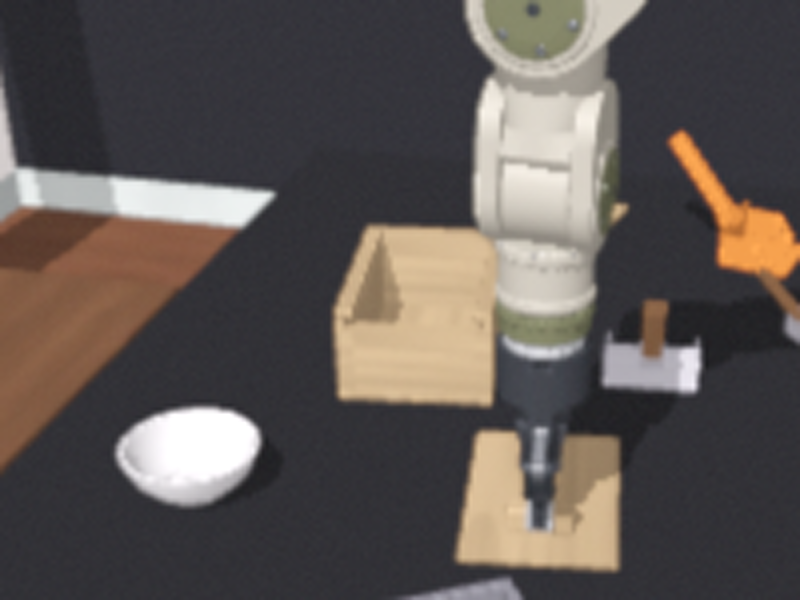

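>>> play_rows --series "0 0 0 0.2 0 0 0;0 0 0 0.2 0 0 0;0 0 0 0 0 0 0"

```text
clock: 9.52
tcp_pos: [0.4626, 0.0525, 0.033]
orientation: [0.001, -0.074, 0.997, -0.0]
wrist_force: [-1.5, -0.0, 4.5]
finger_gap: 0.0125
```

>>> play_rows --series "0 0 0 -0.1 0 0 0;0 0 0 0 0 0 0;100 0 0 -0.3 0 0 0;100 0 0 0 0 0 0;100 0 0 0 0 0 0;100 0 0 0 0 0 0"

```text
clock: 10.28
tcp_pos: [0.4622, 0.0525, 0.0363]
orientation: [0.0, -0.074, 0.997, -0.0]
wrist_force: [-1.0, -0.4, -0.3]
finger_gap: 0.083
```

```bash
python3 - <<'E'
from h import *
s,p,r=cur();print(p,s['wrist_force'],s['finger_gap'],s['clock'],s['joint_pos'])
d=SCOOP[:3,0]; z=np.array([d[0]*np.cos(np.radians(50)),d[1]*np.cos(np.radians(50)),-np.sin(np.radians(50))])
Rt=toolR(z,SCOOP[:3,1]); g=tp(SCOOP,[-.101,0,.107])[0]
print(g,z); delta(g-z*.08,Rt)
delta([.4,-.14,.28],toolR([0,0,-1],SCOOP[:3,1]))
E
```

```text
[0.46220059 0.05249278 0.03626153] [-1.02132909 -0.41315749 -0.33581393] 0.08297238368491769 10.275 [-5.96751264e-02  2.88286091e-01 -5.66167710e-01  7.16322768e-01
 -1.24993439e-04 -2.08092578e-01]
[ 0.40114413 -0.16248203  0.107     ] [ 0.06272508 -0.63971984 -0.76604444]
shift cm [  8.96 -15.22 -13.2 ] turn [ 32.29 -30.7   88.75]
shift cm [  9.   -18.12 -24.37] turn [-1.00e-02  1.00e-02  9.29e+01]
```

>>> play_rows --series "100 0 0 -2 0 0 0;100 0 0 -5 0 0 0;100 0 0 -6 0 0 0;100 0 0 -6 0 0 0;100 0 0 -6 0 0 10.3;100 0 0 0 0 0 10.3;100 0 0 0 0 0 10.3;100 0 0 0 0 0 10.3;100 0 0 0 0 0 10.3;100 0 0 0 0 0 10.3;100 0 0 0 0 0 10.3;100 0 0 0 0 0 10.3"

```text
clock: 11.78
tcp_pos: [0.462, 0.0525, 0.2861]
orientation: [-0.0, 0.603, 0.797, -0.0]
wrist_force: [-0.2, -0.1, 0.8]
finger_gap: 0.085
```

```bash
cat >> h.py <<'E'
def scoopR(T,down): # tool pose for scoop frame T (level yaw), tool z pitched 'down' deg below horizontal along scoop x
    d=T[:3,0];a=np.radians(down);return toolR(d*np.cos(a)-np.array([0,0,1])*np.sin(a),T[:3,1])
E
python3 - <<'E'
from h import *
s,p,r=cur();print(p,s['wrist_force'],s['finger_gap'],s['clock'],s['joint_pos'])
# measure lid and scoop again
im=snap("top","t5",(190,120,350,250),4)
Rt=scoopR(SCOOP,60);z=Rt.apply([0,0,1]);g=tp(SCOOP,[-.101,0,.107])[0]
delta(g-z*.1,scoopR(SCOOP,90)); delta(g-z*.1,Rt)
E
```

```text
[0.46203473 0.0525341  0.28612974] [-0.2204973  -0.1219399   0.83430804] 0.08498610834486292 11.775 [-5.96150087e-02  9.08898767e-02 -1.45211126e-01  1.33498602e+00
 -1.11439092e-04  1.23608925e+00]
shift cm [-14.17 -10.75   9.26] turn [-0.02  0.01  9.86]
shift cm [-14.17 -10.75   9.26] turn [  2.57 -29.92   9.64]
```

View pics/t5.png

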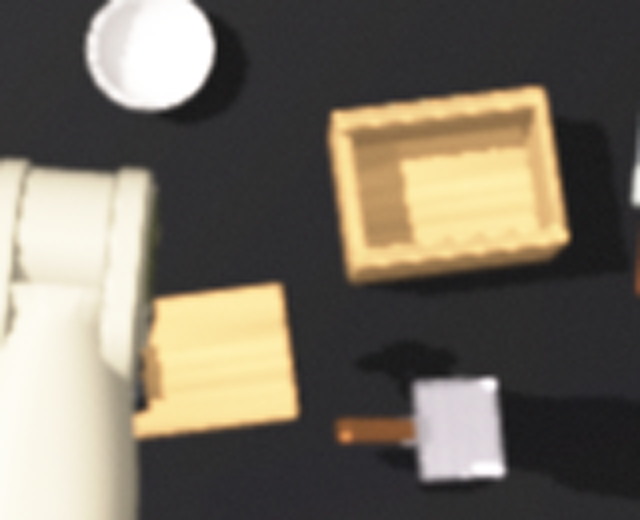

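>>> play_rows --series "100 0 0 0 0 0 9.8;100 0 0 0 0 -10 0;100 0 0 0 0 -10 0;100 0 0 0 0 -10 0;100 0 0 0 0 0 0"

```text
clock: 12.45
tcp_pos: [0.4615, 0.0545, 0.2847]
orientation: [0.192, 0.642, 0.722, -0.174]
wrist_force: [0.0, -0.9, -0.2]
finger_gap: 0.0857
```

```bash
python3 - <<'E'
from h import *
s,p,r=cur();print(p,s['joint_pos'])
Rt=scoopR(SCOOP,60);z=Rt.apply([0,0,1]);g=tp(SCOOP,[-.101,0,.107])[0]
delta(g-z*.09,Rt)
E
```

```text
[0.46145769 0.05446331 0.28472969] [ 0.24524583  0.16468389 -0.15601776  1.32887711 -0.51788349  1.7193486 ]
shift cm [-9.15 -8.38 16.85] turn [ 0.29 -0.02  1.06]
```

>>> play_rows --series "100 -2.3 -2.1 3 0 0 1;100 -2.3 -2.1 3 0 0 0;100 -2.3 -2.1 3.5 0 0 0;100 -2.3 -2.1 3.5 0 0 0;100 0 0 3.8 0 0 0;100 0 0 0 0 0 0"

```text
clock: 13.2
tcp_pos: [0.3933, -0.1198, 0.1848]
orientation: [0.192, 0.652, 0.713, -0.172]
wrist_force: [-0.3, -0.0, 0.2]
finger_gap: 0.0854
```

```bash
python3 - <<'E'
from h import *
s,p,r=cur();print(p,s['joint_pos'])
Rt=scoopR(SCOOP,60);g=tp(SCOOP,[-.101,0,.107])[0]
delta(g,Rt)
snap("side","s6",(230,130,350,220),6)
E
```

```text
[ 0.39330341 -0.11982491  0.18484426] [-0.1611203  -0.03857296 -0.63401212  0.82695729 -0.50147219  1.28100686]
shift cm [0.13 0.34 8.9 ] turn [ 0.13 -0.14 -0.44]
```

View pics/s6.png

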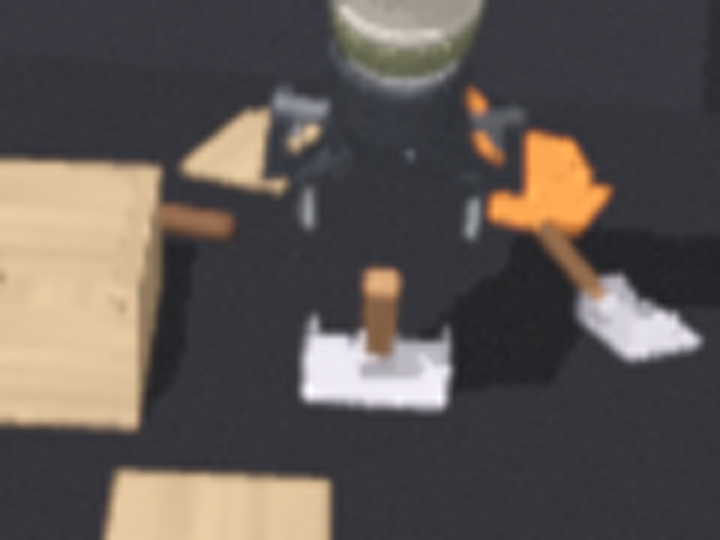

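>>> play_rows --series "100 0.1 0.3 2 0 0 -0.4;100 0 0 2 0 0 0;100 0 0 2 0 0 0;100 0 0 2 0 0 0;100 0 0 0.9 0 0 0;100 0 0 0 0 0 0;0 0 0 0 0 0 0;0 0 0 0 0 0 0;0 0 0 0 0 0 0;0 0 0 0 0 0 0;0 0 0 0 0 0 0;0 0 0 0 0 0 0" --newtons 100

```text
clock: 14.75
tcp_pos: [0.4029, -0.1618, 0.1092]
orientation: [0.194, 0.648, 0.716, -0.172]
wrist_force: [-1.4, 2.7, 4.5]
finger_gap: 0.0189
```

```bash
python3 - <<'E'
from h import *
s,p,r=cur();print(p,s['wrist_force'],s['finger_gap'],ti(SCOOP,p)*1000)
delta(p,scoopR(SCOOP,60))
snap("side","s7",(230,130,350,220),6)
snap("top","t7",(230,180,350,270),6)
E
```

```text
[ 0.40288969 -0.16180714  0.10920276] [-1.37718789  2.69220985  4.54176506] 0.018859388964210563 [[-101.50133676    1.80309103  109.20276263]]
shift cm [0. 0. 0.] turn [0.32 0.07 0.03]
```

View pics/s7.png

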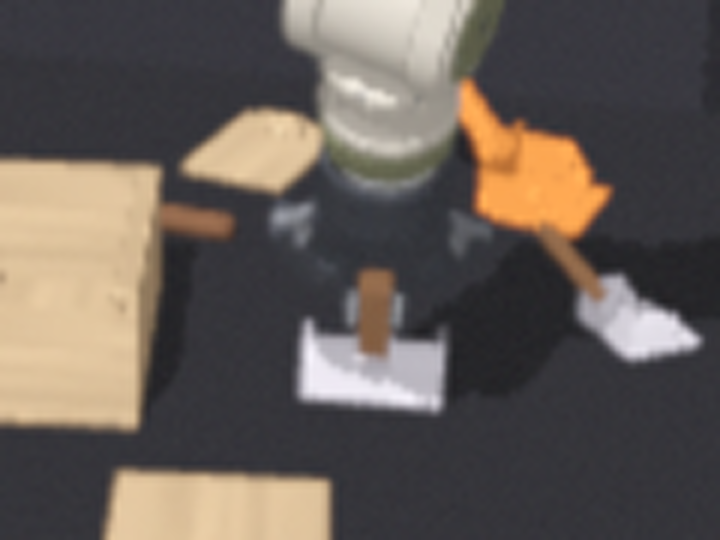

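View pics/t7.png

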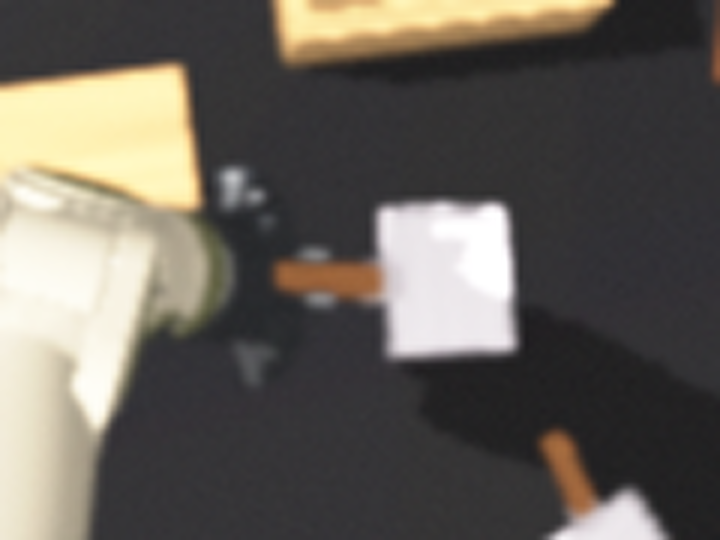

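>>> play_rows --series "0 -0.5 0 -0.9 0 0 0;0 -1 0 -1.7 0 0 0;0 -1.5 0 -2.6 0 0 0;0 -1.5 0 -2.6 0 0 0;0 -2 0 -3.5 0 0 0;0 -2 0 -3.5 0 0 0;0 0 0 0 0 0 0"

```text
clock: 15.72
tcp_pos: [0.4041, -0.1618, 0.2833]
orientation: [0.197, 0.649, 0.715, -0.17]
wrist_force: [0.4, 0.5, -1.1]
finger_gap: 0.0187
```

```bash
python3 - <<'E'
from h import *
s,p,r=cur();print(p,s['wrist_force'],s['ft_torque'],s['finger_gap'],s['joint_pos'])
delta(p,scoopR(SCOOP,60))
snap("side","s8",(200,60,350,180),5)
E
```

```text
[ 0.40408701 -0.16176853  0.28334579] [ 0.42651118  0.50929404 -1.10663929] [0.64810217 0.05929436 0.04302494] 0.0186736006393056 [-0.26363114 -0.10660891 -0.4486763   1.01379554 -0.48412169  1.15611726]
shift cm [0. 0. 0.] turn [ 0.69  0.14 -0.18]
```

View pics/s8.png

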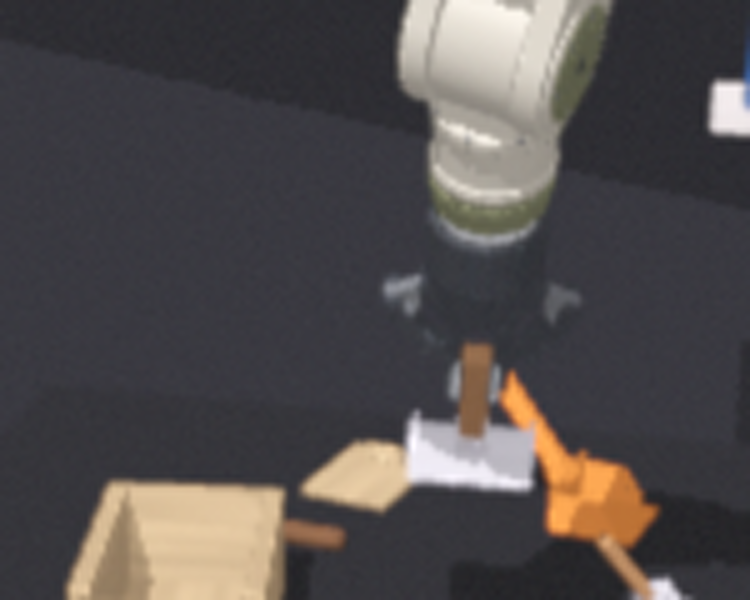

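>>> play_rows --series "0 0 0 0 -4.85 0 -8.4;0 0 0 0 -4.85 0 -8.4;0 0 0 0 -4.85 0 -8.4;0 0 0 0 -4.85 0 -8.4;0 0 0 0 -4.85 0 -8.4;0 0 0 0 -4.85 0 -8.4;0 0 0 0 -4.85 0 -8.4;0 0 0 0 -4.85 0 -8.4;0 0 0 0 -4.85 0 -8.4;0 0 0 0 -4.85 0 -8.4;0 0 0 0 -4.85 0 -8.4;0 0 0 0 -4.85 0 -8.4"

```text
clock: 17.27
tcp_pos: [0.4013, -0.1609, 0.2779]
orientation: [0.25, -0.27, 0.927, 0.073]
wrist_force: [0.4, 0.2, -1.4]
finger_gap: 0.0189
```

```bash
cat >> h.py <<'E'
GS=np.array([-.1015,0,.109])  # TCP in scoop frame
def scoop_pose(T0,x,y,z,pitch):
    """TCP pos & R to put scoop ORIGIN at x,y,z of frame T0, nose-down pitch deg"""
    Rs=R.from_matrix(T0[:3,:3])*R.from_euler('y',pitch,degrees=True)
    o=tp(T0,[x,y,z])[0]
    return o+Rs.apply(GS), Rs*(R.from_matrix(np.eye(3)).inv()*scoopR(np.eye(4),60))
def nose_pose(T0,x,y,z,pitch):
    Rs=R.from_matrix(T0[:3,:3])*R.from_euler('y',pitch,degrees=True)
    o=tp(T0,[x,y,z])[0]
    return o+Rs.apply(GS-np.array([.04,0,0])), Rs*scoopR(np.eye(4),60)
def where(T0):
    s,p,r=cur();Rs=r*scoopR(np.eye(4),60).inv();o=p-Rs.apply(GS);n=o+Rs.apply([.04,0,0])
    e=(R.from_matrix(T0[:3,:3]).inv()*Rs).as_euler('zyx',degrees=True)
    print("org",np.round(ti(T0,o)[0]*1000,1),"nose",np.round(ti(T0,n)[0]*1000,1),"yaw,pitch,roll",np.round(e,2),"F",np.round(s['wrist_force'],1),"t",s['clock'],"gap",round(s['finger_gap'],4))
E
python3 - <<'E'
from h import *
where(TUB);print(get_state()['joint_pos'])
delta(*nose_pose(TUB,-.06,0,.10,0))
E
```

```text
org [-304.9 -316.8  169.3] nose [-264.9 -316.5  169.5] yaw,pitch,roll [ 0.44 -0.23  0.01] F [ 0.4  0.2 -1.4] t 17.275 gap 0.0189
[-0.91818382 -0.09943184 -0.44883048  1.17129064  0.52553272 -1.47085911]
shift cm [-14.48  31.6   16.42] turn [0.23 0.23 0.38]
```

>>> play_rows --series "0 -2.4 5.2 0 0 0 0;0 -2.4 5.2 0 0 0 0;0 -2.4 5.3 0 0 0 0;0 -2.4 5.3 0 0 0 0;0 -2.4 5.3 0 0 0 0;0 -2.4 5.3 0 0 0 0;0 0 0 0 0.2 0.2 0.4;0 0 0 0 0 0 0"

```text
clock: 18.27
tcp_pos: [0.3397, 0.1667, 0.3481]
orientation: [0.248, -0.266, 0.929, 0.07]
wrist_force: [0.2, -1.0, -1.7]
finger_gap: 0.0187
```

```bash
python3 - <<'E'
from h import *
where(TUB);print(get_state()['joint_pos'])
delta(*nose_pose(TUB,-.068,0,.07,0))
delta(*nose_pose(TUB,-.068,0,.07,20))
snap("side","s9",(100,130,350,320),3)
E
```

```text
org [-184.3   -7.5  238.8] nose [-144.3   -7.5  238.7] yaw,pitch,roll [-0.1   0.17 -0.08] F [ 0.2 -1.  -1.7] t 18.275 gap 0.0187
[ 0.0585801  -0.50228303 -0.56494216  1.04093149  0.23881925 -0.44143704]
shift cm [ 1.82  0.75 18.45] turn [-0.12 -0.17 -0.05]
shift cm [-4.23  0.75 17.1 ] turn [-0.11 19.83 -0.07]
```

View pics/s9.png

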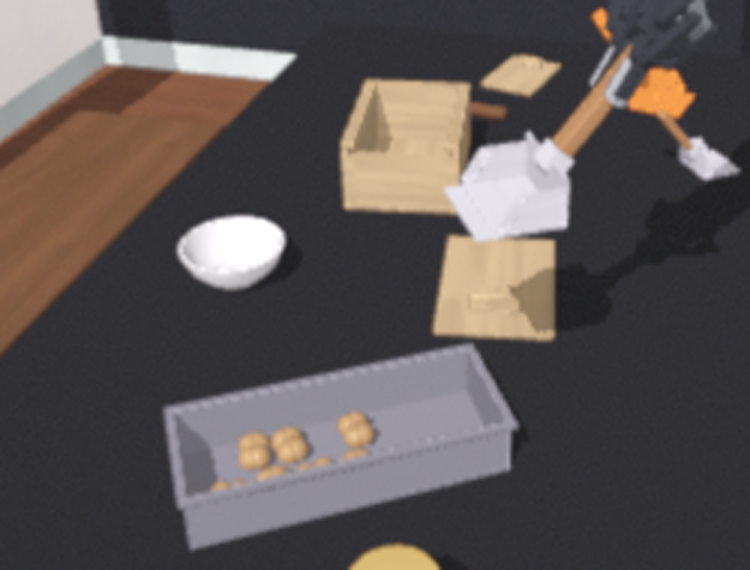

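>>> play_rows --series "0 0 0 0 0 10 0;0 0 0 0 0 10 0;0 0 0 0 0 0 0"

```text
clock: 18.7
tcp_pos: [0.3437, 0.1648, 0.3474]
orientation: [0.081, -0.27, 0.959, 0.023]
wrist_force: [0.4, -0.4, -0.8]
finger_gap: 0.019
```

```bash
python3 - <<'E'
from h import *
where(TUB)
delta(*nose_pose(TUB,-.068,0,.07,20))
E
```

```text
org [-225.9  -11.3  209.9] nose [-188.4  -11.6  196. ] yaw,pitch,roll [-0.56 20.37  0.22] F [ 0.4 -0.4 -0.8] t 18.7 gap 0.019
shift cm [-9.64  1.19 14.48] turn [-0.06 -0.37 -0.52]
```

>>> play_rows --series "0 -1.5 0.2 1.5 0 -0.3 -0.5;0 -2.5 0.3 4 0 0 0;0 -2.5 0.3 4 0 0 0;0 -2 0.2 3 0 0 0;0 -1.1 0.2 2 0 0 0;0 0 0 0 0 0 0"

```text
clock: 19.45
tcp_pos: [0.436, 0.2377, 0.2225]
orientation: [0.086, -0.275, 0.957, 0.023]
wrist_force: [-0.3, 0.4, -0.9]
finger_gap: 0.0189
```

```bash
python3 - <<'E'
from h import *
where(TUB)
s,p,r=cur();Rs=r*scoopR(np.eye(4),60).inv();o=p-Rs.apply(GS)
L=np.array([[.04,-.046,0],[.04,.046,0],[-.04,-.046,.045],[-.04,.046,.045]])
for n,cr in(("top",(100,110,260,240)),("side",(120,190,320,320))):
    snap(n,"q_"+n,cr,4);i=cv2.imread(f"pics/q_{n}.png")
    for u in proj(n,o+Rs.apply(L)): cv2.circle(i,tuple(int(v) for v in (u-cr[:2]+.5)*4),3,(0,0,255),-1)
    cv2.imwrite(f"pics/q_{n}.png",i)
E
```

```text
org [-107.6    1.8   85.6] nose [-69.9   1.7  72. ] yaw,pitch,roll [ 0.03 19.8  -0.15] F [-0.3  0.4 -0.9] t 19.45 gap 0.0189
```

View pics/q_top.png

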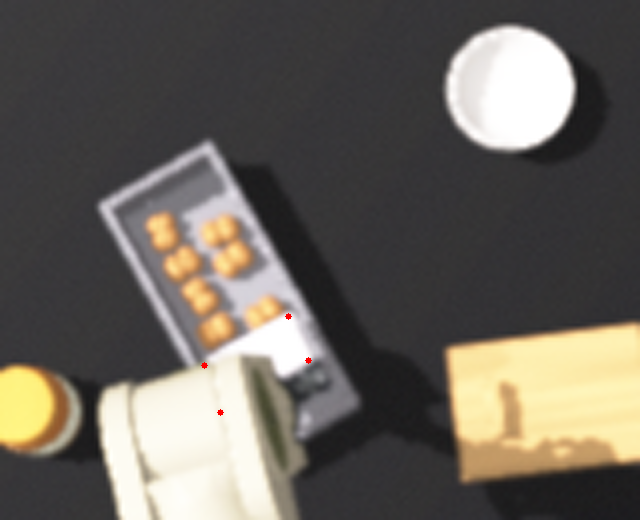

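View pics/q_side.png

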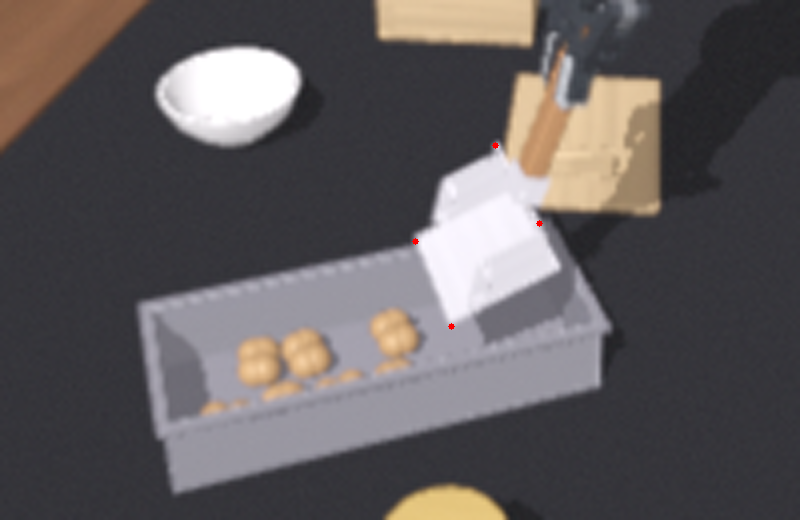

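>>> play_rows --series "0 0.3 -0.1 1.5 0 0 0;0 0.3 -0.1 1.5 0 0 0;0 0.3 0 1.5 0 0 0;0 0.2 0 1.2 0 0 0;0 0.1 0 0.5 0 0 0;0 0 0 0 0 0 0"

```text
clock: 20.3
tcp_pos: [0.4369, 0.2376, 0.161]
orientation: [0.087, -0.277, 0.957, 0.023]
wrist_force: [0.3, 0.2, -0.8]
finger_gap: 0.0189
```

```bash
python3 - <<'E'
from h import *
where(TUB)
E
```

```text
org [-106.6    1.2   24.2] nose [-69.    1.3  10.7] yaw,pitch,roll [ 0.24 19.7  -0.29] F [ 0.3  0.2 -0.8] t 20.3 gap 0.0189
```

>>> play_rows --series "0 0.1 -0.1 0.4 0 0 0;0 0 0 0.2 0 0 0;0 0 0 0 0 0 0"

```text
clock: 20.68
tcp_pos: [0.4376, 0.237, 0.1547]
orientation: [0.087, -0.277, 0.957, 0.023]
wrist_force: [0.1, -0.0, -0.9]
finger_gap: 0.0189
```

```bash
python3 - <<'E'
from h import *
where(TUB)
delta(*nose_pose(TUB,-.03,0,.005,6))
E
```

```text
org [-106.4    0.3   17.9] nose [-68.7   0.5   4.4] yaw,pitch,roll [ 0.26 19.72 -0.3 ] F [ 0.1 -0.  -0.9] t 20.675 gap 0.0189
shift cm [-0.1  -0.05  2.71] turn [ -0.13 -13.72   0.3 ]
```

```bash
cat >> h.py <<'E'
def rows(wps):
    """incremental shift/turn per waypoint, rounded, from current pose"""
    s,p,r=cur()
    for P,Q in wps:
        sh=np.round(r.inv().apply(P-p)*100,1);tu=np.round((r.inv()*Q).as_rotvec(degrees=True),1)
        print("  ",*sh,*tu); p=p+r.apply(sh/100);r=r*R.from_rotvec(tu,degrees=True)
E
python3 - <<'E'
from h import *
rows([nose_pose(TUB,-.069+.008*k,0,.0042,19.7-17.7*k/8) for k in range(1,9)])
E
```

```text
-0.1 -0.1 0.4 -0.2 -2.2 0.3
   -0.2 0.0 0.5 0.0 -2.2 -0.0
   -0.1 0.0 0.5 0.0 -2.3 -0.0
   -0.1 0.0 0.5 0.0 -2.2 -0.0
   -0.2 0.0 0.5 0.0 -2.2 -0.0
   -0.1 0.0 0.6 0.0 -2.2 -0.0
   -0.1 0.0 0.6 0.0 -2.2 -0.0
   -0.1 0.0 0.6 0.0 -2.2 -0.0
```

>>> play_rows --series "0 -0.1 -0.1 0.4 -0.2 -2.2 0.3;0 -0.2 0 0.5 0 -2.2 0;0 -0.1 0 0.5 0 -2.3 0;0 -0.1 0 0.5 0 -2.2 0;0 -0.2 0 0.5 0 -2.2 0;0 -0.1 0 0.6 0 -2.2 0;0 -0.1 0 0.6 0 -2.2 0;0 -0.1 0 0.6 0 -2.2 0;0 0 0 0 0 0 0"

```text
clock: 21.8
tcp_pos: [0.4574, 0.2483, 0.1182]
orientation: [0.232, -0.267, 0.933, 0.067]
wrist_force: [0.3, 0.8, -1.1]
finger_gap: 0.0184
```

```bash
python3 - <<'E'
from h import *
where(TUB)
snap("side","s10",(120,190,320,320),4);snap("top","t10",(100,110,260,240),4)
rows([nose_pose(TUB,-.005+.010*k,0,.0040,1.5) for k in range(0,12)])
E
```

```text
org [-44.8  -0.2   5.7] nose [-4.8 -0.2  4.3] yaw,pitch,roll [-0.    1.99  0.04] F [ 0.3  0.8 -1.1] t 21.8 gap 0.0184
   0.2 0.0 0.1 0.0 -0.5 -0.0
   -0.9 0.0 0.5 0.0 -0.0 -0.0
   -0.9 0.0 0.4 0.0 -0.0 -0.0
   -0.8 0.0 0.5 0.0 -0.0 -0.0
   -0.9 0.0 0.5 0.0 -0.0 -0.0
   -0.9 0.0 0.5 0.0 -0.0 -0.0
   -0.9 0.0 0.5 0.0 -0.0 -0.0
   -0.9 0.0 0.4 0.0 -0.0 -0.0
   -0.8 0.0 0.5 0.0 -0.0 -0.0
   -0.9 0.0 0.5 0.0 -0.0 -0.0
   -0.9 0.0 0.5 0.0 -0.0 -0.0
   -0.9 0.0 0.4 0.0 -0.0 -0.0
```

View pics/s10.png

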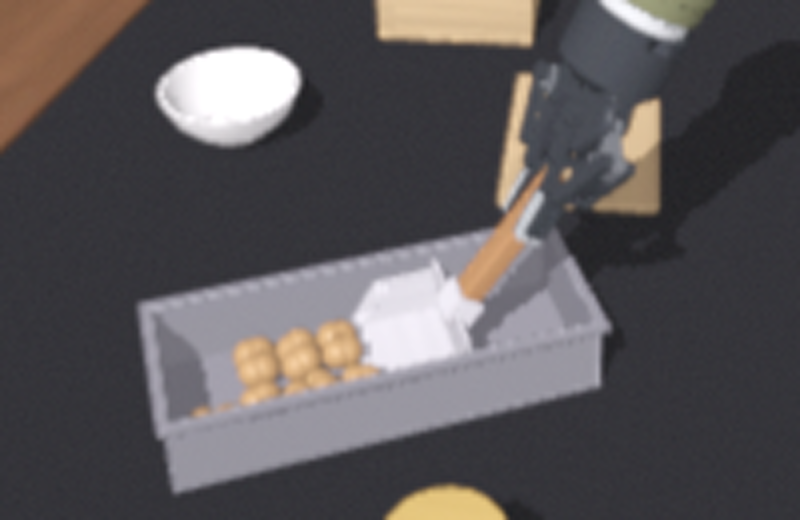

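View pics/t10.png

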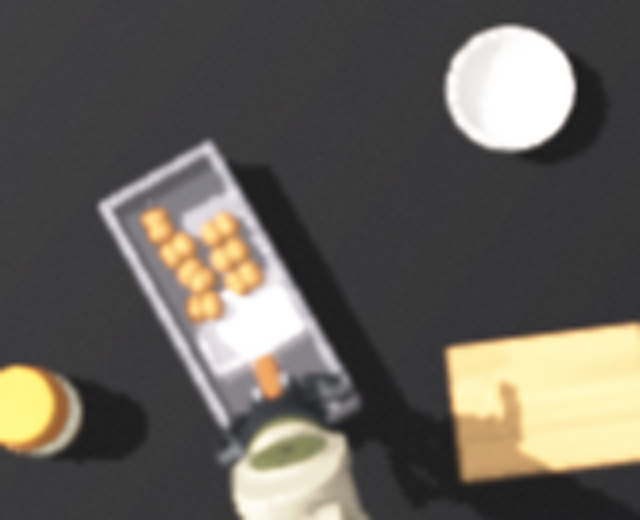

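>>> play_rows --series "0 0.2 0 0.1 0 -0.5 0;0 -0.8 0 0.5 0 0 0;0 -0.9 0 0.5 0 0 0;0 -0.9 0 0.5 0 0 0;0 -0.8 0 0.5 0 0 0;0 -0.9 0 0.5 0 0 0;0 -0.9 0 0.5 0 0 0;0 0 0 0 0 0 0"

```text
clock: 22.9
tcp_pos: [0.5091, 0.2802, 0.1158]
orientation: [0.238, -0.267, 0.931, 0.068]
wrist_force: [1.7, 1.8, 1.7]
finger_gap: 0.0191
```

```bash
python3 - <<'E'
from h import *
where(TUB)
snap("side","s11",(120,190,320,320),4);snap("top","t11",(100,110,260,240),4)
rows([nose_pose(TUB,.06+.010*k,0,.0038,1.0) for k in range(0,6)])
E
```

```text
org [17.3 -0.6  4.5] nose [57.3 -0.6  3.5] yaw,pitch,roll [0.01 1.35 0.01] F [1.7 1.8 1.7] t 22.9 gap 0.0191
   -0.2 0.1 0.2 0.0 -0.4 0.0
   -0.9 -0.0 0.4 0.0 0.0 0.0
   -0.9 -0.0 0.5 0.0 0.0 0.0
   -0.8 -0.0 0.5 0.0 0.0 0.0
   -0.9 -0.0 0.5 0.0 0.0 0.0
   -0.9 -0.0 0.5 0.0 0.0 0.0
```

View pics/t11.png

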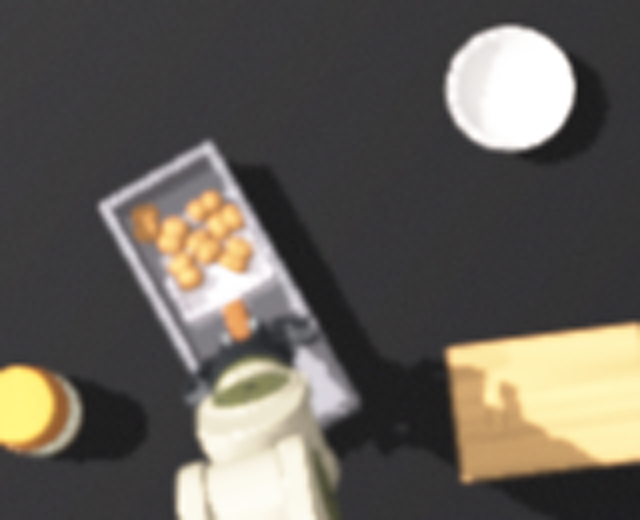

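View pics/s11.png

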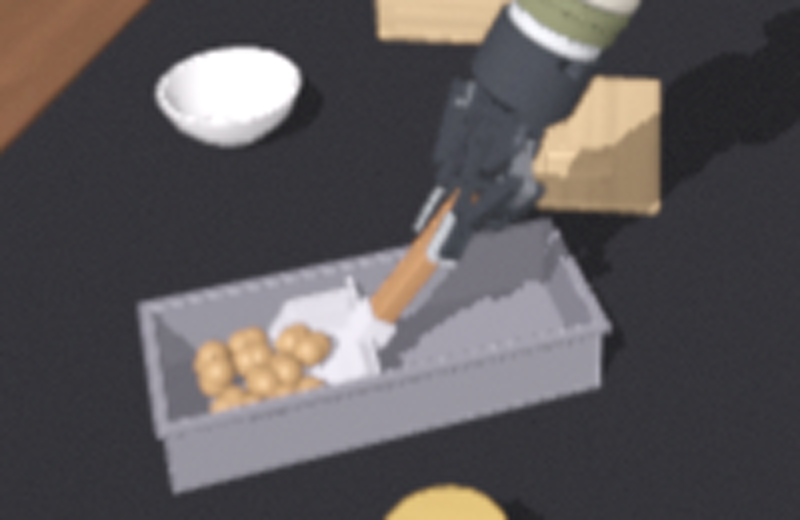

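>>> play_rows --series "0 -0.8 0 0.5 0 -0.4 0;0 -0.9 0 0.5 0 0 0;0 -0.9 0 0.5 0 0 0;0 -0.8 0 0.5 0 0 0;0 -0.8 0 0.4 0 0 0;0 0 0 0 0 0 0"

```text
clock: 23.75
tcp_pos: [0.5429, 0.3001, 0.1132]
orientation: [0.235, -0.266, 0.933, 0.066]
wrist_force: [-35.4, -30.7, 41.5]
finger_gap: 0.0188
```

```bash
python3 - <<'E'
from h import *
where(TUB)
snap("side","s12",(120,190,320,320),4);snap("top","t12",(100,110,260,240),4)
E
```

```text
org [55.7 -2.3  1.2] nose [95.7 -2.4 -0.1] yaw,pitch,roll [-0.24  1.75 -0.1 ] F [-35.4 -30.7  41.5] t 23.75 gap 0.0188
```

View pics/t12.png

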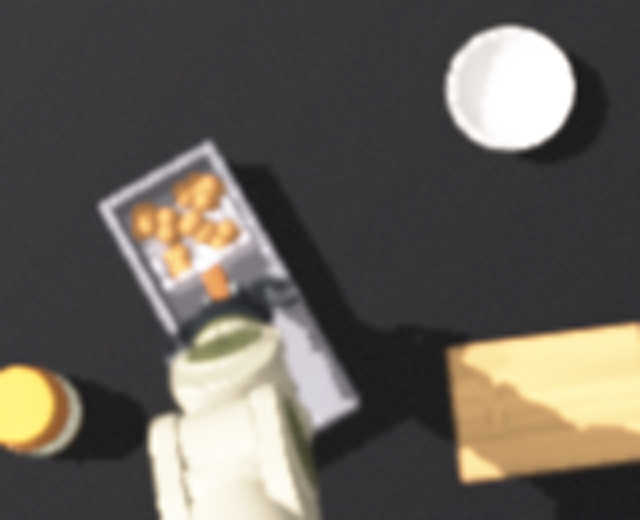

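View pics/s12.png

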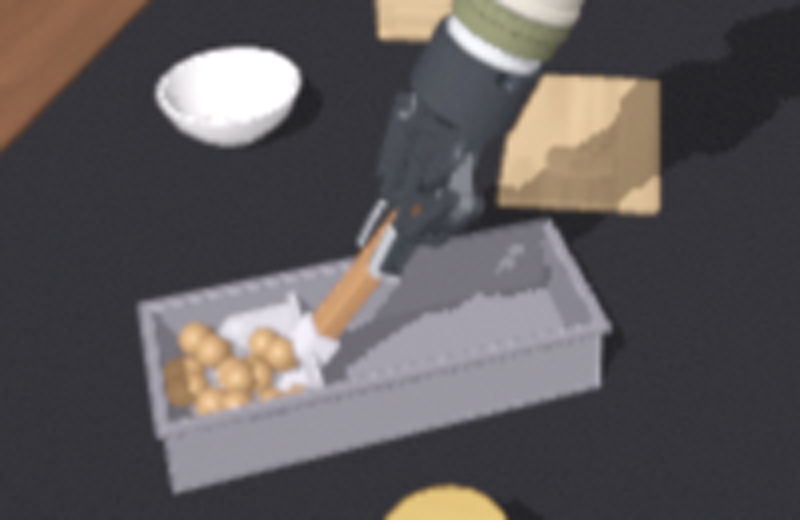

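```bash
cat >> h.py <<'E'
def pt_pose(T0,pt,x,y,z,pitch):
    Rs=R.from_matrix(T0[:3,:3])*R.from_euler('y',pitch,degrees=True)
    return tp(T0,[x,y,z])[0]+Rs.apply(GS-np.array(pt)), Rs*scoopR(np.eye(4),60)
E
python3 - <<'E'
from h import *
H=[-.04,0,0]
rows([pt_pose(TUB,H,.013,-.001,.0045,1.5)]+[pt_pose(TUB,H,.013,0,.005+.001*k,1.5-3*k) for k in range(1,10)])
E
```

```text
0.3 0.0 -0.4 -0.1 -0.1 -0.2
   0.6 0.1 -0.1 0.0 -3.0 0.0
   0.6 0.0 -0.1 0.0 -3.0 0.0
   0.6 0.0 -0.1 0.0 -3.0 0.0
   0.6 0.0 -0.0 0.0 -3.0 0.0
   0.6 0.0 -0.1 0.0 -3.0 0.0
   0.6 0.0 -0.1 0.0 -3.0 0.0
   0.6 0.0 -0.0 0.0 -3.0 0.0
   0.6 0.0 -0.1 0.0 -3.0 0.0
   0.5 0.0 -0.0 0.0 -3.0 0.0
```

>>> play_rows --series "0 0.1 0 -0.4 0 0 0;0 0 0 0 0 0 0" --newtons 120

```text
clock: 24.1
tcp_pos: [0.5446, 0.3028, 0.1156]
orientation: [0.238, -0.267, 0.931, 0.069]
wrist_force: [-0.6, -1.2, -1.8]
finger_gap: 0.0186
```

```bash
python3 - <<'E'
from h import *
where(TUB)
E
```

```text
org [59.4 -0.2  4.3] nose [99.4 -0.2  3.4] yaw,pitch,roll [-0.04  1.3   0.07] F [-0.6 -1.2 -1.8] t 24.1 gap 0.0186
```

>>> play_rows --series "0 0.6 0 -0.1 0 -3 0;0 0.6 0 -0.1 0 -3 0;0 0.6 0 -0.1 0 -3 0;0 0.6 0 0 0 -3 0;0 0.6 0 -0.1 0 -3 0;0 0.6 0 -0.1 0 -3 0;0 0 0 0 0 0 0"

```text
clock: 24.98
tcp_pos: [0.5226, 0.288, 0.1011]
orientation: [0.38, -0.253, 0.883, 0.11]
wrist_force: [0.1, -0.4, -2.0]
finger_gap: 0.0187
```

```bash
python3 - <<'E'
from h import *
where(TUB)
snap("side","s13",(120,190,320,320),4);snap("top","t13",(100,110,260,240),4)
E
```

```text
org [62.4 -1.1 25.7] nose [100.7  -1.1  37.2] yaw,pitch,roll [-1.000e-02 -1.663e+01  6.000e-02] F [ 0.1 -0.4 -2. ] t 24.975 gap 0.0187
```

View pics/t13.png

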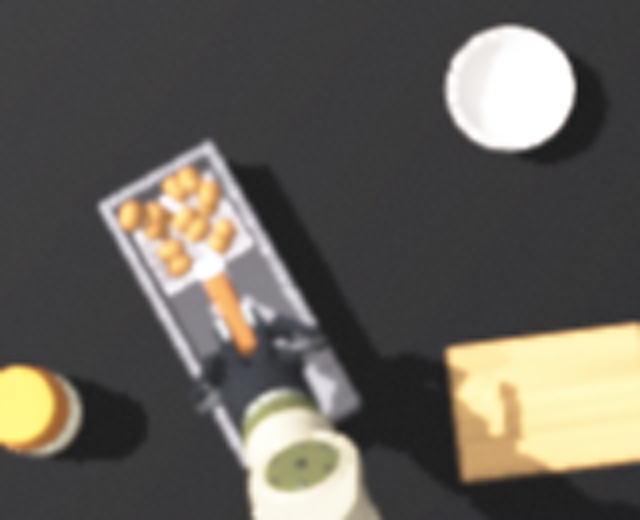

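View pics/s13.png

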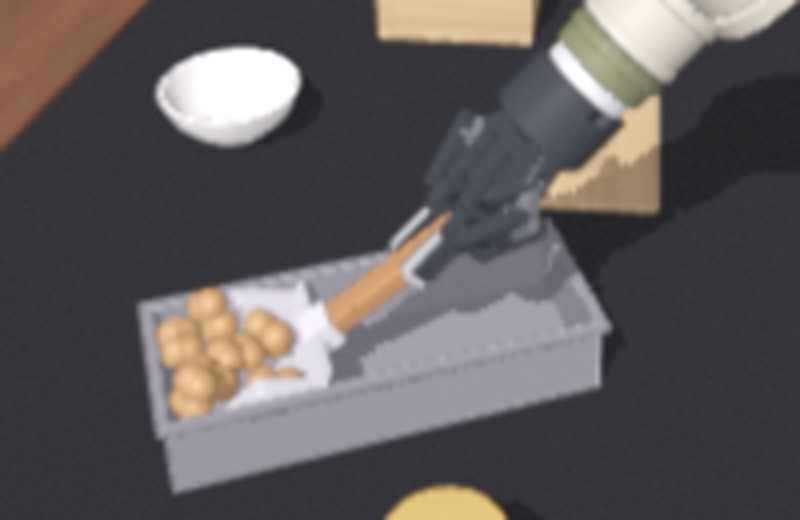

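```bash
python3 - <<'E'
from h import *
H=[-.04,0,0]
s,p,r=cur();Rs=r*scoopR(np.eye(4),60).inv();print(ti(TUB,p-Rs.apply(GS)+Rs.apply(H))*1000)
rows([pt_pose(TUB,H,.024-.002*k,0,.0125,-16.6-2.4*k) for k in range(1,6)])
E
```

```text
[[21.95437788 -0.23187846 12.65683591]]
   0.6 0.0 0.0 0.1 -2.6 -0.1
   0.6 0.0 -0.1 -0.0 -2.4 0.0
   0.7 0.0 -0.2 -0.0 -2.4 0.0
   0.6 0.0 -0.1 -0.0 -2.4 0.0
   0.7 0.0 -0.2 -0.0 -2.4 0.0
```

>>> play_rows --series "0 0.6 0 0 0.1 -2.6 0;0 0.6 0 -0.1 0 -2.4 0;0 0.7 0 -0.2 0 -2.4 0;0 0.6 0 -0.1 0 -2.4 0;0 0.7 0 -0.2 0 -2.4 0;0 0 0 0 0 0 0"

```text
clock: 25.82
tcp_pos: [0.564, 0.3041, 0.114]
orientation: [0.432, -0.249, 0.857, 0.133]
wrist_force: [-3.5, 3.7, -1.9]
finger_gap: 0.018
```

```bash
python3 - <<'E'
from h import *
where(TUB)
snap("side","s14",(120,190,320,320),4);snap("top","t14",(100,110,260,240),4)
E
```

```text
org [114.3  -6.7  55.1] nose [150.9  -6.4  71.1] yaw,pitch,roll [  0.92 -23.69   1.14] F [-3.5  3.7 -1.9] t 25.825 gap 0.018
```

View pics/t14.png

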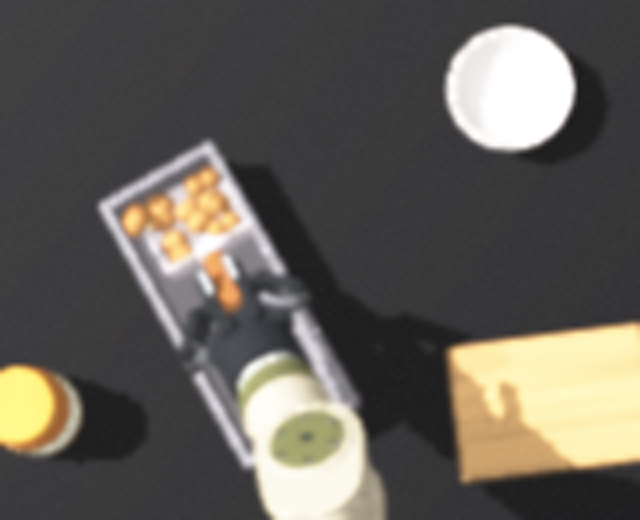

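View pics/s14.png

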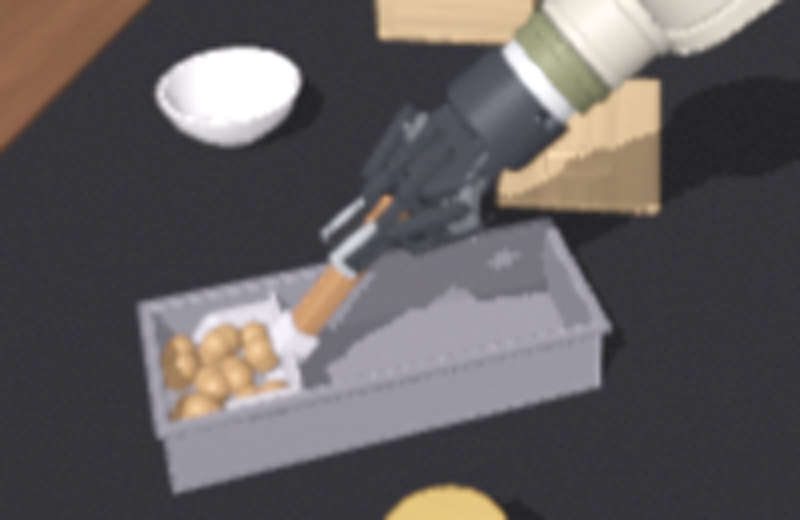

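```bash
python3 - <<'E'
from h import *
s=get_state();print(s['joint_pos'],s['wrist_force'],s['ft_torque'])
i=cv2.imread("pics/s14_raw.png")[215:300,150:260];cv2.imwrite("pics/s14b.png",cv2.resize(i,None,fx=7,fy=7,interpolation=cv2.INTER_CUBIC))
E
```

```text
[ 0.25269437  0.22592516 -1.02761478 -0.59342931  0.26433144 -0.18381357] [-3.12062095  3.64347699 -3.55084463] [-0.0616466   1.84567052  1.08612416]
```

View pics/s14b.png

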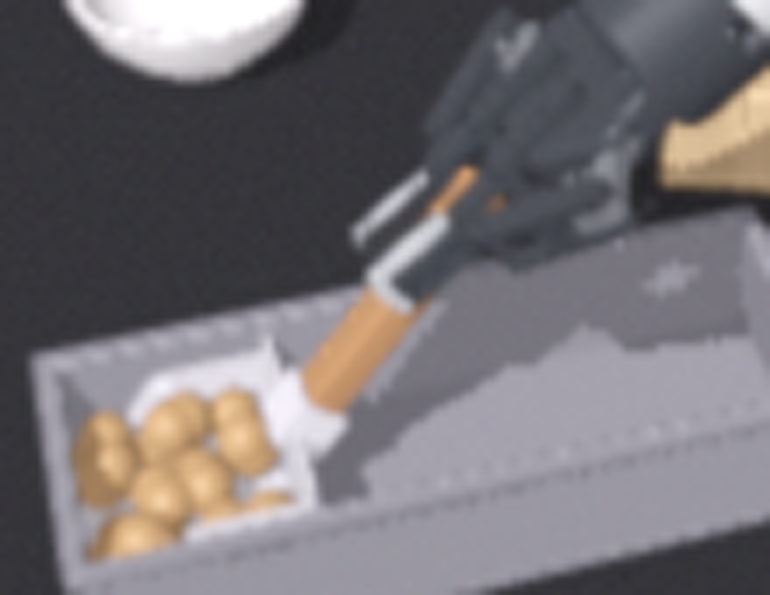

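>>> play_rows --series "60 0 0 0 0 0 0;60 0 0 0 0 0 0;60 0 0 0 0 0 0;60 0 0 0 0 0 0"

```text
clock: 26.42
tcp_pos: [0.5668, 0.3025, 0.1166]
orientation: [0.435, -0.248, 0.856, 0.131]
wrist_force: [-0.7, -0.8, 0.1]
finger_gap: 0.0514
```

```bash
python3 - <<'E'
from h import *
where(TUB);s=get_state();print(s['joint_pos'],s['tcp_pos'],s['qvel'])
snap("side","s15",(120,150,320,300),4)
E
```

```text
org [116.1 -10.4  58.3] nose [152.7 -10.2  74.6] yaw,pitch,roll [  0.62 -23.99   0.76] F [-0.7 -0.8  0.1] t 26.425 gap 0.0514
[ 0.25065125  0.22459456 -1.02639989 -0.59707259  0.2606349  -0.18407908] [0.5667643  0.3024935  0.11663584] [-0.00087498  0.00144789 -0.00244728  0.00043243  0.00139444 -0.00031629]
```

View pics/s15.png

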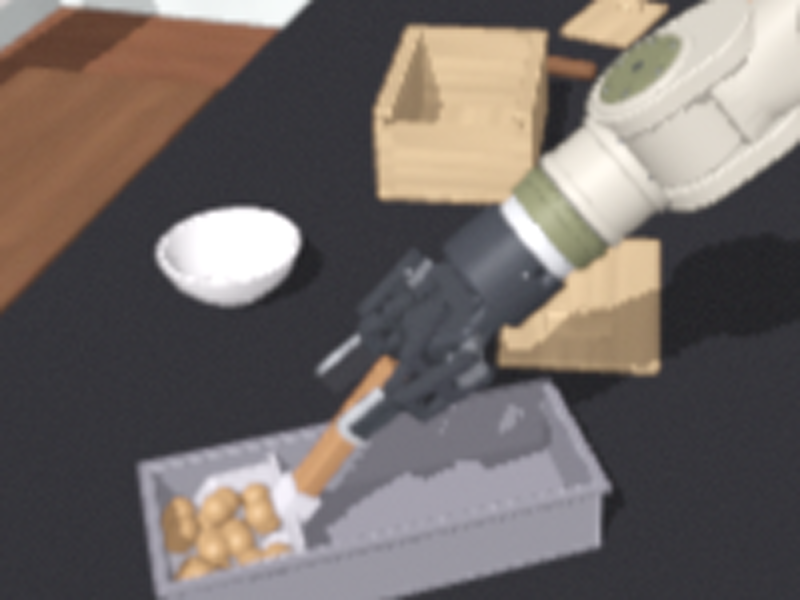

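>>> play_rows --series "60 -1.6 0 -1.2 0 0 0;60 -1.6 0 -1.2 0 0 0;60 0 0 0 0 0 0"

```text
clock: 26.85
tcp_pos: [0.5675, 0.3022, 0.1589]
orientation: [0.436, -0.248, 0.855, 0.131]
wrist_force: [0.4, -0.2, -0.0]
finger_gap: 0.051
```

```bash
python3 - <<'E'
from h import *
s=get_state();print(s['joint_pos'],s['tcp_pos'],s['wrist_force'])
E
```

```text
[ 0.24950468  0.11842404 -0.98146431 -0.44975086  0.26171213 -0.18487824] [0.56750899 0.30224693 0.15886842] [ 0.44714332 -0.18754293 -0.02386457]
```

>>> play_rows --series "60 -2.5 0 -1.7 0 0 0;60 -2.5 0 -1.7 0 0 0;60 -1.6 0 -1.2 0 0 0;60 -2 0 -2 0 9 0;100 -1 0 -3 0 9 0;100 0 0 -3 0 9 0;100 0 0 -3 0 9 0;100 0 0 -3 0 9 0;100 0 0 -2 0 0 0;100 0 0 0 0 0 0"

```text
clock: 28.1
tcp_pos: [0.5204, 0.2682, 0.366]
orientation: [0.124, -0.277, 0.952, 0.041]
wrist_force: [-0.4, -0.5, -0.6]
finger_gap: 0.0856
```

```bash
python3 - <<'E'
from h import *
s=get_state();print(s['joint_pos'],s['tcp_pos'],s['wrist_force'])
snap("side","s16",(120,200,280,310),5);snap("top","t16",(100,110,240,230),5)
E
```

```text
[ 0.30140923  0.11534916  0.0420586   1.2468112   0.07685834 -0.25446731] [0.52038168 0.26816411 0.36600277] [-0.3572871  -0.54802345 -0.63942896]
```

View pics/s16.png

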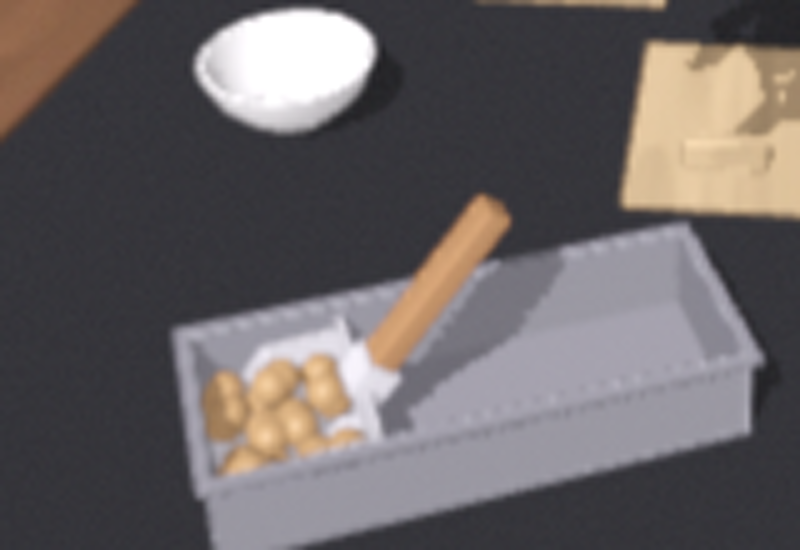

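View pics/t16.png

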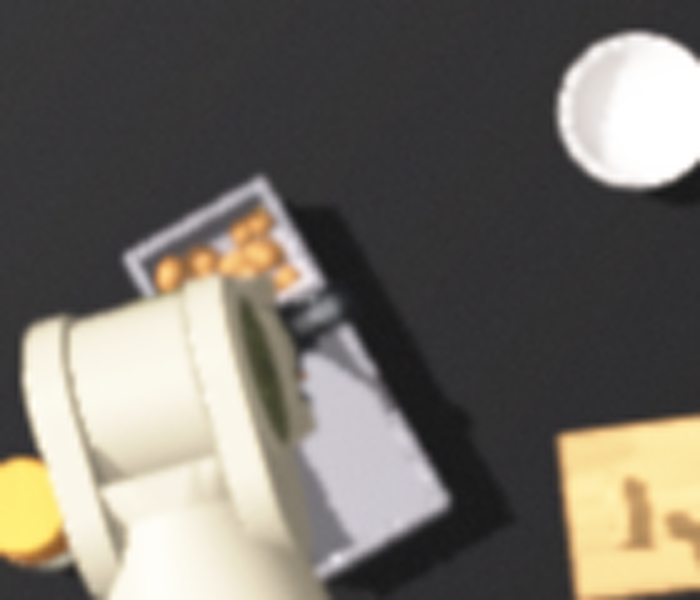

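```bash
python3 - <<'E'
from h import *
np.set_printoptions(precision=4,suppress=True)
print("hend",ti(TUB,onz("side",up([(490,210)],5,120,200),.134))*1000)
print("corner",ti(TUB,onz("side",up([(344,322),(381,438)],5,120,200),.049))*1000)
print("hbase",ti(TUB,onz("side",up([(375,375)],5,120,200),.04))*1000)
E
```

```text
hend [[-47.0574  -7.1937 134.    ]]
corner [[ 30.5944 -44.3235  49.    ]
 [ 28.0174  49.8829  49.    ]]
hbase [[21.1005 -6.8387 40.    ]]
```

```bash
python3 - <<'E'
from h import *
Rt=scoopR(TUB,76);z=Rt.apply([0,0,1]);g=tp(TUB,[-.031,-.003,.113])[0]
delta(g-z*.09,Rt); rows([(g-z*.09,Rt),(g,Rt)])
E
```

```text
shift cm [ 1.56  1.16 16.54] turn [0.69 0.82 0.3 ]
   1.6 1.2 16.5 0.7 0.8 0.3
   -0.0 -0.0 9.0 -0.0 0.0 0.0
```

>>> play_rows --series "100 0.4 0.3 4 0.7 0.8 0.3;100 0.4 0.3 4 0 0 0;100 0.4 0.3 4 0 0 0;100 0.4 0.3 4.5 0 0 0;100 0 0 0 0 0 0"

```text
clock: 28.82
tcp_pos: [0.5299, 0.2903, 0.1965]
orientation: [0.113, -0.274, 0.955, 0.033]
wrist_force: [-0.9, 0.8, -1.4]
finger_gap: 0.0854
```

```bash
python3 - <<'E'
from h import *
Rt=scoopR(TUB,76);g=tp(TUB,[-.031,-.003,.113])[0]
delta(g,Rt)
snap("side","s17",(130,180,280,300),5);snap("top","t17",(100,110,240,230),5)
E
```

```text
shift cm [-0.73 -0.01  8.76] turn [ 0.09 -0.46  0.  ]
```

View pics/s17.png

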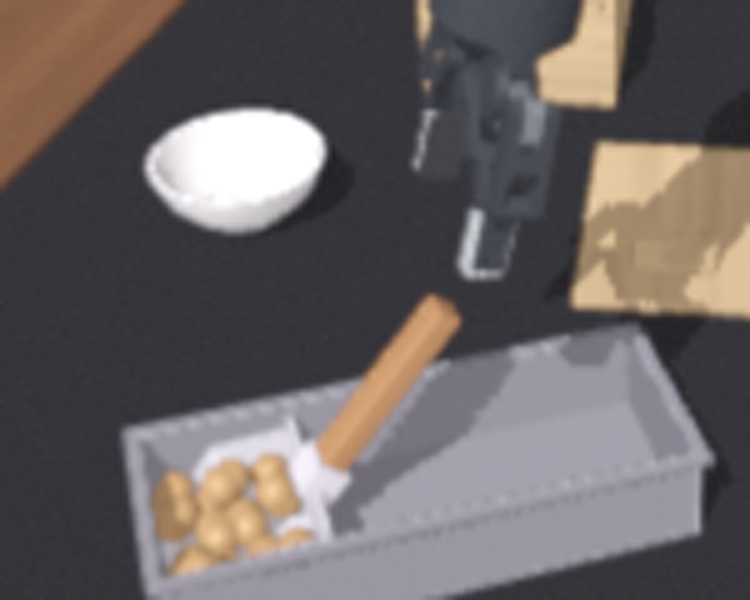

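View pics/t17.png

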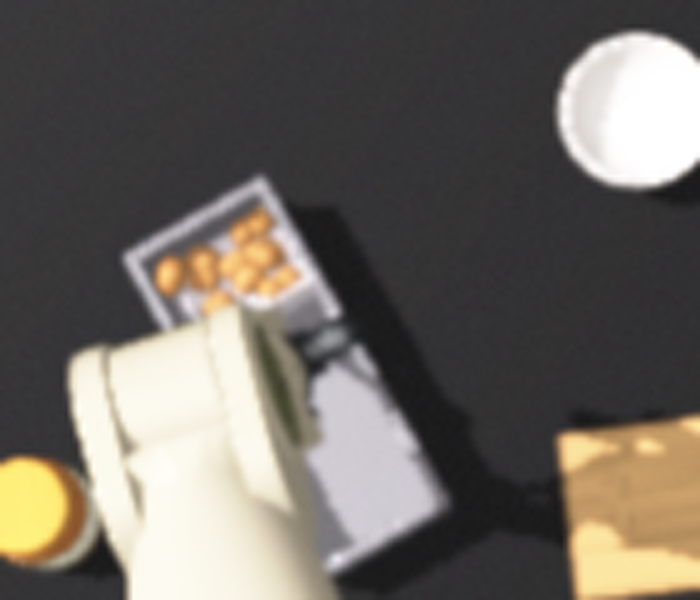

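>>> play_rows --series "100 -0.7 0 2 0 -0.4 0;100 0 0 2 0 0 0;100 0 0 2 0 0 0;100 0 0 2 0 0 0;100 0 0 0.8 0 0 0;100 0 0 0 0 0 0;0 0 0 0 0 0 0;0 0 0 0 0 0 0;0 0 0 0 0 0 0;0 0 0 0 0 0 0;0 0 0 0 0 0 0;0 0 0 0 0 0 0"

```text
clock: 30.42
tcp_pos: [0.5582, 0.3067, 0.1194]
orientation: [0.122, -0.274, 0.953, 0.035]
wrist_force: [-2.3, -2.6, 4.5]
finger_gap: 0.0169
```

```bash
python3 - <<'E'
from h import *
s,p,r=cur();print(ti(TUB,p)*1000,s['wrist_force'],s['finger_gap'],s['joint_pos']);delta(p,scoopR(TUB,76))
snap("side","s18",(130,180,280,300),5);snap("top","t18",(100,110,240,230),5)
E
```

```text
[[-25.93978266  -4.19212201 119.43637531]] [-2.31166684 -2.56214648  4.47927777] 0.016860789577507244 [ 0.35406415  0.32018099 -0.31317169  0.68856808  0.05027602 -0.19840089]
shift cm [0. 0. 0.] turn [-0.04  0.54  0.02]
```

View pics/s18.png

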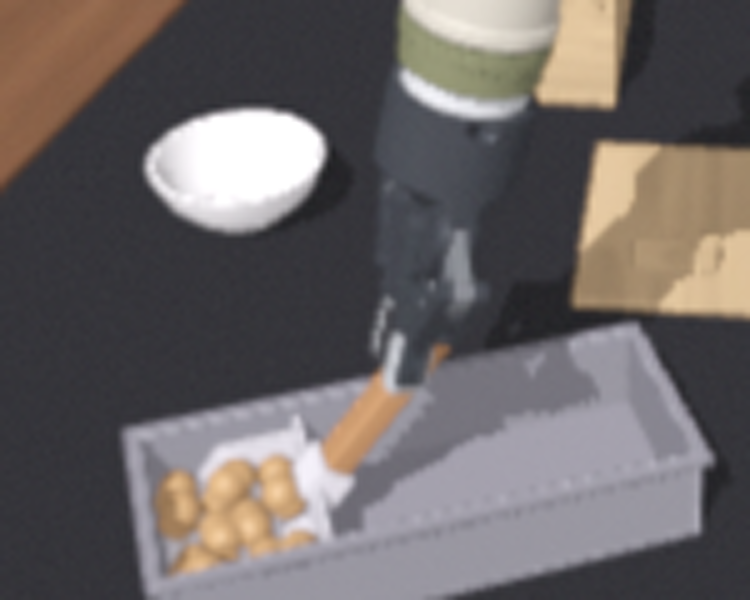

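View pics/t18.png

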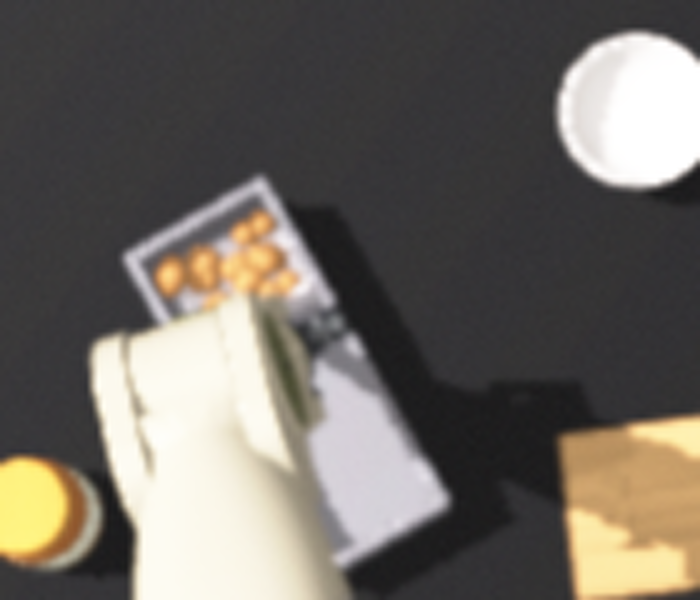

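>>> play_rows --series "50 0 0 0 0 0 0;50 0 0 0 0 0 0;50 0 0 0 0 0 0;50 0 0 0 0 0 0"

```text
clock: 31.02
tcp_pos: [0.5582, 0.3068, 0.1185]
orientation: [0.121, -0.274, 0.954, 0.035]
wrist_force: [-0.2, -0.3, 0.0]
finger_gap: 0.0428
```

```bash
python3 - <<'E'
from h import *
s,p,r=cur();print(ti(TUB,p)*1000,s['wrist_force'],s['finger_gap']);delta(p,scoopR(TUB,76))
i=snap("side","s19",(130,180,280,300),5)
delta(tp(TUB,[-.031,-.004,.111])[0],scoopR(TUB,76))
E
```

```text
[[-25.90953487  -4.11640181 118.52782091]] [-0.21091001 -0.34944748  0.04820312] 0.04278477285676855
shift cm [0. 0. 0.] turn [-0.03  0.5   0.02]
shift cm [0.68 0.01 0.6 ] turn [-0.03  0.51  0.02]
```

View pics/s19.png

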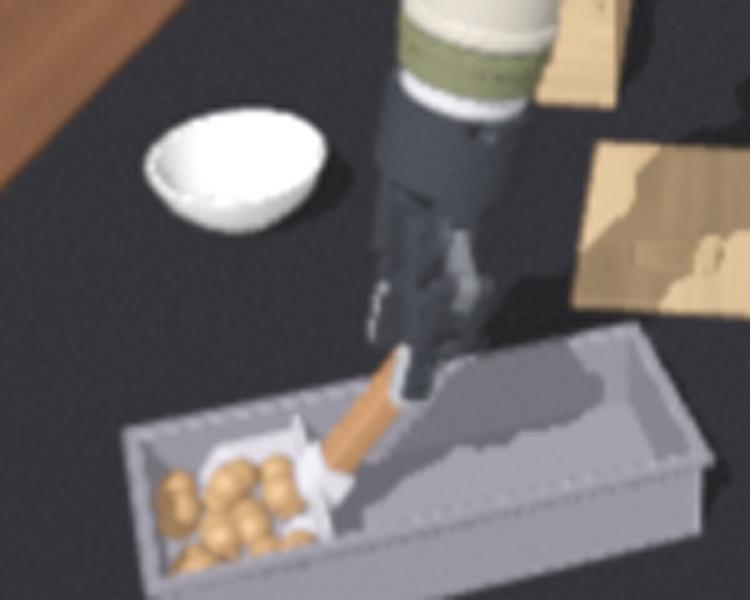

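>>> play_rows --series "50 0.7 0 0.7 0 0.5 0;50 0 0 0 0 0 0;0 0 0 0 0 0 0;0 0 0 0 0 0 0;0 0 0 0 0 0 0;0 0 0 0 0 0 0;0 0 0 0 0 0 0"

```text
clock: 31.95
tcp_pos: [0.5539, 0.3041, 0.1103]
orientation: [0.117, -0.274, 0.954, 0.033]
wrist_force: [-2.0, -1.9, 3.7]
finger_gap: 0.0188
```

```bash
python3 - <<'E'
from h import *
s,p,r=cur();print(ti(TUB,p)*1000,s['wrist_force'],s['finger_gap'],s['joint_pos']);delta(p,scoopR(TUB,76))
i=snap("side","s19",(130,180,280,300),5)
E
```

```text
[[-30.97788147  -4.12612393 110.34641443]] [-2.02427254 -1.90971963  3.68543701] 0.018834031638451956 [ 0.35315951  0.32568041 -0.32773664  0.67756436  0.0488772  -0.1997149 ]
shift cm [0. 0. 0.] turn [-0.03  0.02  0.02]
```

View pics/s19.png

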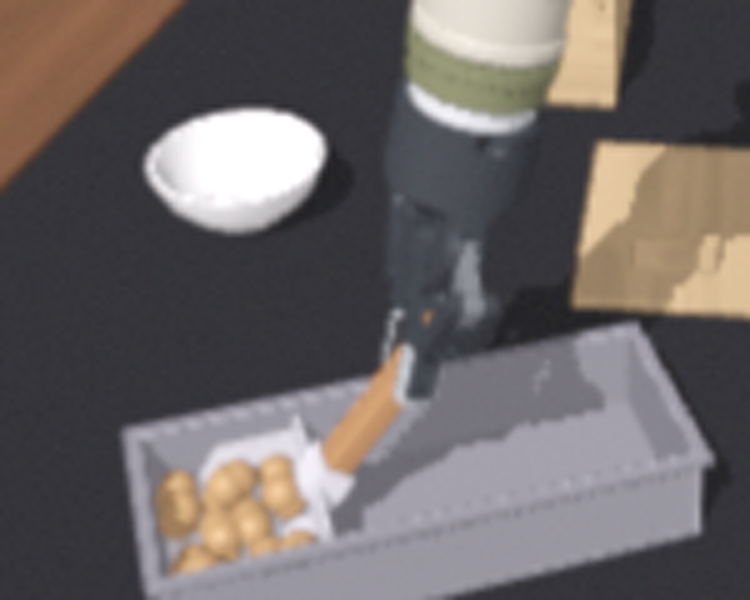

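```bash
sed -i 's/^GS=.*/GS=np.array([-.101,0,.1063]);GP=76/; s/scoopR(np.eye(4),60)/scoopR(np.eye(4),GP)/g' h.py; grep -n "GP" h.py|head; python3 - <<'E'
from h import *
where(TUB)
H=[-.04,0,0]
rows([pt_pose(TUB,H,.029-.001*k,-.002,.0045+.0005*k,-3*k) for k in range(1,9)])
E
```

```text
34:GS=np.array([-.101,0,.1063]);GP=76
39:    return o+Rs.apply(GS), Rs*(R.from_matrix(np.eye(3)).inv()*scoopR(np.eye(4),GP))
43:    return o+Rs.apply(GS-np.array([.04,0,0])), Rs*scoopR(np.eye(4),GP)
45:    s,p,r=cur();Rs=r*scoopR(np.eye(4),GP).inv();o=p-Rs.apply(GS);n=o+Rs.apply([.04,0,0])
56:    return tp(T0,[x,y,z])[0]+Rs.apply(GS-np.array(pt)), Rs*scoopR(np.eye(4),GP)
org [70.1 -4.2  4.1] nose [110.1  -4.2   4.1] yaw,pitch,roll [ 0.01 -0.02 -0.04] F [-1.8 -1.3  3.5] t 32.0 gap 0.0184
   0.8 0.2 0.0 -0.0 -3.0 0.0
   0.7 0.0 0.2 -0.0 -3.0 0.0
   0.7 0.0 0.1 -0.0 -3.0 0.0
   0.7 0.0 0.1 -0.0 -3.0 0.0
   0.6 0.0 0.1 -0.0 -3.0 0.0
   0.7 0.0 0.1 -0.0 -3.0 0.0
   0.7 0.0 0.1 -0.0 -3.0 0.0
   0.6 0.0 0.1 -0.0 -3.0 0.0
```

>>> play_rows --series "0 0.8 0.2 0 0 -3 0;0 0.7 0 0.2 0 -3 0;0 0.7 0 0.1 0 -3 0;0 0.7 0 0.1 0 -3 0;0 0.6 0 0.1 0 -3 0;0 0.7 0 0.1 0 -3 0;0 0.7 0 0.1 0 -3 0;0 0.6 0 0.1 0 -3 0;0 0 0 0 0 0 0;0 0 0 0 0 0 0"

```text
clock: 33.25
tcp_pos: [0.5139, 0.2812, 0.0807]
orientation: [0.313, -0.261, 0.909, 0.089]
wrist_force: [0.9, 0.6, -2.6]
finger_gap: 0.0186
```

```bash
python3 - <<'E'
from h import *
where(TUB);print(get_state()['joint_pos'])
snap("side","s20",(120,190,280,310),5);snap("top","t20",(100,110,240,230),5)
E
```

```text
org [58.4 -2.3 24.6] nose [95.  -2.3 40.8] yaw,pitch,roll [  0.   -23.97  -0.04] F [ 0.9  0.6 -2.6] t 33.25 gap 0.0186
[ 0.2820544   0.14403498 -0.92209965 -0.1394332   0.16820012 -0.22049123]
```

View pics/s20.png

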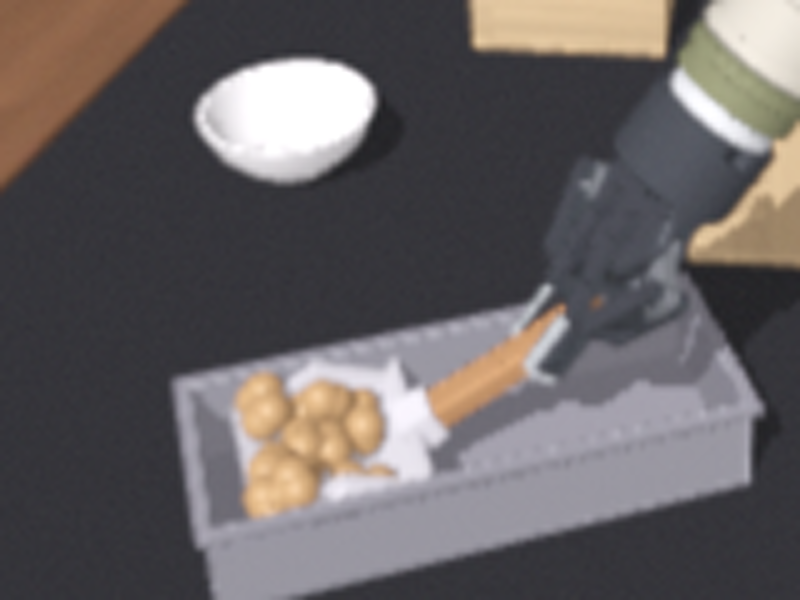

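View pics/t20.png

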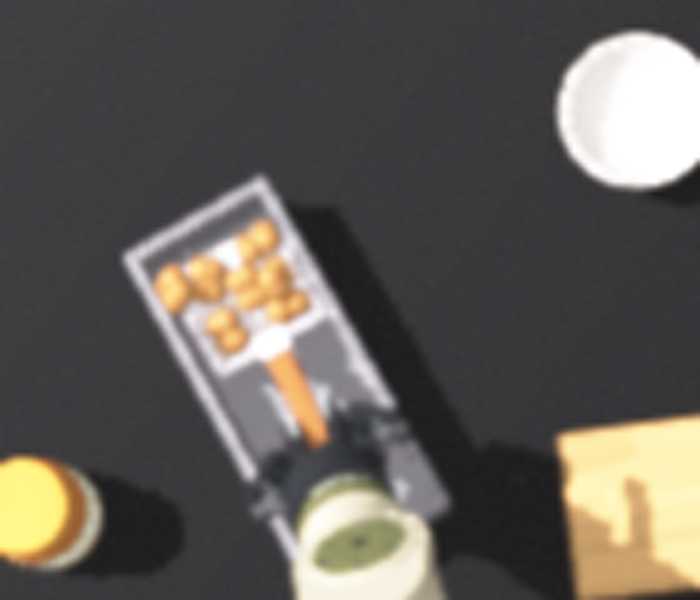

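```bash
cat >> h.py <<'E'
def pt_pose(T0,pt,x,y,z,pitch,roll=0,yaw=0):
    Rs=R.from_matrix(T0[:3,:3])*R.from_euler('ZYX',[yaw,pitch,roll],degrees=True)
    return tp(T0,[x,y,z])[0]+Rs.apply(GS-np.array(pt)), Rs*scoopR(np.eye(4),GP)
E
python3 - <<'E'
from h import *
rows([pt_pose(TUB,[0,-.046,0],.058-.001*k,-.0485-.0005*k,.026+.001*k,-24,2.5*k) for k in range(1,7)])
E
```

```text
0.0 -0.5 -0.5 -2.5 0.0 0.6
   -0.0 -0.5 -0.3 -2.4 0.0 0.7
   -0.0 -0.6 -0.3 -2.4 0.0 0.6
   -0.1 -0.4 -0.3 -2.4 0.0 0.6
   -0.0 -0.5 -0.4 -2.5 0.1 0.6
   -0.0 -0.5 -0.3 -2.4 -0.0 0.6
```

>>> play_rows --series "0 0 -0.5 -0.5 -2.5 0 0.6;0 0 -0.5 -0.3 -2.4 0 0.7;0 0 -0.6 -0.3 -2.4 0 0.6;0 -0.1 -0.4 -0.3 -2.4 0 0.6;0 0 -0.5 -0.4 -2.5 0.1 0.6;0 0 -0.5 -0.3 -2.4 0 0.6;0 0 0 0 0 0 0;0 0 0 0 0 0 0"

```text
clock: 34.35
tcp_pos: [0.5185, 0.2532, 0.0953]
orientation: [0.272, -0.272, 0.896, 0.22]
wrist_force: [-3.7, 17.2, -3.9]
finger_gap: 0.0184
```

```bash
python3 - <<'E'
from h import *
where(TUB)
snap("side","s21",(120,190,280,310),5);snap("top","t21",(100,110,240,230),5)
E
```

```text
org [45.8  1.  43. ] nose [82.3  1.2 59.3] yaw,pitch,roll [  7.22 -23.    17.16] F [-3.7 17.2 -3.9] t 34.35 gap 0.0184
```

View pics/s21.png

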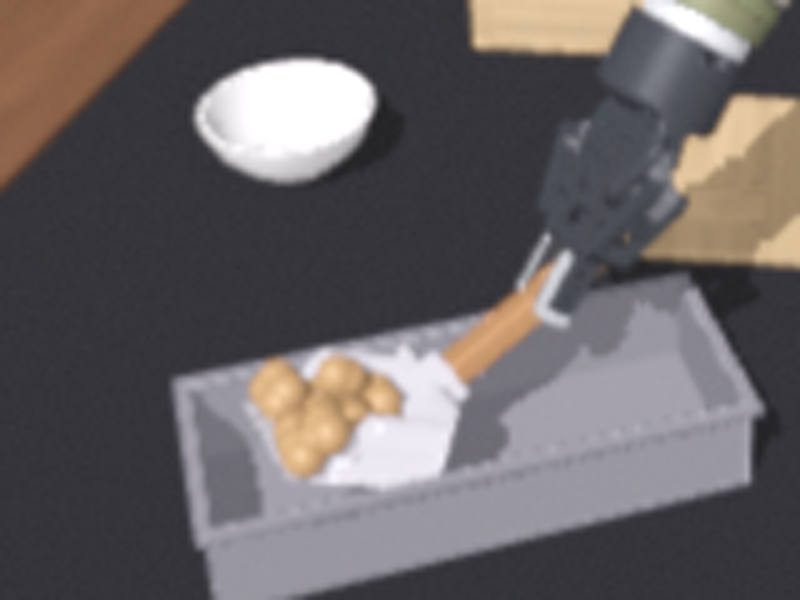

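View pics/t21.png

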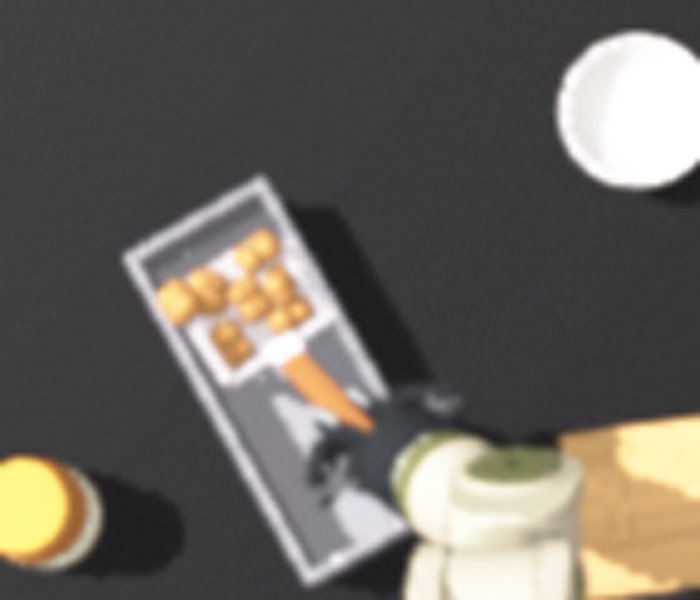

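```bash
python3 - <<'E'
from h import *
print(get_state()['joint_pos'])
H=[-.04,0,0]
rows([pt_pose(TUB,[-.04,0,0],.018-.003*k,-.001,.030-.003*k,-23+1.3*k,max(0,17.2-3*k),max(0,7.2-1.4*k)) for k in range(1,7)])
E
```

```text
[ 0.04979052  0.16278043 -0.83051821  0.09514395  0.55079238 -0.40173712]
   -1.2 -0.8 0.1 -1.7 3.6 -3.9
   0.2 0.8 0.0 3.7 0.9 0.6
   0.2 0.8 0.1 3.8 1.1 0.7
   0.1 0.8 0.0 3.7 1.1 0.6
   0.2 0.8 0.1 3.6 1.2 0.5
   0.1 0.4 0.0 2.3 1.3 -0.3
```

```bash
sed -i "s/as_euler('zyx'/as_euler('ZYX'/" h.py; python3 - <<'E'
from h import *
where(TUB)
s,p,r=cur();Rs=r*scoopR(np.eye(4),GP).inv();print(ti(TUB,p-Rs.apply(GS)+Rs.apply([-.04,0,0]))*1000)
rows([pt_pose(TUB,[-.04,0,0],.011-.003*k,.001-.0005*k,.027-.0035*k,-24+1.3*k,max(0,15-2.5*k)) for k in range(1,7)])
E
```

```text
org [45.8  1.  43. ] nose [82.4  1.2 59.3] yaw,pitch,roll [  0.37 -24.05  15.59] F [-4.  16.6 -3.9] t 34.45 gap 0.0182
[[ 9.3013577   0.7609329  26.70878297]]
   0.0 0.6 0.1 3.3 1.2 -0.1
   0.2 0.4 0.0 2.5 1.3 -0.4
   0.2 0.4 0.1 2.5 1.3 -0.4
   0.2 0.4 0.0 2.4 1.3 -0.5
   0.2 0.4 0.1 2.5 1.3 -0.5
   0.1 0.4 0.1 2.4 1.3 -0.6
```

>>> play_rows --series "0 0 0.6 0.1 3 1.2 -0.1;0 0.2 0.4 0 2.5 1.3 -0.4;0 0.2 0.4 0.1 2.5 1.3 -0.4;0 0.2 0.4 0 2.4 1.3 -0.5;0 0.2 0.4 0.1 2.5 1.3 -0.5;0 0.1 0.4 0.1 2.4 1.3 -0.6;0 0 0 0 0 0 0;0 0 0 0 0 0 0"

```text
clock: 35.45
tcp_pos: [0.502, 0.2687, 0.091]
orientation: [0.251, -0.264, 0.929, 0.07]
wrist_force: [-2.8, 4.5, 1.6]
finger_gap: 0.018
```

```bash
python3 - <<'E'
from h import *
where(TUB)
snap("side","s22",(120,190,280,310),5);snap("top","t22",(100,110,240,230),5)
s,p,r=cur();Rs=r*scoopR(np.eye(4),GP).inv();h=ti(TUB,p-Rs.apply(GS)+Rs.apply([-.04,0,0]))[0];print(h*1000)
rows([pt_pose(TUB,[-.04,0,0],h[0]-.008*k,0,.006,-15) for k in range(1,7)])
E
```

```text
org [32.9 -7.3 17.1] nose [71.3 -7.5 28.3] yaw,pitch,roll [ -0.22 -16.19  -0.16] F [-2.8  4.5  1.6] t 35.45 gap 0.018
[-5.51557012 -7.30555636  5.97650818]
   0.4 0.7 -0.5 -0.2 1.2 -0.2
   0.7 -0.0 -0.4 -0.0 0.0 0.0
   0.7 -0.0 -0.4 -0.0 0.0 0.0
   0.7 -0.0 -0.3 -0.0 0.0 0.0
   0.7 -0.0 -0.4 -0.0 0.0 0.0
   0.7 -0.0 -0.4 -0.0 0.0 0.0
```

View pics/s22.png

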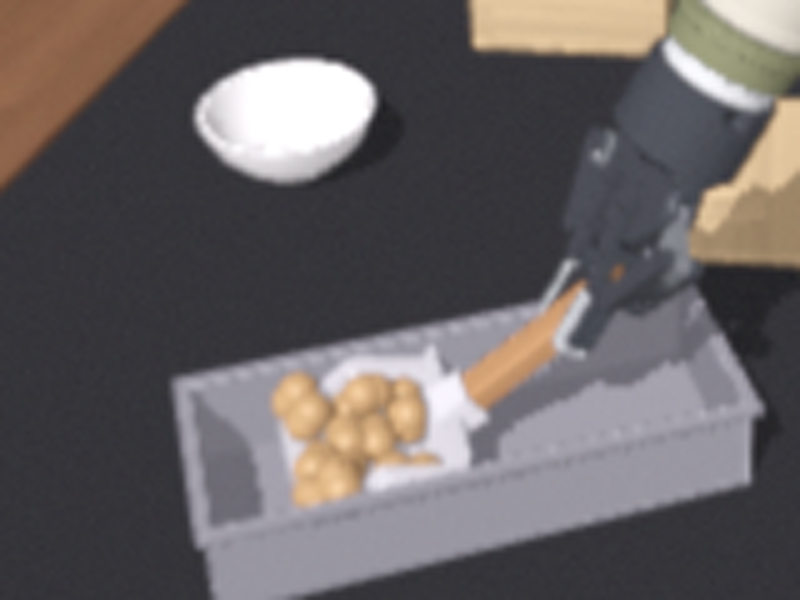

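View pics/t22.png

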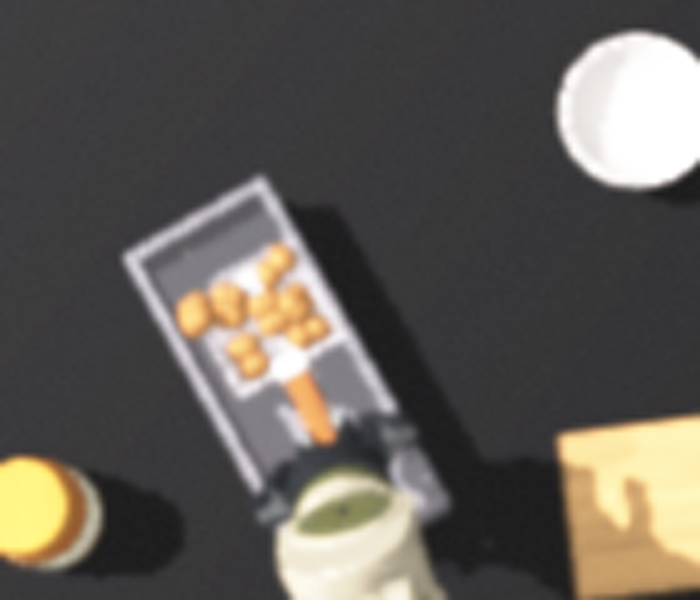

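>>> play_rows --series "0 0 0.4 0 0 0 0;0 0 0.4 0 0 0 0;0 0 0.4 0 0 0 0;0 0 0 0 0 0 0"

```text
clock: 36.05
tcp_pos: [0.4954, 0.2776, 0.0902]
orientation: [0.25, -0.263, 0.929, 0.068]
wrist_force: [0.9, -0.4, -0.4]
finger_gap: 0.0184
```

```bash
python3 - <<'E'
from h import *
where(TUB)
snap("side","s23",(120,190,280,310),5);snap("top","t23",(100,110,240,230),5)
E
```

```text
org [31.8  3.  16. ] nose [70.3  2.8 27.1] yaw,pitch,roll [ -0.35 -16.07  -0.3 ] F [ 0.9 -0.4 -0.4] t 36.05 gap 0.0184
```

View pics/s23.png

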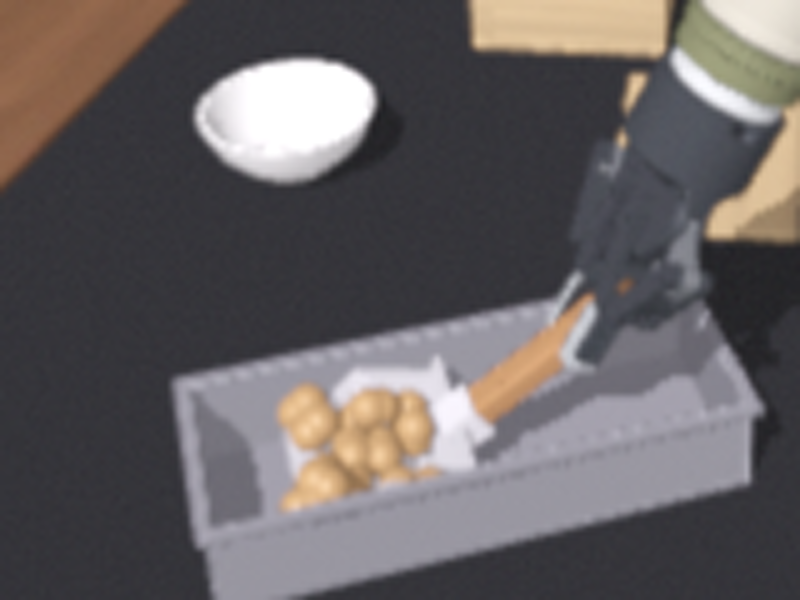

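View pics/t23.png

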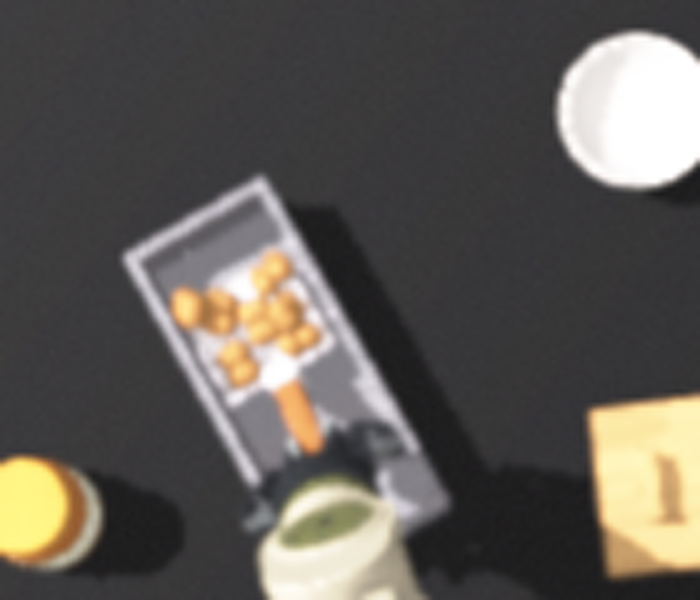

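```bash
python3 - <<'E'
from h import *
rows([pt_pose(TUB,[-.04,0,0],-.007,.003+.0009*k,.0045,-16+2.7*k) for k in range(1,7)])
E
```

```text
-0.5 -0.0 -0.1 -0.5 2.8 -0.2
   -0.6 0.0 -0.2 0.0 2.7 -0.0
   -0.5 0.1 -0.1 0.0 2.7 -0.0
   -0.6 0.1 -0.2 0.0 2.7 -0.0
   -0.6 0.1 -0.1 0.1 2.7 -0.0
   -0.5 0.1 -0.2 -0.0 2.7 -0.0
```

>>> play_rows --series "0 -0.5 0 -0.1 -0.3 2.8 0;0 -0.6 0 -0.2 0 2.7 0;0 -0.5 0.1 -0.1 0 2.7 0;0 -0.6 0.1 -0.2 0 2.7 0;0 -0.6 0.1 -0.1 0 2.7 0;0 -0.5 0.1 -0.2 0 2.7 0;0 0 0.2 0 0 0 0;0 0 0 0 0 0 0"

```text
clock: 37.15
tcp_pos: [0.5154, 0.2966, 0.1112]
orientation: [0.116, -0.271, 0.955, 0.032]
wrist_force: [2.9, -2.0, -2.0]
finger_gap: 0.0185
```

```bash
python3 - <<'E'
from h import *
where(TUB)
snap("side","s24",(120,190,280,310),5);snap("top","t24",(100,110,240,230),5)
E
```

```text
org [33.   9.3  4.6] nose [73.   9.   4.5] yaw,pitch,roll [-0.31  0.17 -0.07] F [ 2.9 -2.  -2. ] t 37.15 gap 0.0185
```

View pics/s24.png

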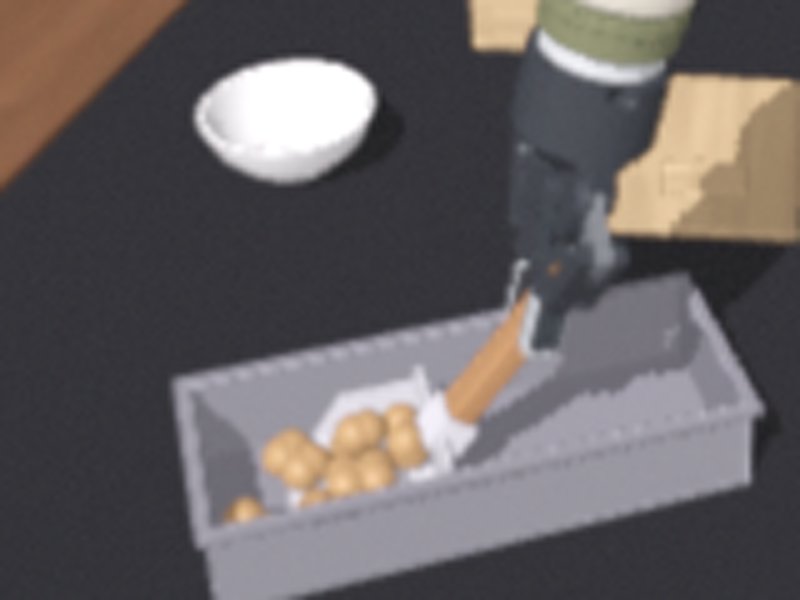

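View pics/t24.png

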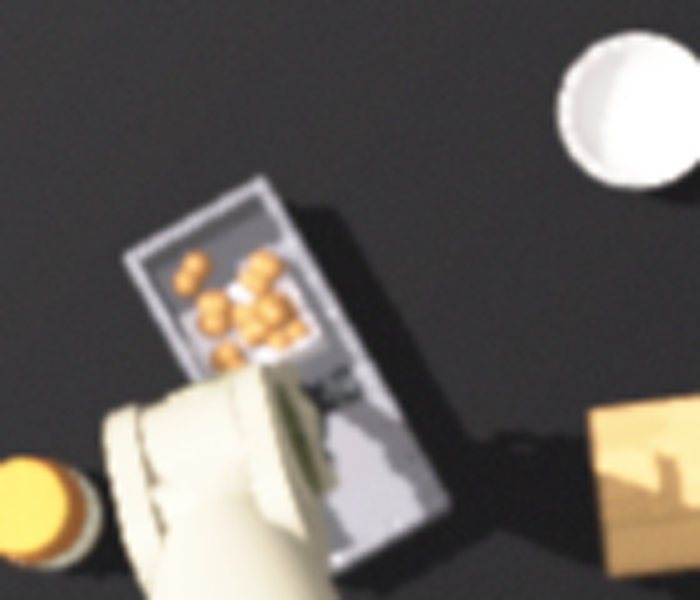

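```bash
python3 - <<'E'
from h import *
rows([pt_pose(TUB,[-.04,0,0],-.008,.008-.001*k,.0045+.005*k,-2.4*k) for k in range(1,9)])
E
```

```text
0.5 -0.3 -0.3 -0.1 -2.6 -0.3
   0.3 -0.1 -0.4 -0.0 -2.4 0.0
   0.3 -0.1 -0.3 -0.0 -2.4 0.0
   0.4 -0.1 -0.3 -0.0 -2.4 0.0
   0.2 -0.1 -0.3 -0.0 -2.4 0.0
   0.3 -0.1 -0.3 -0.0 -2.4 0.0
   0.3 -0.1 -0.3 -0.0 -2.4 0.0
   0.2 -0.1 -0.3 -0.0 -2.4 0.0
```

>>> play_rows --series "0 0.5 -0.3 -0.3 0 -2.6 -0.3;0 0.3 -0.1 -0.4 0 -2.4 0;0 0.3 -0.1 -0.3 0 -2.4 0;0 0.4 -0.1 -0.3 0 -2.4 0;0 0.2 -0.1 -0.3 0 -2.4 0;0 0.3 -0.1 -0.3 0 -2.4 0;0 0.3 -0.1 -0.3 0 -2.4 0;0 0.2 -0.1 -0.3 0 -2.4 0;0 0 0 0 0 0 0;0 0 0 0 0 0 0"

```text
clock: 38.5
tcp_pos: [0.4921, 0.2711, 0.1252]
orientation: [0.274, -0.265, 0.921, 0.078]
wrist_force: [0.2, 0.2, -2.4]
finger_gap: 0.0181
```

```bash
python3 - <<'E'
from h import *
where(TUB);print(get_state()['joint_pos'])
snap("side","s25",(120,190,280,310),5);snap("top","t25",(100,110,240,230),5)
E
```

```text
org [29.4  0.7 57.8] nose [67.2  0.8 70.9] yaw,pitch,roll [  0.06 -19.1   -0.06] F [ 0.2  0.2 -2.4] t 38.5 gap 0.0181
[ 0.2862177   0.02830439 -0.82421615  0.15749909  0.1469796  -0.23095255]
```

View pics/s25.png

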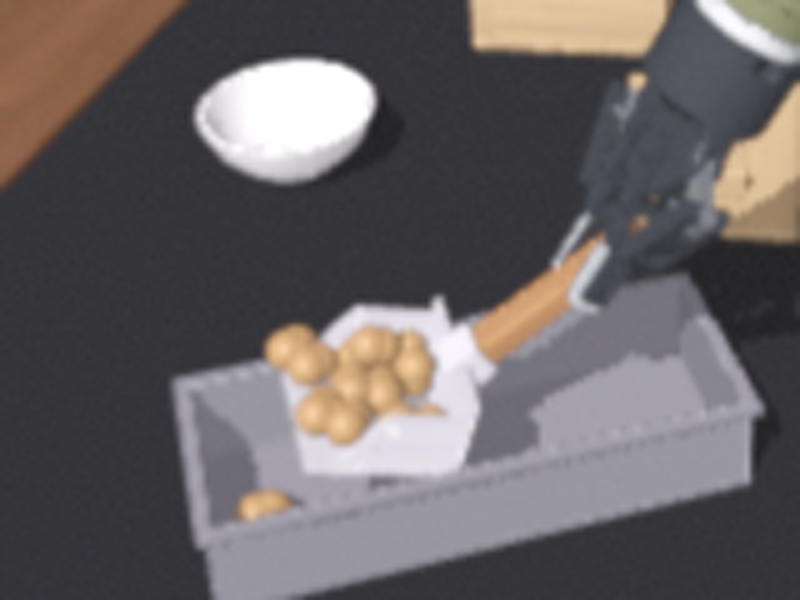

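View pics/t25.png

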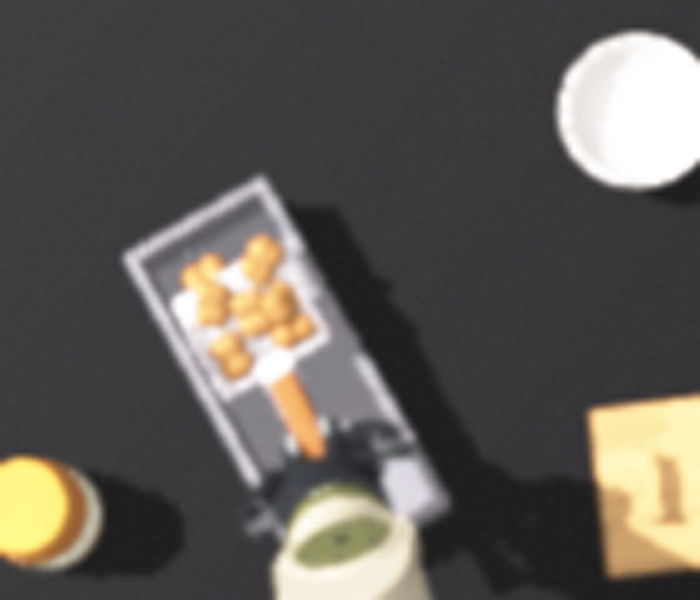

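```bash
python3 - <<'E'
from h import *
rows([pt_pose(TUB,[-.04,0,0],-.010-.002*k,0,.045+.008*k,-19-2*k) for k in range(1,7)])
E
```

```text
0.3 -0.0 -0.8 -0.0 -1.8 0.1
   0.1 -0.0 -0.6 -0.0 -2.0 -0.0
   0.1 -0.0 -0.7 -0.0 -2.0 -0.0
   0.1 -0.0 -0.6 -0.0 -2.0 -0.0
   0.0 -0.0 -0.6 -0.0 -2.0 -0.0
   0.0 -0.0 -0.6 -0.0 -2.0 -0.0
```

>>> play_rows --series "0 0.3 0 -0.8 0 -1.8 0;0 0.1 0 -0.6 0 -2 0;0 0.1 0 -0.7 0 -2 0;0 0.1 0 -0.6 0 -2 0;0 0 0 -0.6 0 -2 0;0 0 0 -0.6 0 -2 0;0 0 0 0 0 0 0;0 0 0 0 0 0 0"

```text
clock: 39.6
tcp_pos: [0.4719, 0.2573, 0.1563]
orientation: [0.365, -0.256, 0.889, 0.104]
wrist_force: [0.0, -0.3, -2.5]
finger_gap: 0.0188
```

```bash
python3 - <<'E'
from h import *
where(TUB);print(get_state()['joint_pos'])
snap("side","s26",(120,150,280,310),3.5);snap("top","t26",(100,110,240,230),5)
E
```

```text
org [ 15.7  -0.2 116.3] nose [ 50.1  -0.2 136.7] yaw,pitch,roll [  0.09 -30.62  -0.05] F [ 0.  -0.3 -2.5] t 39.6 gap 0.0188
[ 0.22745671 -0.11654128 -1.02569982 -0.08913932  0.23045706 -0.24125676]
```

View pics/s26.png

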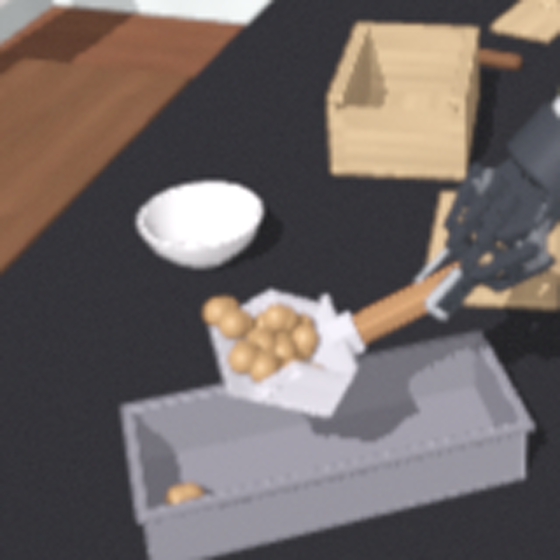

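View pics/t26.png

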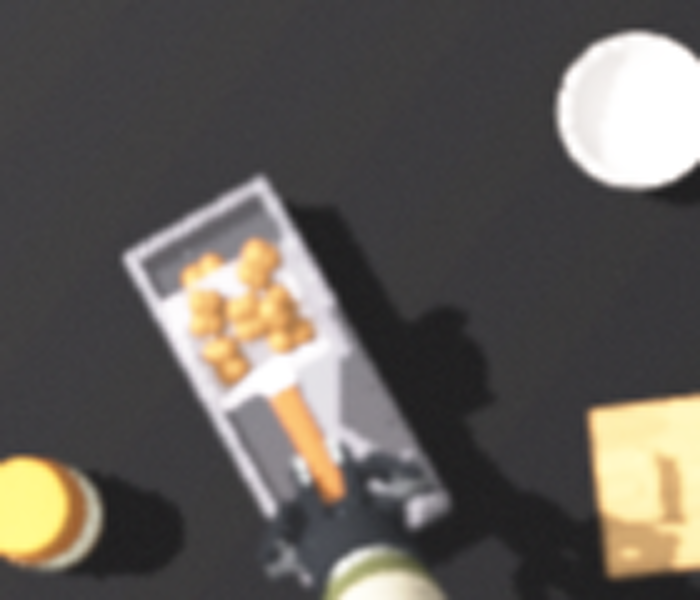

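```bash
cat >> h.py <<'E'
DUMP=fr(.645,-.243,8.6)
N=[.04,0,0];H=[-.04,0,0]
E
python3 - <<'E'
from h import *
# raise with pitch back to -20
P=[pt_pose(TUB,[0,0,0],.015,0,.116+.015*k,-30.6+2*min(k,5)) for k in range(1,9)]
rows(P)
p,r=P[-1]; a=p; b,rb=pt_pose(DUMP,N,-.03,0,.25,-20); print(a,b)
E
```

```text
-1.5 0.0 -1.4 0.0 2.0 0.1
   -1.4 0.0 -1.3 0.0 2.0 -0.0
   -1.5 0.0 -1.4 0.0 2.0 -0.0
   -1.3 0.0 -1.4 0.0 2.0 -0.0
   -1.4 0.0 -1.5 0.0 2.0 -0.0
   -0.8 0.0 -1.2 0.0 -0.0 -0.0
   -0.9 0.0 -1.2 0.0 -0.0 -0.0
   -0.8 0.0 -1.3 0.0 -0.0 -0.0
[0.4788269  0.26202977 0.29996712] [ 0.44838243 -0.27273561  0.30166449]
```

>>> play_rows --series "0 -1.5 0 -1.4 0 2 0;0 -1.4 0 -1.3 0 2 0;0 -1.5 0 -1.4 0 2 0;0 -1.3 0 -1.4 0 2 0;0 -1.4 0 -1.5 0 2 0;0 -0.8 0 -1.2 0 0 0;0 -0.9 0 -1.2 0 0 0;0 -0.8 0 -1.3 0 0 0;0 0 0 0 0 0 0"

```text
clock: 40.83
tcp_pos: [0.4791, 0.2618, 0.3017]
orientation: [0.287, -0.264, 0.917, 0.082]
wrist_force: [-0.2, -0.1, -2.7]
finger_gap: 0.0185
```

```bash
python3 - <<'E'
from h import *
where(TUB)
s,p,r=cur()
b,rb=pt_pose(DUMP,N,-.03,0,.25,-20)
from scipy.spatial.transform import Slerp
S=Slerp([0,1],R.concatenate([R.from_matrix(r.as_matrix()),rb]))
rows([(p+(b-p)*k/12,S(k/12)) for k in range(1,13)])
E
```

```text
org [ 15.3  -0.3 238.1] nose [ 5.270e+01 -2.000e-01  2.523e+02] yaw,pitch,roll [  0.1  -20.77  -0.09] F [-0.2 -0.1 -2.7] t 40.825 gap 0.0185
   2.1 -3.6 -1.5 1.1 0.1 1.6
   2.0 -3.8 -1.4 1.1 0.0 1.6
   2.0 -3.8 -1.3 1.1 0.1 1.7
   1.8 -3.9 -1.2 1.1 0.1 1.6
   1.7 -3.9 -1.2 1.1 0.0 1.6
   1.6 -4.0 -1.1 1.1 0.1 1.6
   1.4 -4.1 -1.0 1.1 0.1 1.6
   1.4 -4.2 -0.9 1.1 0.0 1.6
   1.2 -4.2 -0.9 1.1 0.1 1.7
   1.2 -4.2 -0.7 1.1 0.0 1.6
   1.0 -4.3 -0.7 1.1 0.1 1.6
   0.9 -4.3 -0.6 1.1 0.1 1.6
```

>>> play_rows --series "0 0.5 -0.9 -0.4 0.3 0 0.4;0 0.5 -0.9 -0.4 0.3 0 0.4;0 1 -1.8 -0.8 0.5 0 0.8;0 1 -1.9 -0.7 0.6 0 0.8;0 1 -1.9 -0.7 0.5 0.1 0.8;0 1 -1.9 -0.7 0.6 0 0.8;0 1 -1.9 -0.7 0.5 0 0.9;0 1 -1.9 -0.6 0.6 0.1 0.8;0 0.9 -2 -0.6 0.5 0 0.8;0 0.9 -1.9 -0.6 0.6 0 0.8;0 0.9 -2 -0.6 0.5 0.1 0.8;0 0.8 -1.9 -0.6 0.6 0 0.8"

```text
clock: 42.32
tcp_pos: [0.4586, 0.0153, 0.3013]
orientation: [0.29, -0.175, 0.939, 0.054]
wrist_force: [-0.3, 0.2, -0.8]
finger_gap: 0.0187
```

>>> play_rows --series "0 0.8 -2 -0.6 0.5 0 0.8;0 0.8 -2 -0.5 0.6 0.1 0.8;0 0.7 -2.1 -0.5 0.5 0 0.8;0 0.7 -2.1 -0.5 0.6 0 0.8;0 0.7 -2.1 -0.5 0.5 0.1 0.8;0 0.7 -2.1 -0.4 0.6 0 0.8;0 0.6 -2.1 -0.4 0.5 0.1 0.9;0 0.6 -2.1 -0.4 0.6 0 0.8;0 0.6 -2.1 -0.3 0.5 0 0.8;0 0.5 -2.1 -0.3 0.6 0.1 0.8;0 0.5 -1.2 -0.3 0.5 0 0.8;0 0.2 -0.8 -0.1 0.3 0 0.4"

```text
clock: 43.82
tcp_pos: [0.4386, -0.2279, 0.2998]
orientation: [0.291, -0.083, 0.953, 0.025]
wrist_force: [-0.9, -0.2, -1.5]
finger_gap: 0.0188
```

```bash
python3 - <<'E'
from h import *
where(DUMP);print(get_state()['joint_pos'])
snap("side","s27",(180,90,340,210),5);snap("top","t27",(220,100,360,220),5)
rows([pt_pose(DUMP,N,-.03,0,.17,-20)])
E
```

```text
org [-70.7  48.9 234.3] nose [-33.1  49.8 247.9] yaw,pitch,roll [ 1.360e+00 -1.992e+01 -1.000e-02] F [-0.9 -0.2 -1.5] t 43.825 gap 0.0188
[-0.94271084 -0.13970422 -0.46637134  0.95696595  0.52522288 -1.03880648]
   4.2 -4.6 6.6 0.8 -0.1 1.2
```

View pics/s27.png

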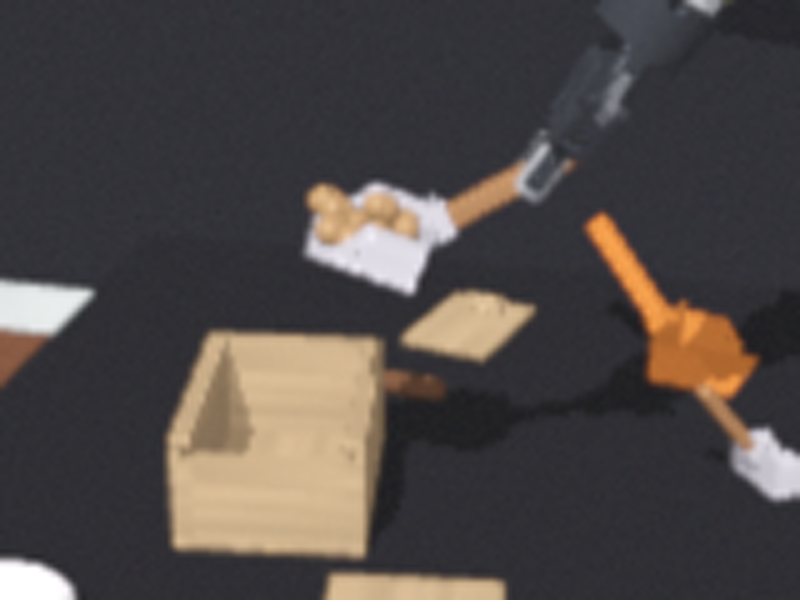

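View pics/t27.png

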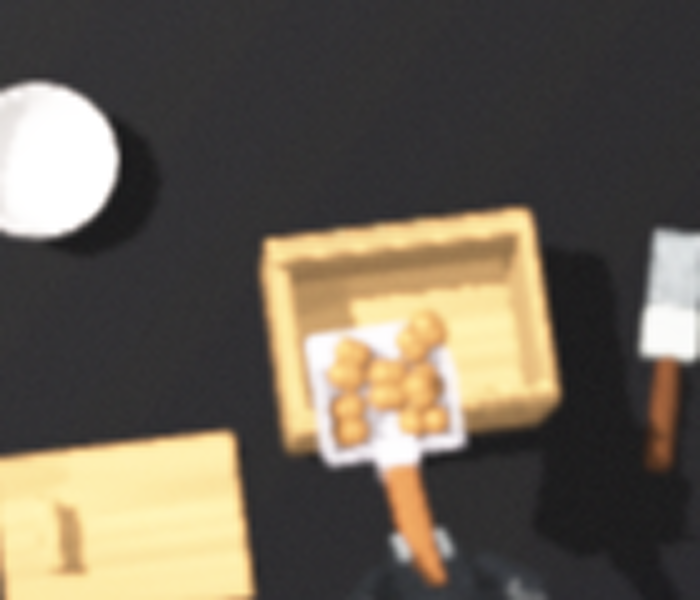

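>>> play_rows --series "0 0.3 -0.5 0.6 0.4 0 0.6;0 0.7 -0.8 1 0.4 0 0.6;0 0.7 -0.8 1.2 0 0 0;0 0.7 -0.8 1.2 0 0 0;0 0.7 -0.8 1.2 0 0 0;0 0.6 -0.6 1 0 0 0;0 0.5 -0.3 0.4 0 0 0;0 0 0 0 0 0 0;0 0 0 0 0 0 0"

```text
clock: 45.05
tcp_pos: [0.4482, -0.2724, 0.2223]
orientation: [0.291, -0.072, 0.954, 0.021]
wrist_force: [-0.1, -0.0, -2.2]
finger_gap: 0.018
```

```bash
python3 - <<'E'
from h import *
where(DUMP)
rows([pt_pose(DUMP,N,-.03,0,.17-.05*min(1,k/8),-20+7*k) for k in range(1,10)])
E
```

```text
org [-67.8   0.2 156.9] nose [-30.2   0.3 170.5] yaw,pitch,roll [ 1.000e-02 -1.997e+01 -6.000e-02] F [-0.1 -0.  -2.2] t 45.05 gap 0.018
   -1.4 -0.0 -0.7 -0.0 7.0 0.0
   -1.5 -0.0 -0.7 -0.1 7.0 0.0
   -1.5 -0.0 -0.6 0.0 7.0 0.0
   -1.6 -0.0 -0.7 0.0 7.0 0.0
   -1.7 -0.0 -0.6 0.0 7.0 0.0
   -1.8 -0.0 -0.6 0.0 7.0 0.0
   -1.8 -0.0 -0.7 0.0 7.0 0.0
   -1.9 -0.0 -0.6 0.0 7.0 0.0
   -1.8 -0.0 -1.3 0.0 7.0 0.0
```

>>> play_rows --series "0 -1.4 0 -0.7 0 7 0;0 -1.5 0 -0.7 0 7 0;0 -1.5 0 -0.6 0 7 0;0 -1.6 0 -0.6 0 7 0;0 -1.7 0 -0.5 0 7 0;0 0 0 0 0 0 0"

```text
clock: 45.8
tcp_pos: [0.5111, -0.2627, 0.2749]
orientation: [-0.009, -0.077, 0.997, -0.001]
wrist_force: [-0.1, 0.3, -1.8]
finger_gap: 0.0183
```

```bash
python3 - <<'E'
from h import *
where(DUMP)
rows([pt_pose(DUMP,N,-.03,0,.137-.032*min(1,k/6),15+3*k) for k in range(1,11)])
snap("side","s28",(180,90,340,210),5)
E
```

```text
org [-65.3   0.8 146. ] nose [-26.6   0.9 135.7] yaw,pitch,roll [ 0.19 15.01  0.02] F [-0.1  0.3 -1.8] t 45.8 gap 0.0183
   -0.4 -0.1 -0.2 0.0 3.0 0.2
   -0.8 0.0 0.0 0.0 3.0 -0.0
   -0.8 0.0 -0.0 0.0 3.0 -0.0
   -0.8 0.0 -0.1 0.0 3.0 -0.0
   -0.9 0.0 0.0 0.0 3.0 -0.0
   -0.8 0.0 -0.0 0.0 3.0 -0.0
   -0.8 0.0 -0.6 0.0 3.0 -0.0
   -0.7 0.0 -0.6 0.0 3.0 -0.0
   -0.7 0.0 -0.5 0.0 3.0 -0.0
   -0.8 0.0 -0.6 0.0 3.0 -0.0
```

View pics/s28.png

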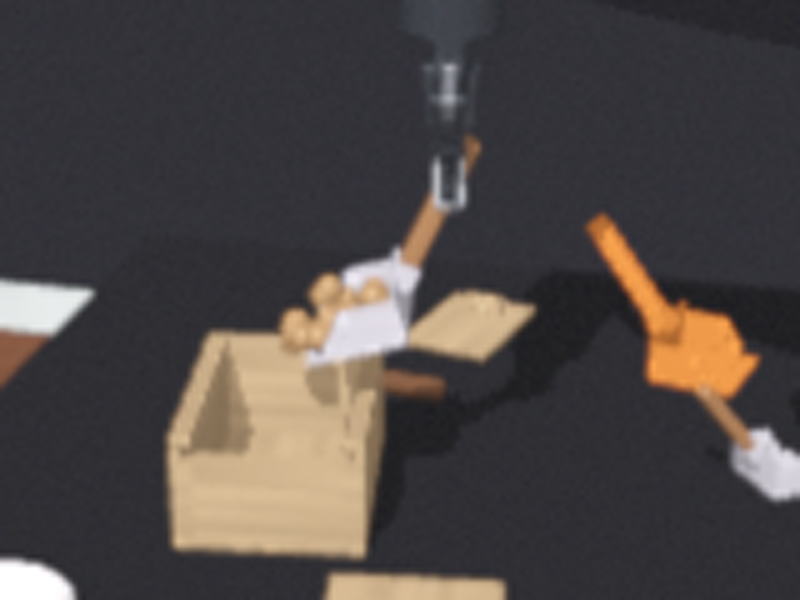

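>>> play_rows --series "0 -0.2 0 1 0 0 0;0 -0.2 0 1 0 0 0;0 -0.2 0 1 0 0 0;0 0 0 0 0 0 0;0 -0.8 0 -0.5 0 3 0;0 -0.8 0 -0.5 0 3 0;0 -0.8 0 -0.5 0 3 0;0 -0.8 0 -0.6 0 3 0;0 -0.8 0 -0.6 0 3 0;0 -0.8 0 -0.6 0 3 0;0 -0.8 0 -0.6 0 3 0;0 0 0 0 0 0 0"

```text
clock: 47.35
tcp_pos: [0.5758, -0.2531, 0.272]
orientation: [-0.191, -0.074, 0.979, -0.014]
wrist_force: [0.2, 0.1, -1.1]
finger_gap: 0.0188
```

```bash
python3 - <<'E'
from h import *
where(DUMP);print(get_state()['joint_pos'])
rows([pt_pose(DUMP,N,-.03,0,.105,36+3*k) for k in range(1,6)])
snap("side","s29",(180,90,340,210),5);snap("top","t29",(220,100,360,220),5)
E
```

```text
org [-50.9   0.5 126.7] nose [-18.5   0.5 103.1] yaw,pitch,roll [ 0.07 36.08  0.05] F [ 0.2  0.1 -1.1] t 47.35 gap 0.0188
[-0.44688282  0.74278798  0.73081714  1.88273903 -0.21268619 -0.56298649]
   0.4 -0.0 -0.3 0.0 2.9 0.1
   -0.7 -0.0 -0.6 0.0 3.0 -0.0
   -0.7 -0.0 -0.5 0.0 3.0 -0.0
   -0.8 -0.0 -0.6 0.0 3.0 -0.0
   -0.7 -0.0 -0.5 0.0 3.0 -0.0
```

View pics/s29.png

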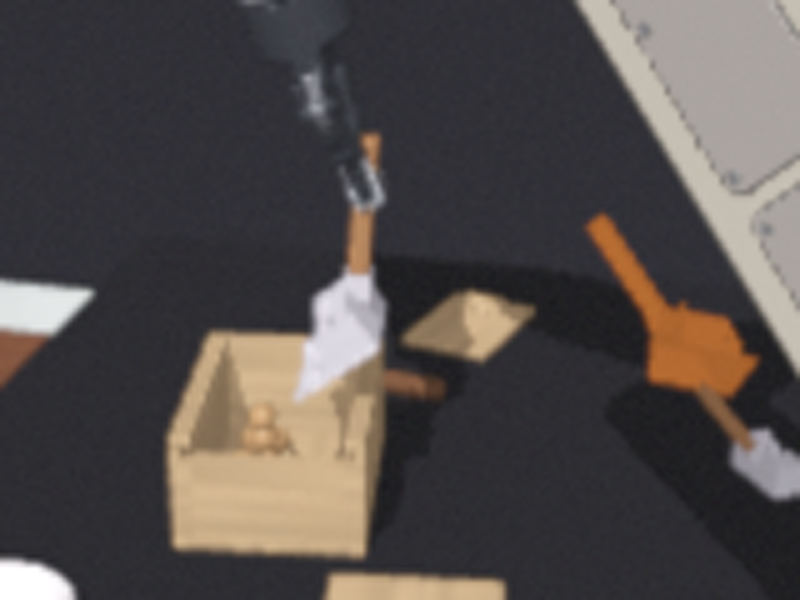

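View pics/t29.png

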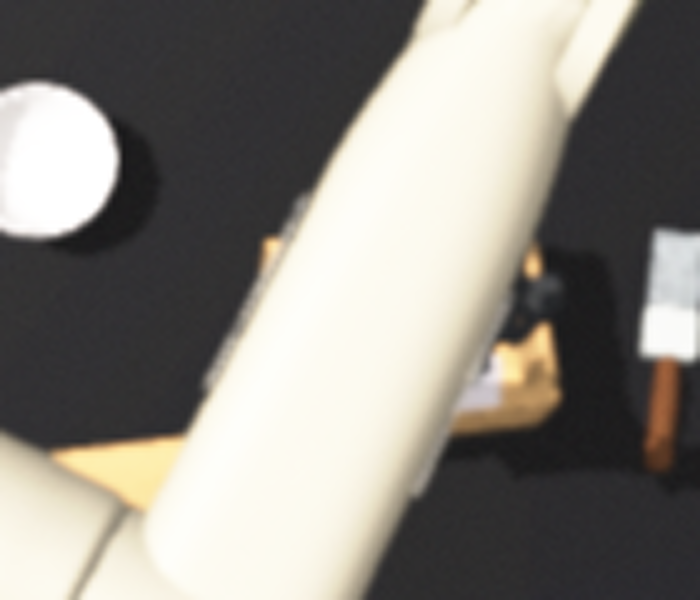

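```bash
python3 - <<'E'
from h import *
rows([pt_pose(DUMP,N,-.02-.005*k,0,.105+.02*k,36-4*k) for k in range(1,10)])
E
```

```text
2.2 -0.0 -0.9 -0.0 -4.0 -0.0
   2.0 -0.0 -0.9 -0.0 -4.0 -0.0
   1.9 -0.0 -1.0 -0.0 -4.0 -0.0
   1.8 -0.0 -1.1 -0.0 -4.0 -0.0
   1.7 -0.0 -1.1 -0.0 -4.0 -0.0
   1.4 -0.0 -1.2 -0.0 -4.0 -0.0
   1.4 -0.0 -1.2 -0.0 -4.0 -0.0
   1.2 -0.0 -1.3 -0.0 -4.0 -0.0
   1.1 -0.0 -1.2 -0.0 -4.0 0.0
```

>>> play_rows --series "0 2 0 -0.9 0 -4 0;0 2 0 -0.9 0 -4 0;0 1.9 0 -1 0 -4 0;0 1.8 0 -1.1 0 -4 0;0 1.7 0 -1.1 0 -4 0;0 1.4 0 -1.2 0 -4 0;0 1.4 0 -1.2 0 -4 0;0 1.2 0 -1.3 0 -4 0;0 1.1 0 -1.2 0 -4 0;0 0 0 0 0 0 0;0 0 0 0 0 0 0"

```text
clock: 48.82
tcp_pos: [0.4424, -0.2729, 0.3913]
orientation: [0.121, -0.074, 0.99, 0.008]
wrist_force: [-0.1, -0.6, -1.1]
finger_gap: 0.0182
```

```bash
python3 - <<'E'
from h import *
where(DUMP);print(get_state()['joint_pos'])
snap("side","s30",(180,90,340,210),5);snap("top","t30",(100,100,360,260),3)
s,p,r=cur()
b,rb=pt_pose(TUB,N,-.07,0,.2,0)
from scipy.spatial.transform import Slerp
S=Slerp([0,1],R.concatenate([R.from_matrix(r.as_matrix()),rb]))
rows([(p+(b-p)*k/12,S(k/12)) for k in range(1,13)])
E
```

```text
org [-103.9    0.5  284.9] nose [-63.9   0.5 284.8] yaw,pitch,roll [-0.05  0.06 -0.08] F [-0.1 -0.6 -1.1] t 48.825 gap 0.0182
[-0.81627698  0.06429693  0.05717364  1.42223738  0.19856979 -0.95153891]
   -0.1 4.1 0.7 -0.5 -0.0 -1.9
   -0.2 4.0 0.8 -0.4 -0.0 -1.9
   -0.3 4.0 0.8 -0.5 -0.0 -1.9
   -0.5 4.0 0.9 -0.5 -0.0 -1.9
   -0.6 4.0 0.8 -0.4 -0.0 -1.9
   -0.7 4.0 0.9 -0.5 -0.1 -1.8
   -0.9 3.9 1.0 -0.5 0.0 -1.9
   -0.9 3.9 0.9 -0.5 0.0 -1.9
   -1.1 3.8 1.0 -0.4 0.0 -1.9
   -1.3 3.8 1.1 -0.5 0.0 -1.9
   -1.3 3.7 1.0 -0.5 0.0 -1.9
   -1.5 3.7 1.1 -0.4 -0.0 -1.9
```

View pics/s30.png

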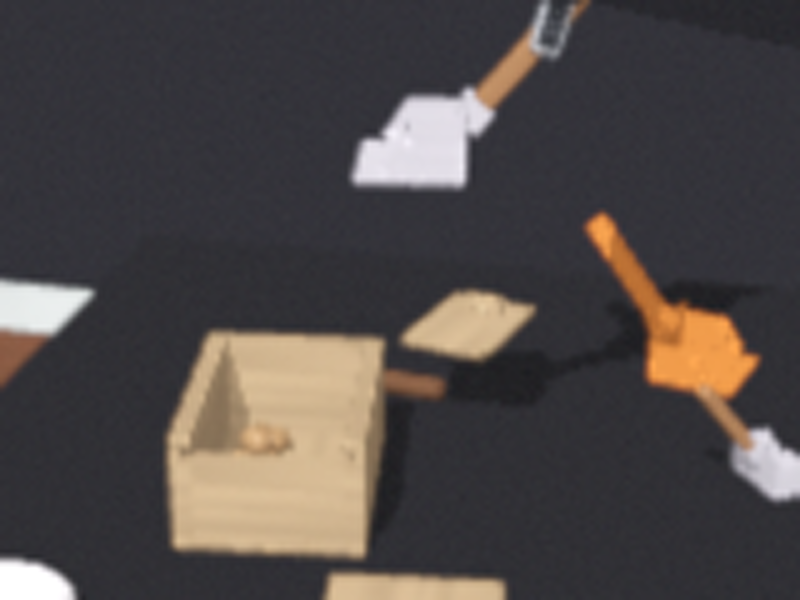

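View pics/t30.png

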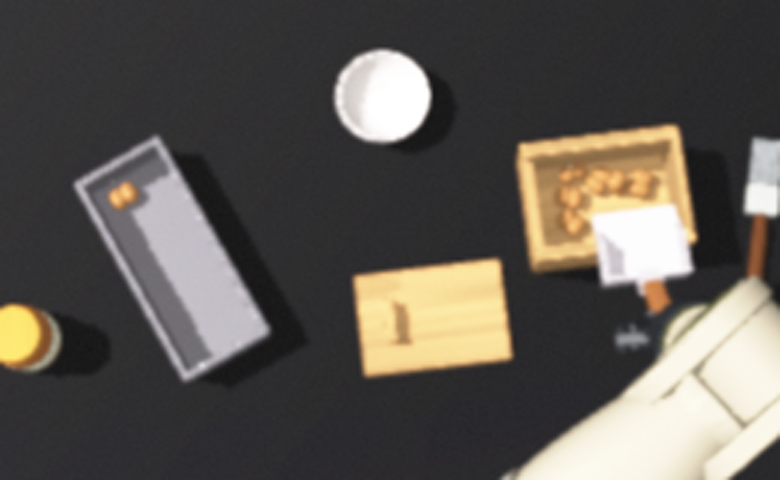

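>>> play_rows --series "0 -0.1 4.1 0.7 -0.5 0 -1.9;0 -0.2 4 0.8 -0.4 0 -1.9;0 -0.3 4 0.8 -0.5 0 -1.9;0 -0.5 4 0.9 -0.5 0 -1.9;0 -0.6 4 0.8 -0.4 0 -1.9;0 -0.7 4 0.9 -0.5 0 -1.8;0 -0.9 3.9 1 -0.5 0 -1.9;0 -0.9 3.9 0.9 -0.5 0 -1.9;0 -1.1 3.8 1 -0.4 0 -1.9;0 -1.3 3.8 1.1 -0.5 0 -1.9;0 -1.3 3.7 1 -0.5 0 -1.9;0 0 0 0 0 0 0"

```text
clock: 50.42
tcp_pos: [0.4014, 0.1737, 0.3125]
orientation: [0.116, -0.26, 0.958, 0.032]
wrist_force: [-0.1, 0.5, -0.6]
finger_gap: 0.0183
```

```bash
python3 - <<'E'
from h import *
where(TUB)
snap("top","t31",(100,100,360,260),3)
i=cv2.imread("pics/t31_raw.png")[130:200,262:340];cv2.imwrite("pics/t31b.png",cv2.resize(i,None,fx=7,fy=7,interpolation=cv2.INTER_CUBIC))
rows([pt_pose(TUB,N,-.03,.0,.19,0),pt_pose(TUB,N,-.03,0.0,.02,3)])
E
```

```text
org [-128.8  -36.5  205.8] nose [-88.8 -37.7 205.7] yaw,pitch,roll [-1.61  0.21  0.08] F [-0.1  0.5 -0.6] t 50.425 gap 0.0183
   -5.2 3.7 3.0 -0.4 -0.2 -1.7
   3.4 -0.0 15.9 0.0 3.0 0.0
```

View pics/t31b.png

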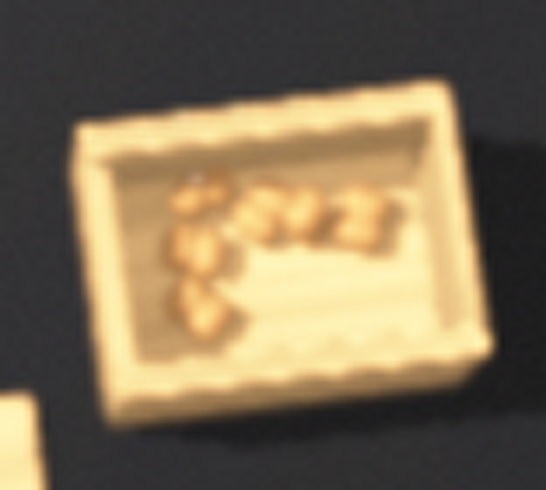

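View pics/t31.png

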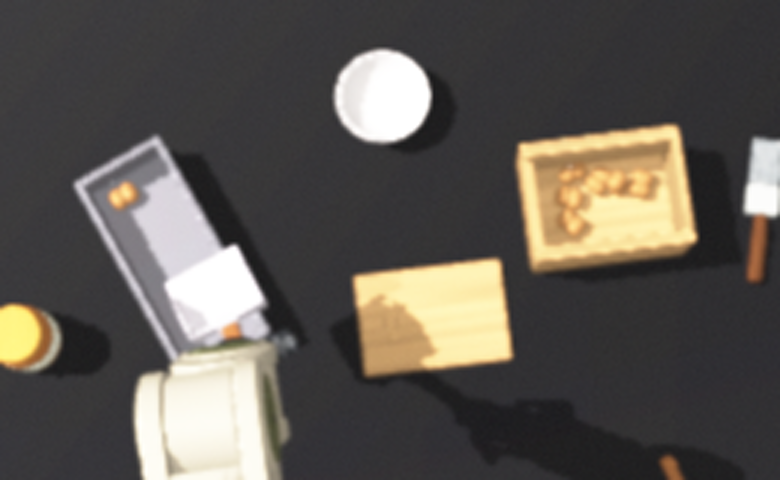

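>>> play_rows --series "0 -2.6 1.8 1.5 -0.4 -0.2 -1.7;0 -2.6 1.9 1.5 0 0 0;0 0.8 0.3 4 0 1 0;0 0.8 0.3 4 0 1 0;0 0.8 0 4 0 1 0;0 0 0 0 0 0 0;0 0 0 0 0 0 0"

```text
clock: 51.35
tcp_pos: [0.4343, 0.2394, 0.1763]
orientation: [0.094, -0.272, 0.957, 0.026]
wrist_force: [0.4, -0.2, -0.8]
finger_gap: 0.0185
```

```bash
python3 - <<'E'
from h import *
where(TUB)
print(ti(TUB,onz("top",up([(122,195)],3,100,100),.015))*1000)
rows([pt_pose(TUB,N,-.03+.012*k,.006,.030-.013*min(k,2),2) for k in range(1,10)])
E
```

```text
org [-71.    3.9  65.2] nose [-31.1   3.7  63.2] yaw,pitch,roll [-0.28  2.78 -0.03] F [ 0.4 -0.2 -0.8] t 51.35 gap 0.0185
[[90.7058371  19.43193085 15.        ]]
   -0.2 0.2 4.9 -0.1 -0.8 -0.3
   -0.9 -0.0 1.6 0.0 0.0 0.0
   -1.2 -0.0 0.2 0.0 0.0 0.0
   -1.1 -0.0 0.3 0.0 0.0 0.0
   -1.2 -0.0 0.2 0.0 0.0 0.0
   -1.2 -0.0 0.3 0.0 0.0 0.0
   -1.2 -0.0 0.2 0.0 0.0 0.0
   -1.1 -0.0 0.3 0.0 0.0 0.0
   -1.2 -0.0 0.2 0.0 0.0 0.0
```

>>> play_rows --series "0 0.3 0.2 1.7 0 -0.8 -0.3;0 0.4 0 2 0 0 0;0 0.3 0 1.4 0 0 0;0 0.1 0 0.5 0 0 0;0 0 0 0 0 0 0;0 0 0 0 0 0 0"

```text
clock: 52.1
tcp_pos: [0.4335, 0.2419, 0.1192]
orientation: [0.101, -0.275, 0.956, 0.028]
wrist_force: [-0.4, -0.3, -1.0]
finger_gap: 0.0185
```

```bash
python3 - <<'E'
from h import *
where(TUB)
rows([pt_pose(TUB,N,-.025+.012*k,.006,.0038,2) for k in range(1,10)])
E
```

```text
org [-68.7   6.8   9.5] nose [-28.7   6.9   8.1] yaw,pitch,roll [ 0.07  1.94 -0.1 ] F [-0.4 -0.3 -1. ] t 52.1 gap 0.0185
   -1.5 -0.1 0.7 -0.1 0.1 0.1
   -1.1 0.0 0.3 0.0 -0.0 -0.0
   -1.2 0.0 0.2 0.0 -0.0 -0.0
   -1.2 0.0 0.3 0.0 -0.0 -0.0
   -1.2 0.0 0.2 0.0 -0.0 -0.0
   -1.1 0.0 0.3 0.0 -0.0 -0.0
   -1.2 0.0 0.2 0.0 -0.0 -0.0
   -1.2 0.0 0.3 0.0 -0.0 -0.0
   -1.2 0.0 0.2 0.0 -0.0 -0.0
```

>>> play_rows --series "0 -1.5 -0.1 0.7 0 0 0;0 -1.1 0 0.3 0 0 0;0 -1.2 0 0.2 0 0 0;0 -1.2 0 0.3 0 0 0;0 -1.2 0 0.2 0 0 0;0 -1.1 0 0.3 0 0 0;0 -1.2 0 0.2 0 0 0;0 -1.2 0 0.3 0 0 0;0 -1.2 0 0.2 0 0 0;0 0 0 0 0 0 0"

```text
clock: 53.35
tcp_pos: [0.5301, 0.3014, 0.1143]
orientation: [0.101, -0.275, 0.956, 0.028]
wrist_force: [1.3, 0.4, 1.6]
finger_gap: 0.0182
```

```bash
python3 - <<'E'
from h import *
where(TUB)
snap("side","s32",(120,190,280,310),5)
rows([pt_pose(TUB,N,.084+.005*k,.006,.0040,2) for k in range(1,6)])
E
```

```text
org [44.8  6.2  4.7] nose [84.7  6.3  3.3] yaw,pitch,roll [ 0.09  1.93 -0.07] F [1.3 0.4 1.6] t 53.35 gap 0.0182
   -0.5 -0.0 0.0 -0.0 0.1 0.1
   -0.5 -0.0 0.1 -0.0 -0.0 0.0
   -0.5 -0.0 0.1 -0.0 -0.0 0.0
   -0.5 -0.0 0.1 -0.0 -0.0 0.0
   -0.4 -0.0 0.1 -0.0 -0.0 0.0
```

View pics/s32.png

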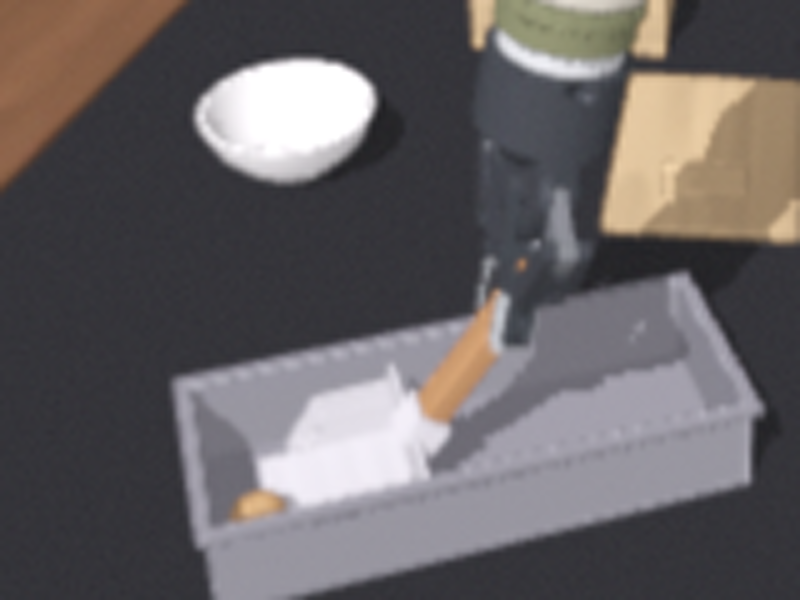

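>>> play_rows --series "0 -0.5 0 0.1 0 0 0;0 -0.5 0 0.1 0 0 0;0 -0.5 0 0.1 0 0 0;0 -0.5 0 0.1 0 0 0;0 -0.4 0 0.1 0 0 0;0 0 0 0 0 0 0"

```text
clock: 54.15
tcp_pos: [0.5487, 0.3132, 0.1145]
orientation: [0.1, -0.275, 0.956, 0.028]
wrist_force: [-3.2, -1.8, 6.5]
finger_gap: 0.0183
```

```bash
python3 - <<'E'
from h import *
where(TUB)
snap("side","s33",(120,190,280,310),5);snap("top","t33",(100,110,240,230),5)
E
```

```text
org [66.5  6.3  4.6] nose [106.5   6.4   3.2] yaw,pitch,roll [ 0.07  2.08 -0.07] F [-3.2 -1.8  6.5] t 54.15 gap 0.0183
```

View pics/s33.png

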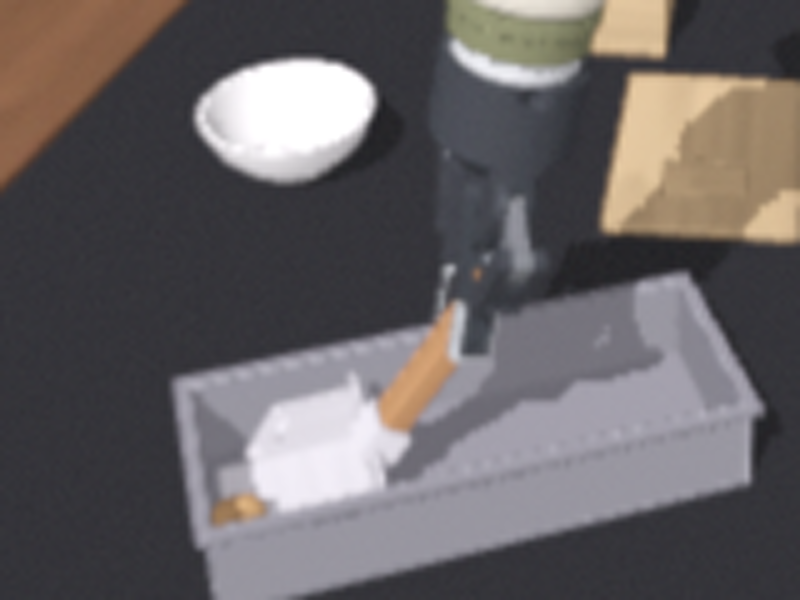

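View pics/t33.png

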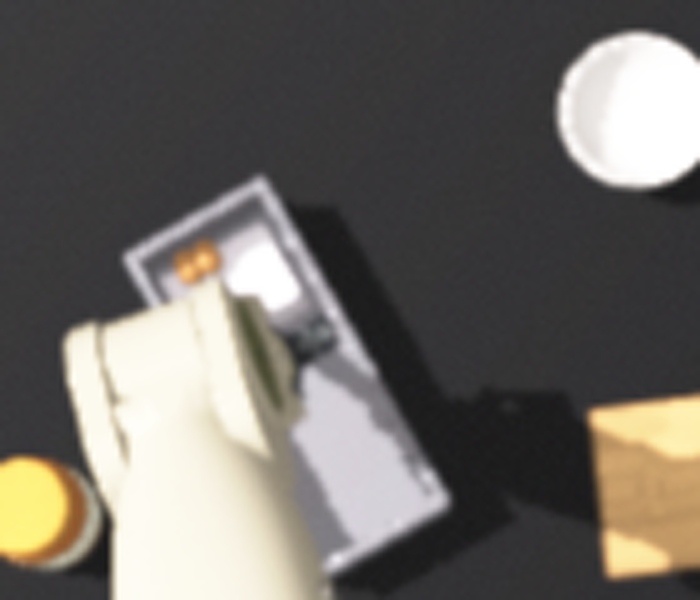

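>>> play_rows --series "0 -0.4 0 0 0 0 0;0 -0.3 0 0.1 0 0 0;0 0 0 0 0 0 0"

```text
clock: 54.62
tcp_pos: [0.5546, 0.317, 0.1147]
orientation: [0.1, -0.275, 0.956, 0.028]
wrist_force: [-2.1, -2.3, 5.2]
finger_gap: 0.0184
```

```bash
python3 - <<'E'
from h import *
where(TUB)
rows([pt_pose(TUB,H,.031-.001*k,.005,.005+.001*k,2-3*k) for k in range(1,9)])
E
```

```text
org [73.5  6.4  4.8] nose [113.5   6.5   3.3] yaw,pitch,roll [ 0.07  2.1  -0.07] F [-2.1 -2.3  5.2] t 54.625 gap 0.0184
   1.0 -0.1 0.2 -0.0 -3.1 0.1
   0.7 -0.0 0.0 -0.0 -3.0 -0.0
   0.6 -0.0 0.1 -0.0 -3.0 -0.0
   0.7 -0.0 0.0 -0.0 -3.0 -0.0
   0.7 -0.0 0.1 -0.0 -3.0 -0.0
   0.6 -0.0 0.1 -0.0 -3.0 -0.0
   0.7 -0.0 0.0 -0.0 -3.0 0.0
   0.6 -0.0 0.1 -0.0 -3.0 0.0
```

>>> play_rows --series "0 0.8 -0.1 0 0 -3.1 0;0 0.7 0 0 0 -3 0;0 0.6 0 0.1 0 -3 0;0 0.7 0 0 0 -3 0;0 0.7 0 0.1 0 -3 0;0 0.6 0 0.1 0 -3 0;0 0.7 0 0 0 -3 0;0 0.6 0 0.1 0 -3 0;0 0 0 0 0 0 0;0 0 0 0 0 0 0"

```text
clock: 55.88
tcp_pos: [0.5151, 0.2908, 0.0907]
orientation: [0.297, -0.263, 0.914, 0.085]
wrist_force: [-0.5, -0.6, -1.3]
finger_gap: 0.0184
```

```bash
python3 - <<'E'
from h import *
where(TUB);print(get_state()['joint_pos'])
snap("side","s34",(120,190,280,310),5);snap("top","t34",(100,110,240,230),5)
rows([pt_pose(TUB,H,.028-.006*k,.003,.013+.014*k,-22) for k in range(1,11)])
E
```

```text
org [62.5  5.3 29.9] nose [99.6  5.3 44.9] yaw,pitch,roll [  0.1  -21.97  -0.07] F [-0.5 -0.6 -1.3] t 55.875 gap 0.0184
[ 0.30819524  0.1342132  -0.86310726 -0.03938817  0.14583223 -0.20567654]
   -0.3 -0.2 -1.2 -0.0 0.1 0.1
   -0.3 -0.0 -1.5 -0.0 -0.0 0.0
   -0.4 -0.0 -1.4 -0.0 -0.0 0.0
   -0.3 -0.0 -1.5 -0.0 -0.0 0.0
   -0.4 -0.0 -1.5 -0.0 -0.0 0.0
   -0.3 -0.0 -1.5 -0.0 -0.0 0.0
   -0.3 -0.0 -1.5 -0.0 -0.0 0.0
   -0.4 -0.0 -1.5 -0.0 -0.0 0.0
   -0.3 -0.0 -1.4 -0.0 -0.0 0.0
   -0.3 -0.0 -1.5 -0.0 -0.0 0.0
```

View pics/s34.png

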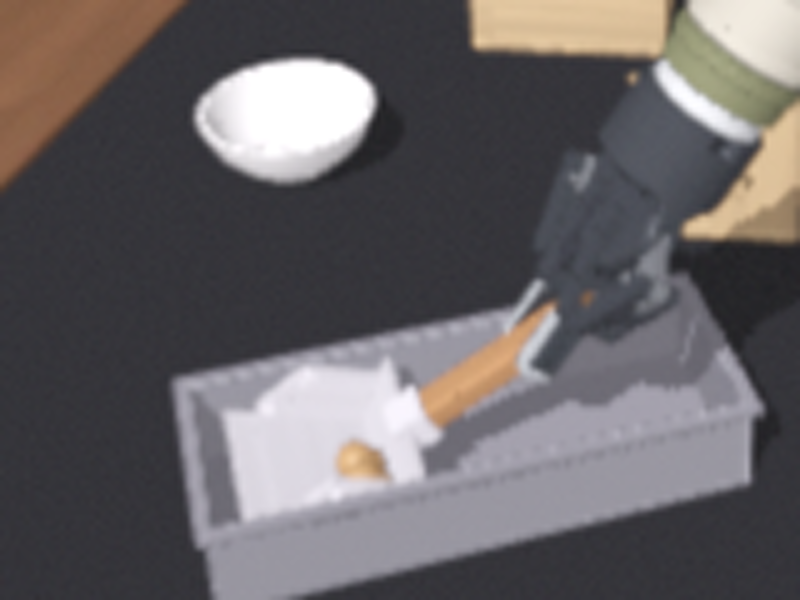

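View pics/t34.png

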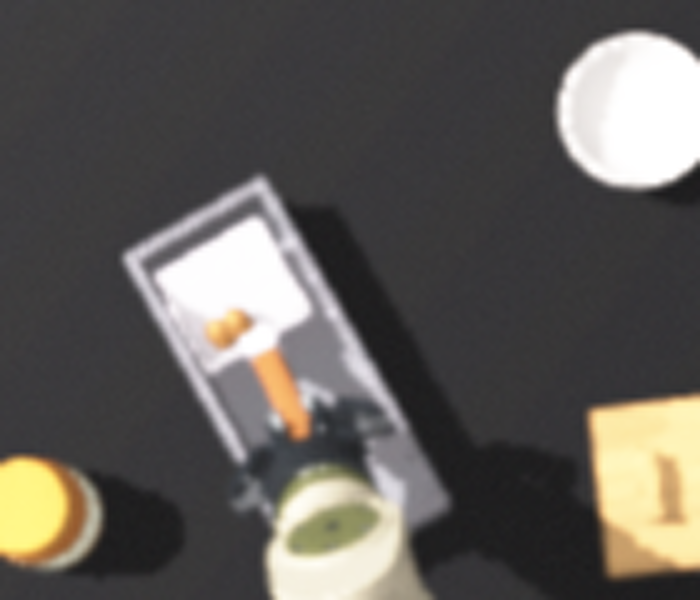

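The last biscuit is in the scoop against its back wall. Next I raise it and carry it over.

>>> play_rows --series "0 -0.3 -0.2 -1.2 0 0 0;0 -0.3 0 -1.5 0 0 0;0 -0.4 0 -1.4 0 0 0;0 -0.3 0 -1.5 0 0 0;0 -0.4 0 -1.5 0 0 0;0 -0.5 0 -2 0 0 0;0 -0.8 0 -2 0 0 0;0 -0.8 0 -2 0 0 0;0 -0.8 0 -2 0 0 0;0 -0.8 0 -2 0 0 0;0 0 0 0 0 0 0"

```text
clock: 57.35
tcp_pos: [0.4687, 0.2592, 0.2643]
orientation: [0.3, -0.263, 0.913, 0.085]
wrist_force: [-0.1, -0.5, -1.1]
finger_gap: 0.0184
```

```bash
python3 - <<'E'
from h import *
where(TUB)
s,p,r=cur()
b,rb=pt_pose(DUMP,N,-.03,0.0,.2,-18)
from scipy.spatial.transform import Slerp
S=Slerp([0,1],R.concatenate([R.from_matrix(r.as_matrix()),rb]))
rows([(p+(b-p)*k/18,S(k/18)) for k in range(1,19)])
E
```

```text
org [  6.8   3.  204.4] nose [ 43.8   3.  219.6] yaw,pitch,roll [  0.13 -22.34  -0.17] F [-0.1 -0.5 -1.1] t 57.35 gap 0.0184
   1.4 -2.4 -0.9 0.7 0.2 1.1
   1.3 -2.5 -1.0 0.8 0.3 1.1
   1.2 -2.6 -0.8 0.7 0.2 1.1
   1.3 -2.5 -0.9 0.7 0.3 1.0
   1.2 -2.6 -0.8 0.7 0.2 1.1
   1.1 -2.6 -0.7 0.8 0.2 1.1
   1.1 -2.7 -0.7 0.7 0.3 1.1
   1.0 -2.7 -0.7 0.7 0.2 1.1
   1.0 -2.7 -0.7 0.7 0.3 1.1
   1.0 -2.7 -0.6 0.8 0.2 1.0
   0.9 -2.8 -0.5 0.7 0.2 1.1
   0.8 -2.7 -0.6 0.7 0.3 1.1
   0.8 -2.8 -0.4 0.7 0.2 1.1
   0.7 -2.9 -0.5 0.8 0.3 1.1
   0.7 -2.8 -0.4 0.7 0.2 1.1
   0.7 -2.9 -0.4 0.7 0.2 1.0
   0.6 -2.8 -0.3 0.7 0.3 1.1
   0.5 -2.9 -0.3 0.8 0.2 1.1
```

>>> play_rows --series "0 1.4 -2.4 -0.9 0.7 0.2 1.1;0 1.3 -2.5 -1 0.8 0.3 1.1;0 1.2 -2.6 -0.8 0.7 0.2 1.1;0 1.3 -2.5 -0.9 0.7 0.3 1;0 1.2 -2.6 -0.8 0.7 0.2 1.1;0 1.1 -2.6 -0.7 0.8 0.2 1.1;0 1.1 -2.7 -0.7 0.7 0.3 1.1;0 1 -2.7 -0.7 0.7 0.2 1.1;0 1 -2.7 -0.7 0.7 0.3 1.1;0 1 -2.7 -0.6 0.8 0.2 1;0 0.9 -2.8 -0.5 0.7 0.2 1.1;0 0.8 -2.7 -0.6 0.7 0.3 1.1"

```text
clock: 58.85
tcp_pos: [0.4546, -0.0962, 0.2565]
orientation: [0.281, -0.136, 0.949, 0.042]
wrist_force: [-0.3, -0.0, -1.5]
finger_gap: 0.0186
```

>>> play_rows --series "0 0.8 -2.8 -0.4 0.7 0.2 1.1;0 0.7 -2.9 -0.5 0.8 0.3 1.1;0 0.7 -2.8 -0.4 0.7 0.2 1.1;0 0.7 -2.9 -0.4 0.7 0.2 1;0 0.6 -2.8 -0.3 0.7 0.3 1.1;0 0.5 -2.9 -0.3 0.8 0.2 1.1;0 0 0 0 0 0 0;0 0 0 0 0 0 0"

```text
clock: 59.85
tcp_pos: [0.4488, -0.2716, 0.2541]
orientation: [0.272, -0.072, 0.959, 0.02]
wrist_force: [0.1, -0.0, -1.6]
finger_gap: 0.0184
```

```bash
python3 - <<'E'
from h import *
where(DUMP)
snap("top","t35",(220,100,360,220),5)
rows([pt_pose(DUMP,N,-.03,-.01,.19-.01*k,-18+6*k) for k in range(1,9)])
E
```

```text
org [-69.8   1.1 183.4] nose [-31.7   1.1 195.6] yaw,pitch,roll [-1.000e-02 -1.765e+01  1.000e-02] F [ 0.1 -0.  -1.6] t 59.85 gap 0.0184
   -0.7 -1.1 0.4 -0.0 5.7 0.0
   -1.1 -0.0 -0.2 -0.0 6.0 0.0
   -1.1 -0.0 -0.1 -0.0 6.0 0.0
   -1.3 -0.0 -0.2 -0.0 6.0 0.0
   -1.3 -0.0 -0.0 -0.0 6.0 0.0
   -1.5 -0.0 -0.1 -0.0 6.0 0.0
   -1.5 -0.0 -0.1 -0.0 6.0 0.0
   -1.7 -0.0 -0.1 -0.0 6.0 0.0
```

View pics/t35.png

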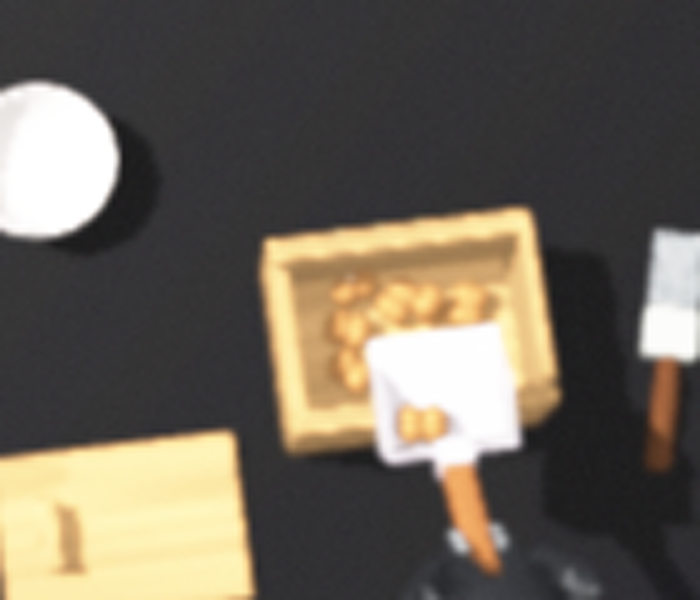

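>>> play_rows --series "0 -0.7 -0.8 0.4 0 5.7 0;0 -1.1 0 -0.2 0 6 0;0 -1.1 0 -0.1 0 6 0;0 -1.2 0 0 0 6 0;0 -1.1 0 0.8 0 5 0;0 -0.2 0 1.5 0 0 0;0 -0.2 0 1.5 0 0 0;0 0 0 0 0 0 0;0 0 0 0 0 0 0"

```text
clock: 61.02
tcp_pos: [0.5052, -0.2719, 0.2336]
orientation: [0.026, -0.074, 0.997, 0.001]
wrist_force: [0.8, -0.2, -1.8]
finger_gap: 0.0182
```

```bash
python3 - <<'E'
from h import *
where(DUMP)
rows([pt_pose(DUMP,N,-.03,-.01,.104,11+2.5*k) for k in range(1,12)])
E
```

```text
org [-63.6  -8.  110. ] nose [-24.4  -8.  102.4] yaw,pitch,roll [-0.08 10.98 -0.09] F [ 0.8 -0.2 -1.8] t 61.025 gap 0.0182
   -0.1 -0.2 -0.7 -0.1 2.5 -0.1
   -0.6 -0.0 -0.4 0.0 2.5 0.0
   -0.6 -0.0 -0.5 0.0 2.5 0.0
   -0.6 -0.0 -0.5 0.0 2.5 0.0
   -0.6 -0.0 -0.4 0.0 2.5 0.0
   -0.6 -0.0 -0.5 0.0 2.5 0.0
   -0.6 -0.0 -0.5 0.0 2.5 0.0
   -0.6 -0.0 -0.5 -0.0 2.5 0.0
   -0.6 -0.0 -0.4 -0.0 2.5 0.0
   -0.6 -0.0 -0.5 -0.0 2.5 0.0
   -0.7 -0.0 -0.5 -0.0 2.5 0.0
```

>>> play_rows --series "0 -0.1 0 -0.7 0 2.5 0;0 -0.6 0 -0.4 0 2.5 0;0 -0.6 0 -0.5 0 2.5 0;0 -0.6 0 -0.5 0 2.5 0;0 -0.6 0 -0.4 0 2.5 0;0 -0.6 0 -0.5 0 2.5 0;0 -0.6 0 -0.5 0 2.5 0;0 -0.6 0 -0.5 0 2.5 0;0 -0.6 0 -0.4 0 2.5 0;0 -0.6 0 -0.5 0 2.5 0;0 0 0 0 0 0 0;0 0 0 0 0 0 0"

```text
clock: 62.52
tcp_pos: [0.5658, -0.2631, 0.273]
orientation: [-0.189, -0.073, 0.979, -0.015]
wrist_force: [-1.0, 0.2, -0.6]
finger_gap: 0.0185
```

```bash
python3 - <<'E'
from h import *
where(DUMP)
snap("side","s36",(180,90,340,210),5)
rows([pt_pose(DUMP,N,-.03-.005*k,0,.105+.02*k,36-4*k) for k in range(1,10)])
E
```

```text
org [-61.9  -8.3 127.6] nose [-29.5  -8.4 104.2] yaw,pitch,roll [-0.12 35.91 -0.14] F [-1.   0.2 -0.6] t 62.525 gap 0.0185
   2.2 0.8 -0.9 -0.1 -3.9 -0.1
   2.0 -0.0 -1.0 0.0 -4.0 0.0
   1.9 -0.0 -1.0 0.0 -4.0 0.0
   1.8 -0.0 -1.0 0.0 -4.0 0.0
   1.6 -0.0 -1.2 0.0 -4.0 0.0
   1.5 -0.0 -1.1 0.0 -4.0 0.0
   1.4 -0.0 -1.2 0.0 -4.0 0.0
   1.2 -0.0 -1.3 0.0 -4.0 0.0
   1.1 -0.0 -1.2 0.0 -4.0 0.0
```

View pics/s36.png

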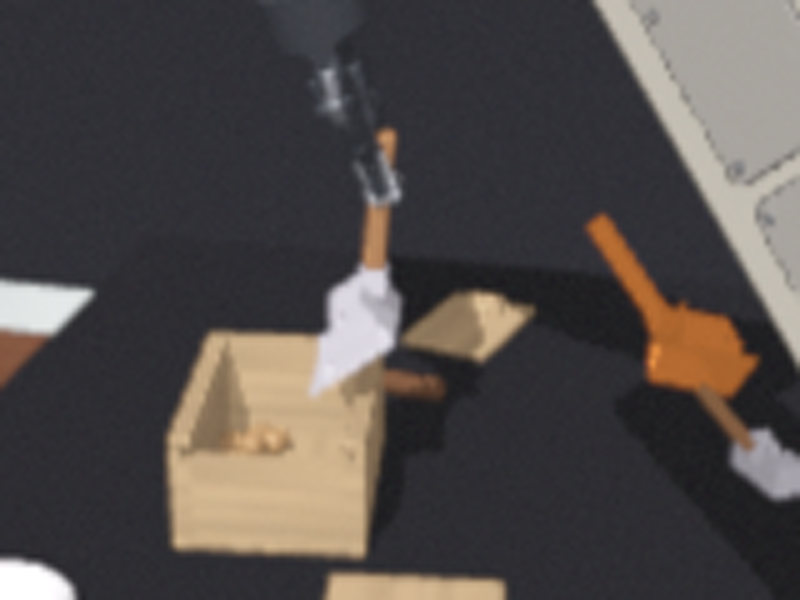

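>>> play_rows --series "0 2.2 0 -0.9 0 -3.9 0;0 2 0 -1 0 -4 0;0 1.9 0 -1 0 -4 0;0 1.8 0 -1 0 -4 0;0 1.6 0 -1.2 0 -4 0;0 1.5 0 -1.1 0 -4 0;0 1.4 0 -1.2 0 -4 0;0 1.2 0 -1.3 0 -4 0;0 1.1 0 -1.2 0 -4 0;0 0 0 0 0 0 0;0 0 0 0 0 0 0"

```text
clock: 63.95
tcp_pos: [0.4322, -0.2825, 0.3908]
orientation: [0.121, -0.074, 0.99, 0.008]
wrist_force: [-0.0, -0.3, -2.0]
finger_gap: 0.0186
```

```bash
python3 - <<'E'
from h import *
where(DUMP)
s,p,r=cur()
b,rb=pt_pose(TUB,N,.01,0,.15,0)
from scipy.spatial.transform import Slerp
S=Slerp([0,1],R.concatenate([R.from_matrix(r.as_matrix()),rb]))
rows([(p+(b-p)*k/12,S(k/12)) for k in range(1,13)])
E
```

```text
org [-115.5   -7.6  284.2] nose [-75.5  -7.6 284.1] yaw,pitch,roll [-0.05  0.13 -0.12] F [-0.  -0.3 -2. ] t 63.95 gap 0.0186
   -0.7 4.4 1.3 -0.5 -0.0 -1.9
   -0.8 4.3 1.4 -0.5 -0.0 -1.9
   -0.9 4.3 1.3 -0.4 -0.0 -1.9
   -1.1 4.3 1.4 -0.5 -0.0 -1.9
   -1.2 4.2 1.5 -0.5 -0.1 -1.9
   -1.4 4.2 1.5 -0.5 0.0 -1.9
   -1.5 4.1 1.5 -0.5 0.0 -1.9
   -1.6 4.0 1.6 -0.4 0.0 -1.9
   -1.8 4.0 1.6 -0.5 -0.0 -1.8
   -1.9 3.9 1.6 -0.5 -0.0 -1.9
   -2.0 3.8 1.6 -0.5 -0.0 -1.9
   -2.1 3.7 1.7 -0.5 -0.1 -1.9
```

>>> play_rows --series "0 -0.7 4.4 1.3 -0.5 0 -1.9;0 -0.8 4.3 1.4 -0.5 0 -1.9;0 -0.9 4.3 1.3 -0.4 0 -1.9;0 -1.1 4.3 1.4 -0.5 0 -1.9;0 -1.2 4.2 1.5 -0.5 -0.1 -1.9;0 -1.4 4.2 1.5 -0.5 0 -1.9;0 -1.5 4.1 1.5 -0.5 0 -1.9;0 -1.6 4 1.6 -0.4 0 -1.9;0 -1.8 4 1.6 -0.5 0 -1.8;0 -1.9 3.9 1.6 -0.5 0 -1.9;0 -2 3.8 1.6 -0.5 0 -1.9;0 -2.1 3.7 1.7 -0.5 0 -1.9"

```text
clock: 65.45
tcp_pos: [0.4662, 0.2565, 0.2555]
orientation: [0.116, -0.275, 0.954, 0.034]
wrist_force: [-0.3, -0.4, -1.8]
finger_gap: 0.0185
```

>>> play_rows --series "0 0 0 0 0 0 0;0 0 0 0 0 0 0"

```text
clock: 65.7
tcp_pos: [0.4661, 0.2546, 0.2559]
orientation: [0.116, -0.274, 0.954, 0.034]
wrist_force: [0.4, 0.1, -1.1]
finger_gap: 0.0183
```

```bash
python3 - <<'E'
from h import *
where(TUB)
snap("top","t37",(100,100,360,260),3)
i=cv2.imread("pics/t37_raw.png")[130:200,262:340];cv2.imwrite("pics/t37b.png",cv2.resize(i,None,fx=7,fy=7,interpolation=cv2.INTER_CUBIC))
rows([pt_pose(TUB,[0,0,0],-.02,0,.15,0),pt_pose(TUB,[0,0,0],-.02,0,.015,0)])
E
```

```text
org [-30.9   0.7 149.3] nose [  9.1   0.8 149.2] yaw,pitch,roll [0.09 0.13 0.08] F [ 0.4  0.1 -1.1] t 65.7 gap 0.0183
   -1.0 0.0 0.3 0.1 -0.1 0.0
   3.2 0.0 13.1 -0.0 0.0 0.0
```

View pics/t37b.png

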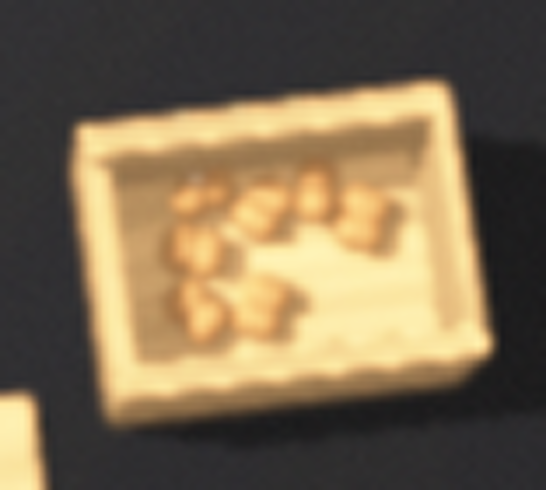

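View pics/t37.png

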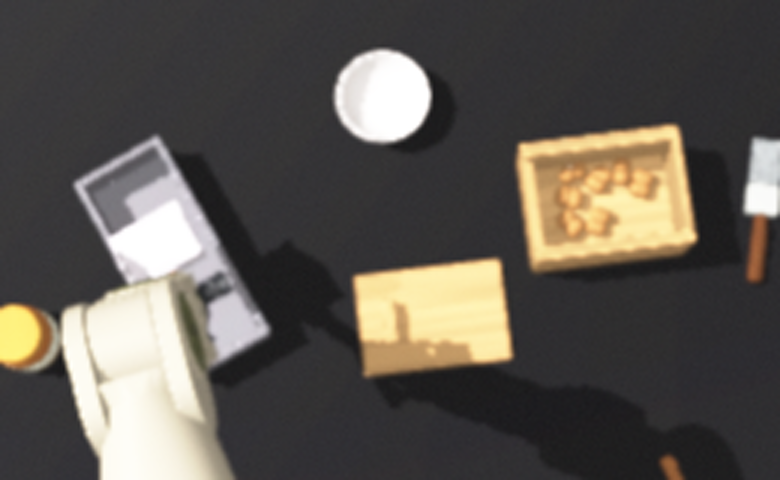

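>>> play_rows --series "0 -0.2 0 2.2 0 0 0;0 0.4 0 2.6 0 0 0;0 0.7 0 2.7 0 0 0;0 0.7 0 2.7 0 0 0;0 0.6 0 2.1 0 0 0;0 0.2 0 0.9 0 0 0;0 0 0 0 0 0 0;0 0 0 0 0 0 0"

```text
clock: 66.75
tcp_pos: [0.4749, 0.2589, 0.124]
orientation: [0.118, -0.273, 0.954, 0.034]
wrist_force: [0.0, -0.5, -0.4]
finger_gap: 0.0188
```

```bash
python3 - <<'E'
from h import *
where(TUB)
E
```

```text
org [-20.8  -0.5  17.9] nose [19.2 -0.5 18. ] yaw,pitch,roll [-0.01 -0.1   0.05] F [ 0.  -0.5 -0.4] t 66.75 gap 0.0188
```

>>> play_rows --series "0 0.2 0 0.9 0 0 0;0 0.1 0 0.4 0 0 0;0 0 0 0 0 0 0;0 0 0 0 0 0 0"

```text
clock: 67.25
tcp_pos: [0.4741, 0.2591, 0.1103]
orientation: [0.117, -0.274, 0.954, 0.034]
wrist_force: [-4.6, -2.0, 6.8]
finger_gap: 0.0188
```

```bash
python3 - <<'E'
from h import *
where(TUB)
E
```

```text
org [-21.5   0.2   4.1] nose [18.5  0.2  4.1] yaw,pitch,roll [ 0.03 -0.03  0.06] F [-4.6 -2.   6.8] t 67.25 gap 0.0188
```

On the floor. Release and back straight up.

>>> play_rows --series "0 0 0 -0.1 0 0 0;70 0 0 0 0 0 0;70 0 0 0 0 0 0;70 0 0 0 0 0 0;70 0 0 0 0 0 0;70 -0.3 0 -1.5 0 0 0;70 -0.5 0 -2.5 0 0 0;70 -1 0 -4 0 0 0;70 -1 0 -4 0 0 0;100 -1 0 -4 0 0 0;100 0 0 0 0 0 0;100 0 0 0 0 0 0"

```text
clock: 68.75
tcp_pos: [0.4721, 0.2576, 0.2743]
orientation: [0.117, -0.274, 0.954, 0.034]
wrist_force: [-0.1, 0.3, -0.2]
finger_gap: 0.0851
```

```bash
python3 - <<'E'
from h import *
s=get_state();print(s['tcp_pos'],s['wrist_force'],s['clock'])
snap("side","s38",(120,150,320,300),4);snap("top","t38",(200,170,280,240),8)
E
```

```text
[0.47214575 0.25764643 0.27430212] [-0.05665853  0.25341181 -0.22773684] 68.75
```

View pics/s38.png

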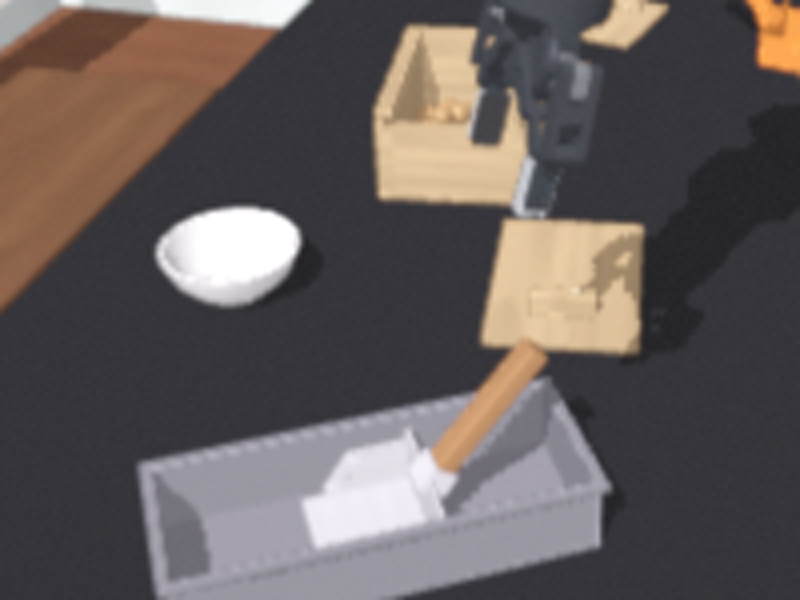

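View pics/t38.png

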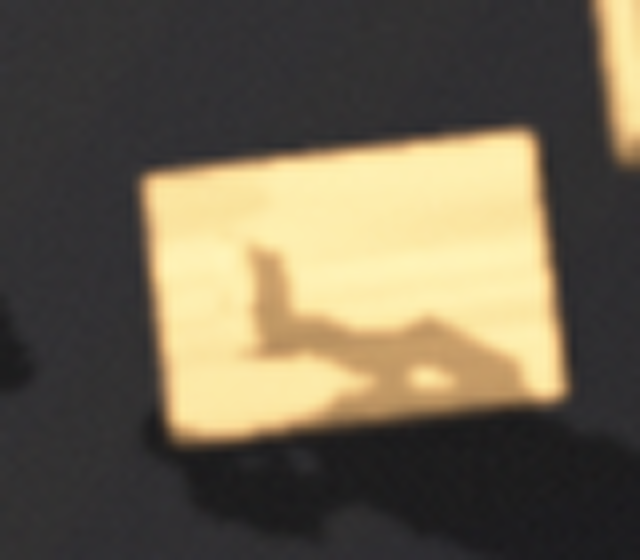

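```bash
cat >> h.py <<'E'
def quad(img,roi,s=6,thr=45):
    x0,y0,x1,y1=roi
    c=cv2.resize(img[y0:y1,x0:x1],None,fx=s,fy=s,interpolation=cv2.INTER_CUBIC).astype(int)
    m=((c[:,:,2]-c[:,:,0])>thr).astype(np.uint8)
    cs,_=cv2.findContours(m,cv2.RETR_EXTERNAL,cv2.CHAIN_APPROX_NONE)
    k=max(cs,key=cv2.contourArea);hull=cv2.convexHull(k)
    q=cv2.approxPolyDP(hull,0.04*cv2.arcLength(hull,True),True).reshape(-1,2).astype(float)
    pts=k.reshape(-1,2).astype(float);L=[]
    for i in range(len(q)):
        a,b=q[i],q[(i+1)%len(q)];d=(b-a)/np.linalg.norm(b-a);w=pts-a;t=w@d;n=abs(w[:,0]*d[1]-w[:,1]*d[0])
        sel=(t>.12*np.linalg.norm(b-a))&(t<.88*np.linalg.norm(b-a))&(n<8)
        v=cv2.fitLine(pts[sel].astype(np.float32),cv2.DIST_HUBER,0,.01,.01).ravel();L.append(np.cross([v[2],v[3],1],[v[2]+v[0],v[3]+v[1],1]))
    out=[]
    for i in range(len(L)):
        p=np.cross(L[i-1],L[i]);out.append(p[:2]/p[2])
    return up(np.array(out),s,x0,y0)
def lidpose(q,z=.007):
    P=onz("top",q,z)[:,:2];c=P.mean(0);e=[P[(i+1)%4]-P[i] for i in range(4)]
    n=[np.linalg.norm(v) for v in e];i=int(np.argmax(n));v=e[i]-e[(i+2)%4]
    a=np.degrees(np.arctan2(v[1],v[0]))
    if a>0:a-=180
    return c,a,n
E
python3 - <<'E'
from h import *
for f in("t38","t37","t30"):
    im=cv2.imread(f"pics/{f}_raw.png")
    try:
        q=quad(im,(205,172,277,236));print(f,len(q),lidpose(q))
    except Exception as e:print(f,e)
E
```

```text
t38 4 (array([ 0.49263628, -0.02444045]), np.float64(-81.90881398958537), [np.float64(0.1351248522760362), np.float64(0.19736732599356888), np.float64(0.1358075945653958), np.float64(0.19715522228285248)])
t37 4 (array([ 0.49263564, -0.02474072]), np.float64(-82.34313473737265), [np.float64(0.13676509531808123), np.float64(0.19488149344685474), np.float64(0.13432271453423367), np.float64(0.1983877677844424)])
t30 4 (array([ 0.49171278, -0.02457668]), np.float64(-82.09386559771698), [np.float64(0.1370285095543752), np.float64(0.1968035852490614), np.float64(0.13639075101451462), np.float64(0.19646130971131626)])
```

```bash
python3 - <<'E'
from h import *
LID=fr(.4925,-.0245,-82.1)
s,p,r=cur();b=tp(LID,[-.055,0,.25])[0];rb=toolR([0,0,-1],-LID[:3,0])
from scipy.spatial.transform import Slerp
S=Slerp([0,1],R.concatenate([R.from_matrix(r.as_matrix()),rb]))
print(b);rows([(p+(b-p)*k/8,S(k/8)) for k in range(1,9)])
E
```

```text
[0.48494055 0.02997802 0.25      ]
   1.4 -2.5 -0.0 0.4 1.7 3.0
   1.3 -2.6 -0.0 0.4 1.7 3.0
   1.1 -2.6 0.0 0.3 1.7 3.0
   1.0 -2.7 0.1 0.4 1.7 3.0
   0.8 -2.7 0.2 0.4 1.7 3.0
   0.7 -2.8 0.2 0.4 1.7 3.0
   0.5 -2.8 0.2 0.3 1.7 3.0
   0.4 -2.8 0.3 0.4 1.7 3.0
```

>>> play_rows --series "100 1.4 -2.5 0 0.4 1.7 3;100 1.3 -2.6 0 0.4 1.7 3;100 1.1 -2.6 0 0.3 1.7 3;100 1 -2.7 0.1 0.4 1.7 3;100 0.8 -2.7 0.2 0.4 1.7 3;100 0.7 -2.8 0.2 0.4 1.7 3;100 0.5 -2.8 0.2 0.3 1.7 3;100 0.4 -2.8 0.3 0.4 1.7 3;100 0 0 0 0 0 0;100 0 0 0 0 0 0"

```text
clock: 70.1
tcp_pos: [0.4854, 0.0309, 0.2502]
orientation: [0.001, -0.069, 0.998, 0.001]
wrist_force: [-0.2, 0.1, 1.3]
finger_gap: 0.0849
```

```bash
python3 - <<'E'
from h import *
LID=fr(.4925,-.0245,-82.1)
b=tp(LID,[-.055,0,.036])[0];rb=toolR([0,0,-1],-LID[:3,0]);delta(b,rb)
im=snap("top","t39",(200,170,280,240),8)
try: print(lidpose(quad(im,(205,172,277,236))))
except Exception as e: print(e)
print(get_state()['clock'])
E
```

```text
shift cm [ 0.09 -0.12 21.42] turn [0.1  0.08 0.01]
(array([ 0.49938565, -0.04907935]), np.float64(-73.22239425038349), [np.float64(0.13741707607497763), np.float64(0.1606710624490951), np.float64(0.09154544269019389), np.float64(0.14913258504289867)])
70.15
```

>>> play_rows --series "100 0.1 -0.1 3 0 0 0;100 0 0 4 0 0 0;100 0 0 4 0 0 0;100 0 0 4 0 0 0;100 0 0 3 0 0 0;100 0 0 2 0 0 0;100 0 0 1.2 0 0 0;100 0 0 0 0 0 0;100 0 0 0 0 0 0"

```text
clock: 71.28
tcp_pos: [0.4863, 0.0298, 0.0399]
orientation: [0.002, -0.069, 0.998, 0.0]
wrist_force: [0.7, 0.7, 0.0]
finger_gap: 0.0854
```

```bash
python3 - <<'E'
from h import *
LID=fr(.4925,-.0245,-82.1)
b=tp(LID,[-.055,0,.036])[0];rb=toolR([0,0,-1],-LID[:3,0]);delta(b,rb);print(get_state()['wrist_force'])
snap("side","s39",(200,150,320,250),6)
E
```

```text
shift cm [0.14 0.03 0.39] turn [0.04 0.24 0.01]
[0.66462477 0.68062203 0.03300758]
```

View pics/s39.png

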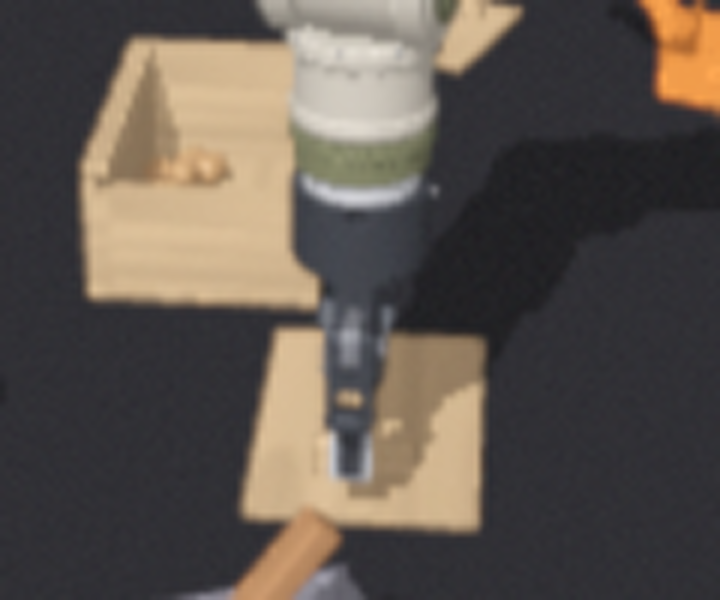

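>>> play_rows --series "100 0.1 0 0.4 0 0.2 0;100 0 0 0 0 0 0;0 0 0 0 0 0 0;0 0 0 0 0 0 0;0 0 0 0 0 0 0;0 0 0 0 0 0 0;0 0 0 0 0 0 0;0 0 0 0 0 0 0" --newtons 60

```text
clock: 72.32
tcp_pos: [0.4848, 0.0295, 0.0353]
orientation: [-0.0, -0.069, 0.998, 0.0]
wrist_force: [-0.6, 0.0, 4.4]
finger_gap: 0.0123
```

```bash
python3 - <<'E'
from h import *
LID=fr(.4925,-.0245,-82.1)
s,p,r=cur();print(s['finger_gap'],s['wrist_force'],p,ti(LID,p)*1000)
y=r.apply([0,1,0]);print("lid yaw by jaws",np.degrees(np.arctan2(-y[1],-y[0])))
E
```

```text
0.012286826183731791 [-0.58765666  0.03542248  4.4298861 ] [0.48480566 0.02946618 0.03533475] [[-54.51155632  -0.20395604  35.33475131]]
lid yaw by jaws -82.11276925049813
```

```bash
python3 - <<'E'
from h import *
for f in("t10","t11","t12","t13","t18","t20","t22"):
    im=cv2.imread(f"pics/{f}_raw.png")
    try:
        q=quad(im,(200,172,270,245));c,a,n=lidpose(q);T=fr(c[0],c[1],a);print(f,len(q),c,a,np.round(n,4),"TCP in lid",ti(T,[.4626,.0525,0])*1000)
    except Exception as e:print(f,e)
E
```

```text
t10 4 [ 0.47271309 -0.00134493] -82.28269892356988 [0.1392 0.1945 0.1344 0.1988] TCP in lid [[-54.71528207  -2.79089982   0.        ]]
t11 4 [ 0.47311227 -0.00178902] -82.15682018462626 [0.1379 0.1953 0.1339 0.1955] TCP in lid [[-55.21569068  -3.00552695   0.        ]]
t12 4 [ 0.47329995 -0.00165694] -81.57989421890485 [0.1355 0.1959 0.1354 0.1948] TCP in lid [[-55.13997399  -2.65440564   0.        ]]
t13 4 [ 0.47276355 -0.00179179] -82.26828877996712 [0.1392 0.1954 0.1346 0.1962] TCP in lid [[-55.16556772  -2.76702254   0.        ]]
t18 4 [ 0.47261069 -0.00060368] -80.92232896683798 [0.1352 0.1954 0.137  0.1946] TCP in lid [[-54.01799984  -1.50697273   0.        ]]
t20 4 [ 0.47281987 -0.00169046] -82.29833859374187 [0.1392 0.1953 0.1342 0.1965] TCP in lid [[-55.07123861  -2.8653476    0.        ]]
t22 4 [ 0.47295624 -0.00179669] -82.30107930988116 [0.1388 0.195  0.1338 0.196 ] TCP in lid [[-55.19464364  -2.98888952   0.        ]]
```

>>> play_rows --series "0 0 0 -0.5 0 0 0;0 0 0 -1.5 0 0 0;0 0 0 -2.5 0 0 -0.7;0 0 0 -2.5 0 0 0;0 0 0 -1 0 0 0;0 0 0 0 0 0 0;0 0 0 0 0 0 0"

```text
clock: 73.2
tcp_pos: [0.4841, 0.0295, 0.1143]
orientation: [-0.001, -0.075, 0.997, 0.001]
wrist_force: [1.2, 0.0, -1.7]
finger_gap: 0.0121
```

```bash
python3 - <<'E'
from h import *
s,p,r=cur();print(s['finger_gap'],s['wrist_force'],p)
rb=toolR([0,0,-1],-BOX[:3,0]);delta(tp(BOX,[-.275,-.0014,.1148])[0],rb)
E
```

```text
0.01208442377369277 [ 1.24556117  0.02222396 -1.73098077] [0.48408379 0.02954945 0.11432514]
shift cm [-11.7   -1.85  -0.07] turn [ 0.08 -0.12 -0.01]
```

>>> play_rows --series "0 -2 0 0 0 0 0;0 -2.5 0 0 0 0 0;0 -2.5 -0.5 0 0 0 0;0 -2.5 -0.5 0 0 0 0;0 -2.2 -0.8 0 0 -0.1 0;0 0 0 0 0 0 0;0 0 0 0 0 0 0"

```text
clock: 74.08
tcp_pos: [0.6016, 0.0293, 0.1138]
orientation: [-0.001, -0.075, 0.997, 0.001]
wrist_force: [0.1, 0.0, -1.4]
finger_gap: 0.0125
```

```bash
python3 - <<'E'
from h import *
s,p,r=cur();print(s['finger_gap'],s['wrist_force'],p)
rb=toolR([0,0,-1],-BOX[:3,0]);delta(tp(BOX,[-.275,-.0014,.1148])[0],rb)
snap("side","s40",(170,130,310,240),5.5);snap("top","t40",(200,110,350,210),5)
E
```

```text
0.0124764243738908 [ 0.08204414  0.03560091 -1.35326775] [0.60162671 0.02929377 0.11375148]
shift cm [-0.08 -0.07 -0.11] turn [ 0.1  -0.12 -0.02]
```

View pics/s40.png

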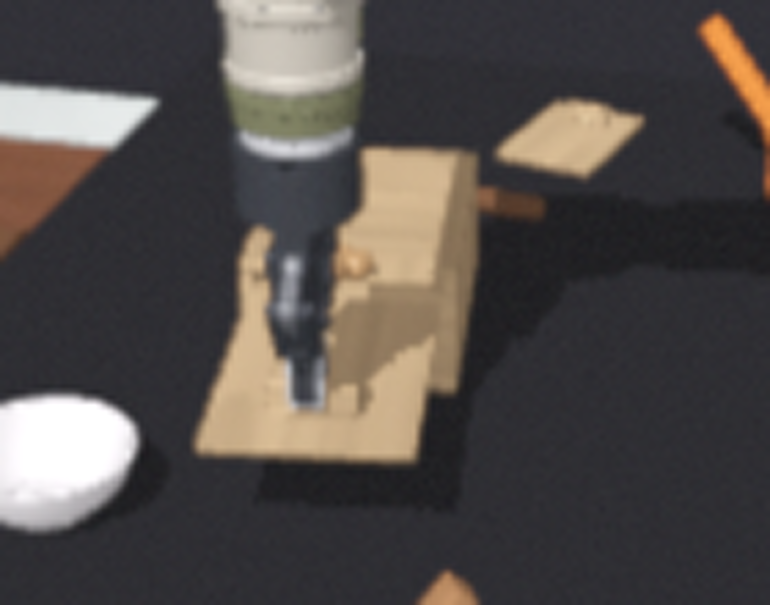

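View pics/t40.png

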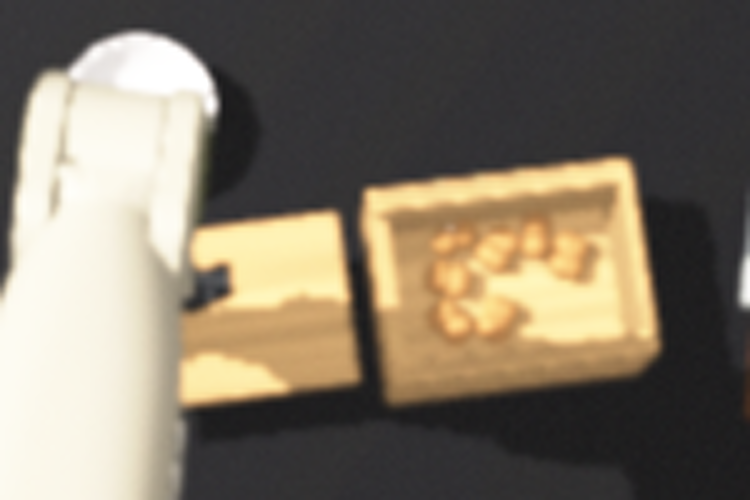

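```bash
python3 - <<'E'
from h import *
im=cv2.imread("pics/t40_raw.png")
print(ti(BOX,onz("top",up([(340,211),(360,383),(190,226),(190,407)],5,200,110),.0865))*1000)
E
```

```text
[[-122.49083311   63.04585233   86.5       ]
 [-125.59873842  -70.6034884    86.5       ]
 [-237.36904808   66.30390377   86.5       ]
 [-254.94583126  -72.08718703   86.5       ]]
```

```bash
python3 - <<'E'
from h import *
print(ti(BOX,onz("top",up([(350,209),(367,346),(235,222),(225,363)],4,180,100),.0865))*1000)
a=cv2.imread("pics/t3_raw.png");b=cv2.imread("pics/t40_raw.png")
for n,i in(("a",a),("b",b)):
    cv2.imwrite(f"pics/cmp_{n}.png",cv2.resize(i[140:205,236:290],None,fx=9,fy=9,interpolation=cv2.INTER_CUBIC))
cv2.imwrite("pics/cmp.png",np.hstack([cv2.resize(i[140:205,236:280],None,fx=9,fy=9,interpolation=cv2.INTER_CUBIC) for i in(a,b)]))
# lower-edge profile & upper edge subpixel along columns 240..268
for n,i in(("exit",a),("now",b)):
    g=i[:,:,2].astype(float)
    for c in(242,248,254,260,264):
        col=g[140:205,c];idx=np.where((col[:-1]<110)&(col[1:]>=110))[0];idd=np.where((col[:-1]>=80)&(col[1:]<80))[0]
        f=lambda k,t:round(140+k+(t-col[k])/(col[k+1]-col[k]),2)
        print(n,c,[f(k,110) for k in idx][:3],[f(k,80) for k in idd][-2:])
E
```

```text
[[-124.32644151   62.99055844   86.5       ]
 [-126.40036253  -70.20941786   86.5       ]
 [-234.60240301   64.66135679   86.5       ]
 [-261.08271959  -68.88137433   86.5       ]]
exit 242 [np.float64(154.06), np.float64(170.41)] [np.float64(166.5), np.float64(190.62)]
exit 248 [np.float64(153.25)] [np.float64(189.88)]
exit 254 [np.float64(152.5)] [np.float64(189.04)]
exit 260 [np.float64(151.63)] [np.float64(187.89)]
exit 264 [np.float64(151.23)] [np.float64(187.46)]
now 242 [np.float64(154.22), np.float64(169.37)] [np.float64(166.1), np.float64(190.84)]
now 248 [np.float64(153.41)] [np.float64(190.06)]
now 254 [np.float64(152.61)] [np.float64(189.28)]
now 260 [np.float64(151.91)] [np.float64(188.02)]
now 264 [np.float64(151.4)] [np.float64(187.61)]
```

View pics/cmp.png

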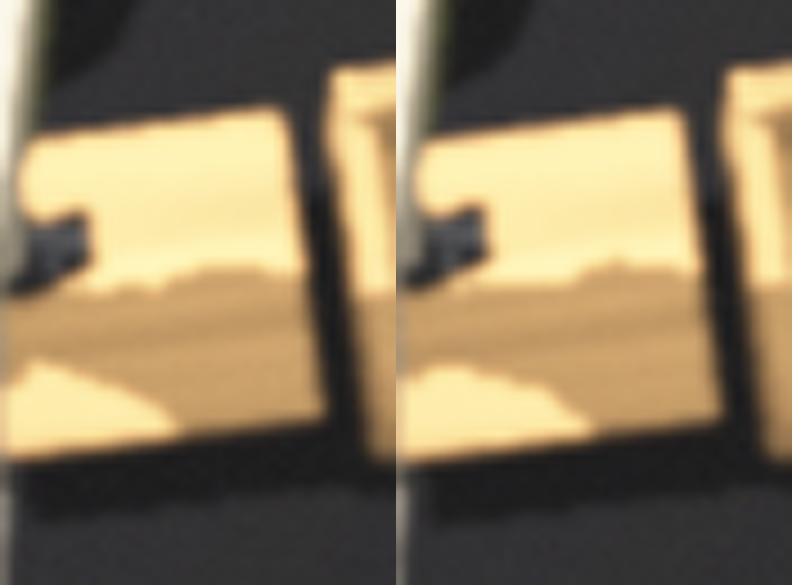

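>>> play_rows --series "0 -0.1 0 -0.1 0 0 0;0 0 -1 0 0 0 0;0 0 -1 0 0 0 0;0 0 -1 0 0 0 0;0 0 -1 0 0 0 0;0 0 0 0 0 0 0"

```text
clock: 74.92
tcp_pos: [0.6103, -0.0114, 0.1159]
orientation: [0.001, -0.074, 0.997, 0.0]
wrist_force: [-0.4, -0.3, -1.1]
finger_gap: 0.0124
```

```bash
python3 - <<'E'
from h import *
s,p,r=cur();print(ti(BOX,p)*1000,s['wrist_force'],s['ft_torque'],s['finger_gap'])
snap("side","s41",(170,130,310,240),5.5)
E
```

```text
[[-234.23505327    0.3081462   115.89452266]] [-0.40137664 -0.26879784 -1.11857045] [ 0.1081838  -0.04495256 -0.0306317 ] 0.012350035289893918
```

View pics/s41.png

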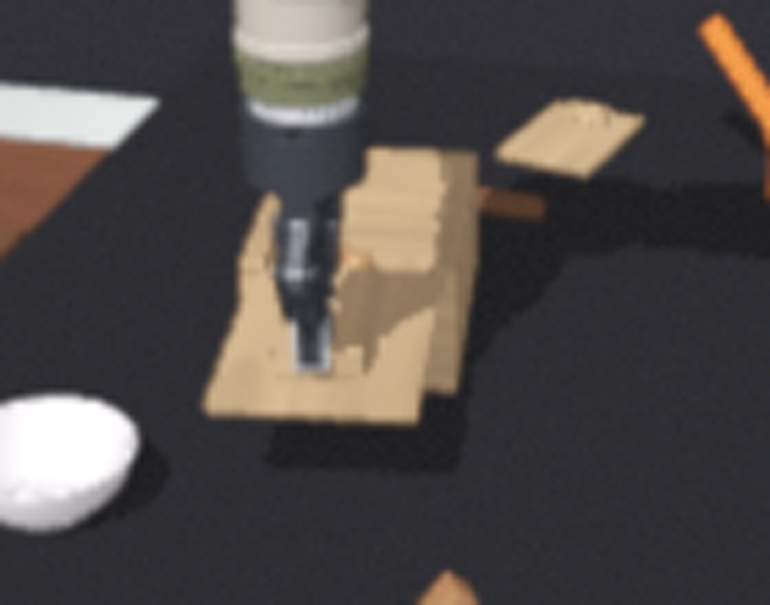

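>>> play_rows --series "0 0.1 -1 0.1 0 0 0;0 0 -1.2 0 0 0 0;0 0 -1.2 0 0 0 0;0 0 -1.2 0 0 0 0;0 0 0 0 0 0 0"

```text
clock: 75.6
tcp_pos: [0.6162, -0.0572, 0.1149]
orientation: [0.001, -0.074, 0.997, 0.0]
wrist_force: [-0.2, -0.4, -1.9]
finger_gap: 0.0124
```

```bash
python3 - <<'E'
from h import *
s,p,r=cur();print(ti(BOX,p)*1000,s['wrist_force'],s['ft_torque'],s['finger_gap']);delta(p,toolR([0,0,-1],-BOX[:3,0]))
E
```

```text
[[-188.04327509   -0.67721662  114.90708742]] [-0.24496622 -0.39240134 -1.89293168] [ 0.08799586  0.0102558  -0.01107542] 0.012356115126282995
shift cm [0. 0. 0.] turn [ 0.04  0.07 -0.11]
```

Sliding freely. Continue to home (TCP box x about -57.5 mm).

>>> play_rows --series "0 0 -1.5 0 0 0 0;0 0 -1.5 0 0 0 0;0 0 -1.5 0 0 0 0;0 0 -1.5 0 0 0 0;0 0 -1.5 0 0 0 0;0 0 -1.5 0 0 0 0;0 0 -1.5 0 0 0 0;0 0 -1.2 0 0 0 0;0 0 0 0 0 0 0"

```text
clock: 76.72
tcp_pos: [0.6336, -0.1727, 0.1147]
orientation: [0.001, -0.074, 0.997, 0.0]
wrist_force: [-0.1, 0.4, -2.1]
finger_gap: 0.0126
```

```bash
python3 - <<'E'
from h import *
s,p,r=cur();print(ti(BOX,p)*1000,s['wrist_force'],s['ft_torque'],s['finger_gap'])
E
```

```text
[[-71.26786073  -0.79455023 114.68995773]] [-0.13705118  0.36667958 -2.10572947] [ 0.11088139  0.00816545 -0.03169235] 0.01257742240782947
```

>>> play_rows --series "0 0 -0.5 0 0 0 0;0 0 -0.5 0 0 0 0;0 0 -0.3 0 0 0 0;0 0 -0.3 0 0 0 0;0 0 0 0 0 0 0"

```text
clock: 77.35
tcp_pos: [0.6359, -0.1857, 0.1147]
orientation: [0.001, -0.075, 0.997, 0.002]
wrist_force: [0.8, 5.1, -1.3]
finger_gap: 0.0121
```

```bash
python3 - <<'E'
from h import *
s,p,r=cur();print(ti(BOX,p)*1000,s['wrist_force'],s['ft_torque'],s['finger_gap'])
E
```

```text
[[-58.01896718  -0.4255357  114.74984778]] [ 0.7960357   5.08396271 -1.25247696] [ 1.1076254  -0.08969374 -0.07051837] 0.012052711872860307
```

>>> play_rows --series "0 0 -0.1 0.1 0 0 0;0 0 0 0 0 0 0;100 0 0 0 0 0 0;100 0 0 0 0 0 0;100 0 0 0 0 0 0;100 0 0 0 0 0 0;100 0 0 -1 0 0 0;100 0 0 -3 0 0 0;100 0 0 -4 0 0 0;100 0 0 -5 0 0 0;100 0 0 -5 0 0 0;100 0 0 0 0 0 0"

```text
clock: 78.85
tcp_pos: [0.6376, -0.1894, 0.3002]
orientation: [0.005, -0.075, 0.997, -0.002]
wrist_force: [-0.0, 0.7, -0.5]
finger_gap: 0.0851
```

>>> play_rows --series "100 5 0 0 0 0 0;100 5 0 0 0 0 0;100 5 0 0 0 0 0;100 5 2 0 0 0 0;100 0 4 0 0 0 0;100 0 4 0 0 0 0;100 0 0 0 0 0 0;100 0 0 0 0 0 0"

```text
clock: 79.85
tcp_pos: [0.4232, -0.1197, 0.2936]
orientation: [0.001, -0.075, 0.997, 0.0]
wrist_force: [-0.6, -0.2, 0.3]
finger_gap: 0.0856
```

```bash
python3 - <<'E'
from h import *
s=get_state();print(s['tcp_pos'],s['wrist_force'],s['clock'])
snap("side","s42",(130,120,320,310),3.1);im=snap("top","t42",(100,100,360,260),3)
cv2.imwrite("pics/t42b.png",cv2.resize(im[136:196,266:340],None,fx=9,fy=9,interpolation=cv2.INTER_CUBIC))
i=cv2.imread("pics/s42_raw.png");cv2.imwrite("pics/s42b.png",cv2.resize(i[145:210,200:270],None,fx=9,fy=9,interpolation=cv2.INTER_CUBIC))
E
```

```text
[ 0.42318807 -0.11972261  0.29356194] [-0.62880075 -0.18304636  0.30472084] 79.85
```

View pics/t42b.png

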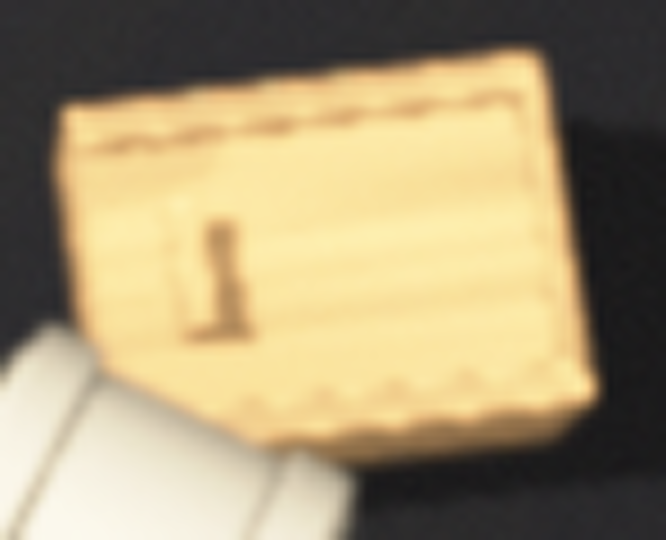

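View pics/s42b.png

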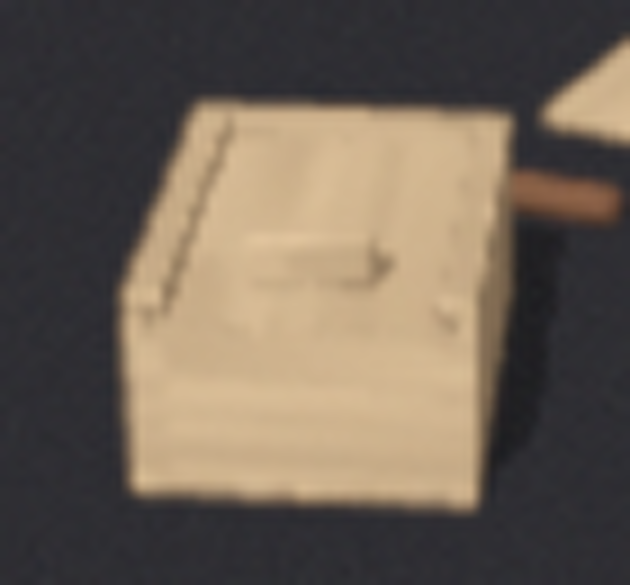

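View pics/t42.png

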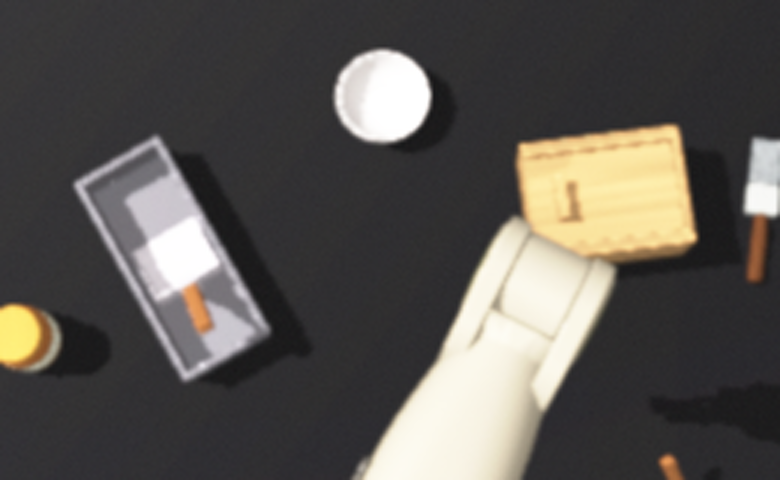

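View pics/s42.png

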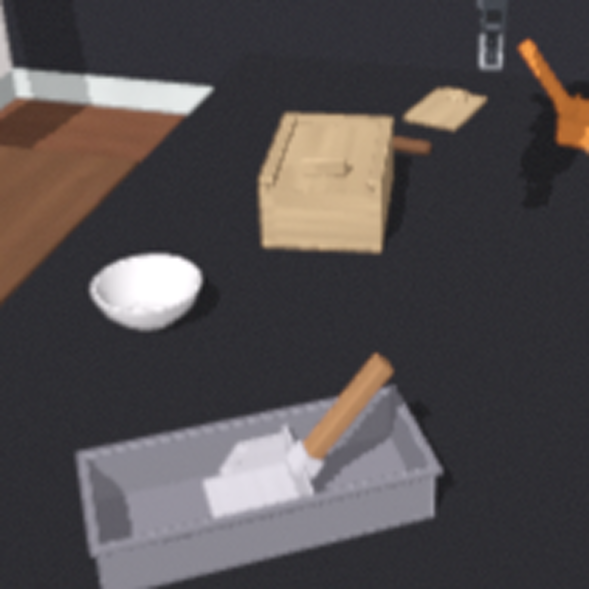

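The lid looks fully home and flush: the gap at the closed end is closed and the bar is at about (288,166), as at the start. The scoop stands in the empty tub, and the bowl, candle and brush are where they were.

```bash
python3 - <<'E'
from workcell import workorder,get_state
print(get_state()['qvel'].round(4)); print(workorder.hand_in())
E
```

```text
[-0.006   0.0055  0.0022  0.0032 -0.0002  0.0017]
the job is handed in; nothing more can be done
None
```

The job is done and handed in at about 80 s; no verdict was reported. I slid the lid off onto the console and moved all 7 biscuits into the box in two scoop loads (6, then 1). I then stood the scoop back in the empty tub and slid the lid home.

**Last checks**
- **Biscuits:** the top view showed all 7 lying low in the box before the lid went on.
- **Lid:** it met its stop with about 5 N. The tool was then at x = -58.0 mm of the box, against -57.9 mm when the lid was first gripped in the box.
- **Scoop and tub:** the scoop stands level near x = -21 mm, y = 0 of the tub, released, and the tub is empty.
- **Bowl, candle jar, brush:** they look unmoved, judged by eye. In the last pictures the candle and brush are partly cut off.

**What went wrong and was mended**
- **First scoop grip:** it ran into a joint limit while tilting and slipped along the handle, so I set the scoop down and regripped it more steeply.
- **Wedged biscuit:** one biscuit stuck between the scoop and the tub wall, and I shook it off and fetched it with the second load.
- **Lid knocked:** the lid was moved about 3 cm while it lay on the console, and I measured its position again before gripping it.

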